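Turn the pastry brushes bristles up and slot the palette knives away

TASK

The pastry brushes were put away wet with their bristles down in the crocks and will splay: turn every one end for end and stand it back in one of those three crocks with its handle at the bottom and its bristles in the air, the way the rubber spatula already stands in its own crock. Also put each palette knife that lies on the worktop away in the knife block, blade down in the slot made for its width and pushed fully home. Leave the bowl of egg wash and the brown bottle where they are.

Things in the scene. Friction and masses are not known exactly. Their poses are not given: they have to be found in the camera images.
- brush_1_mid (a point): pastry brush 1, wooden handle, pale bristles, 225 mm long, about 50 g: the point half-way along it, in mid-thickness. y runs along the brush toward the handle end, x across its width, z square to its flat side. It starts bristles down on the floor of crock 1, leaning on its rim, handle 20 to 27 degrees off upright to the left or left and ahead
- brush_1_butt (a point): handle end of brush 1, 110 mm from its mid along y, same axes. Along y from mid, mm: bristles -112 to -66 (50 wide, 12 thick); metal ferrule -68 to -44 (42 wide, 14 thick, parallel sides); handle narrowing from 42 to 20 wide from -44 to +8, then 20 wide and 12 thick to +112
- crock_1: white stoneware utensil crock 1, heavy, stands fast on the worktop: 105 mm tall, 90 mm outside diameter at the rim and 80 mm at the foot; inside 78 mm across at the rim and 68 mm at the floor, which is 7 mm thick. Origin at the centre of its underside, z up
- brush_2_mid (a point): pastry brush 2, wooden handle, pale bristles, 225 mm long, about 50 g: the point half-way along it, in mid-thickness. y runs along the brush toward the handle end, x across its width, z square to its flat side. It starts bristles down on the floor of crock 2, leaning on its rim, handle 20 to 27 degrees off upright to the left or left and ahead
- brush_2_butt (a point): handle end of brush 2, 110 mm from its mid along y, same axes. Along y from mid, mm: bristles -112 to -66 (50 wide, 12 thick); metal ferrule -68 to -44 (42 wide, 14 thick, parallel sides); handle narrowing from 42 to 20 wide from -44 to +8, then 20 wide and 12 thick to +112
- crock_2: white stoneware utensil crock 2, heavy, stands fast on the worktop: 105 mm tall, 90 mm outside diameter at the rim and 80 mm at the foot; inside 78 mm across at the rim and 68 mm at the floor, which is 7 mm thick. Origin at the centre of its underside, z up
- brush_3_mid (a point): pastry brush 3, wooden handle, pale bristles, 225 mm long, about 50 g: the point half-way along it, in mid-thickness. y runs along the brush toward the handle end, x across its width, z square to its flat side. It starts bristles down on the floor of crock 3, leaning on its rim, handle 20 to 27 degrees off upright to the left or left and ahead
- brush_3_butt (a point): handle end of brush 3, 110 mm from its mid along y, same axes. Along y from mid, mm: bristles -112 to -66 (50 wide, 12 thick); metal ferrule -68 to -44 (42 wide, 14 thick, parallel sides); handle narrowing from 42 to 20 wide from -44 to +8, then 20 wide and 12 thick to +112
- crock_3: white stoneware utensil crock 3, heavy, stands fast on the worktop: 105 mm tall, 90 mm outside diameter at the rim and 80 mm at the foot; inside 78 mm across at the rim and 68 mm at the floor, which is 7 mm thick. Origin at the centre of its underside, z up
- knife_wide_grip (a point): wide palette knife, about 80 g, dark wooden handle 22 mm wide, 20 mm thick, steel blade 38 mm wide: a point on the handle's axis 55 mm behind the shoulder, where the blade begins. x runs from handle to blade tip, y across the width, z square to the flat. It starts lying flat on the worktop, axis 10 mm up, blade to the robot's right
- knife_wide_shoulder (a point): shoulder of the wide palette knife, on its axis, same axes: blade from here to +110 mm along x (2.5 mm thick, round end), handle from here to -100 mm, the first 14 mm a steel collar 20 x 18 mm that is too thick for the slots and so stops on the block's top
- slot_wide (a point): centre of the mouth of the wide slot (46 mm long, 8 mm across, straight down through the block, edges chamfered 2 mm) in the block's top; the slot's long side lies along the point's y axis, z is up
- knife_narrow_grip (a point): narrow palette knife, about 80 g, dark wooden handle 22 mm wide, 20 mm thick, steel blade 24 mm wide: a point on the handle's axis 55 mm behind the shoulder, where the blade begins. x runs from handle to blade tip, y across the width, z square to the flat. It starts lying flat on the worktop, axis 10 mm up, blade to the robot's right
- knife_narrow_shoulder (a point): shoulder of the narrow palette knife, on its axis, same axes: blade from here to +110 mm along x (2.5 mm thick, round end), handle from here to -100 mm, the first 14 mm a steel collar 20 x 18 mm that is too thick for the slots and so stops on the block's top
- slot_narrow (a point): centre of the mouth of the narrow slot (32 mm long, 8 mm across, straight down through the block, edges chamfered 2 mm) in the block's top; the slot's long side lies along the point's y axis, z is up
- block: wooden knife block, heavy, stands fast: 75 mm (x) by 200 mm (y), top 124 mm above the worktop; origin at the centre of its underside, z up. Three slots in a row along y, 62 mm apart: wide at y = +62 mm, narrow in the middle; the one at y = -62 mm holds a third knife, fixed, its handle standing 100 mm above the top
- egg_bowl: small glass bowl of egg wash, 116 mm across, 44 mm tall, behind the crocks; to be left alone. Origin at the centre of its underside. The wall shelf behind it overhangs beyond x = 0.83 m: keep the wrist on the robot's side of that. In front of the crocks the worktop is clear but for the knives, so that things can be laid down there
- vanilla: brown glass bottle, 47 mm across, 118 mm tall, stands behind the left crock; to be left alone. Origin at the centre of its underside

How it is judged:
By the outcome, as a careful person would: the job done as asked, in the order asked, and still so for the second after the job is handed in, with the robot touching nothing.
Of brush_1, brush_2, brush_3, knife_wide, knife_narrow only 4 to 5 are there at a start; the rules pass over those that are not, and their reading is None.
At some moment in a run one of knife_wide, knife_narrow may be knocked a few centimetres aside while the robot is not near it.
Once in a run the grip may slacken for a moment while it holds something.
It also fails if it takes over 210 s, if anything falls off the work surface, if the arm or the gripper's body presses on something with over 40 N, if the wrist force passes 120 N, or if a joint passes its speed limit or range.

ROBOT

A 6-joint arm with a two-finger parallel gripper is mounted at the origin on a cart in front of the work surface, level with it; the furniture and walls round the work are solid. World frame = base frame: x ahead of the robot, y to its left, z up, the work surface at z = 0. Lengths are in m, angles in rad, forces in N, time in s.
With the tool pointing down it reaches from about 0.25 to 0.8 m from the base axis. Payload 8.5 kg.
Tool frame: the origin (TCP) lies midway between the tips of the shut fingers; the grasp point (between the pads) lies 19 mm behind it (env.grasp_offset is the distance from the TCP to the grasp point, in m); z points along the fingers, y is the direction in which the jaws open and shut (so a half turn about z gives the same grasp; the last joint's range is limited). The gripper opens to 85 mm and grips with 20 to 120 N. Pads are 22 mm wide; open, the fingers measure 114 mm over their backs; the gripper's body (76 mm by 85 mm) begins 54 mm behind the grasp point. The pads swing forward as they close: fully open they stand 13 mm farther back than shut.
Start: joints at [-1.192, 0.238, -0.013, 1.319, 0, 1.571], TCP at [0.194, -0.488, 0.21] pointing down, gripper open.
Joint ranges: [-2.66, 2.66], [-1.03, 1.9], [-1.14, 1.46], [-1.82, 2.27], [-1.45, 1.34], [-3.14, 3.14]. Speed limits (rad/s): [2.22, 2.22, 2.79, 3.14, 3.14, 3.14].

INTERFACE

Orientations are given as a unit quaternion [w, x, y, z].
In Python, from cell import env, imaging gives the robot as it stands.
- The arm moves only by the shell command python3 -m creep 'ROWS' [FORCE]. ROWS is text: rows parted by semicolons, each of 7 numbers parted by spaces: the turn, a rotation vector about the world's x, y, z in units of 360 degrees (1.0 is 360 degrees), then the shift along the world's x, y, z in units of 0.2 m (1.0 is 0.2 m), then the gripper command: -1 is fully open, 1 is shut, values between are in proportion. In form: rx ry rz tx ty tz hand; .... A call has 1 to 8 rows; each row is the pose to reach, as a shift and turn from the pose measured when the call began, turning the shorter way round; what a row does not reach only later rows make up. A row lasts 1/8 s, in which the tool goes at most 62.5 mm and 10.7 degrees, less where a joint would pass 70% of its speed; a pose out of reach is approached as far as the arm can. A call with a number of a shift or a turn outside -1 to 1 is refused whole. A call with a gripper value outside its range is refused whole. The fingers move at their own pace and stop on an object; FORCE is the grip in N (left out, the last holds). Time passes only in rows, so rows that repeat a pose let the fingers close. It gives the time, the measured TCP pose, the force and the opening at its end, in the units of the state.
- env.observe(): the state, without advancing time (a new reading comes with each control period).
- imaging.read_camera(name): name is "scene" or "top" or "wrist"; returns a dict with "frame" (480x640x3 uint8, red, green, blue), "z_map" (480x640 float32, m along the optical axis (not along the pixel's ray), 0 where there is no reading), "intrinsics" (3x3 intrinsics, pixels), "extrinsics" (4x4, takes a point from camera to world coordinates); the wrist camera has in their place "hand_eye" (4x4, takes a point from camera to tool coordinates, whose origin is the TCP and whose axes are the flange's). Camera axes: x right, y up, looking along -z (the intrinsics and any distortion apply to the point x, -y, -z); pixel columns grow to the right and rows downward; lengths in m; the calibration is good to about 2 mm. A picture is of the moment at which its call begins: read the wrist's pose just before it.
- env.job_done(): hands the job in, once; it reports no verdict.
Trained networks look in the newest picture that a camera, given by its name, has taken for a name from the list of things; names that differ only in an ending like _2 or _b are one class to them, and where a whole thing is asked for, a point or a joint stands for the part that bears it (a point fixed in the world has none). Each returns a list of dicts, best first, with "confidence" (0 to 1); they miss things now and then, are a little off and sometimes report something else, mostly with a low value. They report only what shows in the picture. A call takes as long as a camera call.
- imaging.outline_of(query, camera): "mask" (480x640 bool, what is visible of it) and "bbox" ([centre column, centre row, width, height] in pixels, round what is visible of it).
The state is a dict: "clock": time; "joints": joint angles; "joint_vel": joint speeds; "joint_efforts": joint torques, N m; "ee_pos": TCP position; "tcp_rot": TCP orientation; "contact_force": force on the tool from outside, world axes, zero at the start; "ft_torque": the same for the moment, N m; "width": finger opening in m.
Only numpy, scipy, OpenCV 4.12 (cv2) and the standard library are available. Lean on these libraries where they do the work, as an engineer would, in place of code of your own. Each camera call takes 0.05 s, during which the arm holds its last target.

## Working session

There is one attempt and no reset: what is moved stays moved. The work goes in short steps, Python scripts to look and compute and a shell command to move; the robot and the scene stay as the last step left them, time stands still between calls to the robot, and variables do not carry over. Pictures are saved under pics/ and viewed, and the job is handed in when it is done.

```bash
ls; mkdir -p pics; cat > h.py <<'E'
import numpy as np, cv2
from cell import env, imaging
def cam(n):
    s=env.observe(); d=imaging.read_camera(n); d['state']=s
    return d
def save(d,fn): cv2.imwrite('pics/'+fn,d['frame'][:,:,::-1])
def Rq(q):
    from scipy.spatial.transform import Rotation as R
    return R.from_quat([q[1],q[2],q[3],q[0]]).as_matrix()
def ext(d):
    if 'extrinsics' in d: return np.array(d['extrinsics'])
    T=np.eye(4);T[:3,:3]=Rq(d['state']['tcp_rot']);T[:3,3]=d['state']['ee_pos']
    return T@np.array(d['hand_eye'])
def pts(d,mask=None):
    K=np.array(d['intrinsics']);z=d['z_map']
    m=(z>0) if mask is None else mask&(z>0)
    v,u=np.nonzero(m);zz=z[v,u]
    p=np.stack([(u-K[0,2])/K[0,0]*zz,-(v-K[1,2])/K[1,1]*zz,-zz,np.ones_like(zz)])
    return (ext(d)@p)[:3].T,np.stack([u,v],1)
E
python3 - <<'E'
from h import *
s=env.observe();print(s)
for n in ['scene','top','wrist']:
    d=cam(n);save(d,n+'0.png');print(n,d.keys(),d['intrinsics'],(d['extrinsics'] if 'extrinsics' in d else d['hand_eye']))
E
```

```text
pics
{'clock': 0.0, 'joints': array([-1.19202868e+00,  2.38763534e-01, -1.41986891e-02,  1.31919933e+00,
       -1.73597629e-05,  1.57078142e+00]), 'joint_vel': array([ 0.00158298, -0.00075829,  0.00053918,  0.00141061, -0.00023066,
       -0.00189373]), 'joint_efforts': array([ 6.44647207e-04, -5.38780546e+01,  3.46431506e+01,  1.84889050e-02,
        1.14908348e-04, -1.94107309e-05]), 'ee_pos': array([ 0.1939731 , -0.48740401,  0.20960832]), 'tcp_rot': array([-6.68776321e-04,  9.82118786e-01,  1.88261051e-01, -1.37024395e-04]), 'contact_force': array([-0.43128148,  0.01751358,  0.0031264 ]), 'ft_torque': array([ 0.03600687, -0.02790356, -0.01062888]), 'width': 0.08545438947847706}
scene dict_keys(['frame', 'z_map', 'intrinsics', 'extrinsics', 'state']) [[488.554992     0.         310.14087066]
 [  0.         488.554992   242.59314096]
 [  0.           0.           1.        ]] [[-0.75059922  0.47516069 -0.45915481  0.19351308]
 [-0.66075007 -0.53640783  0.52504856  0.40187314]
 [ 0.0031882   0.6974876   0.71658976  0.74830135]
 [ 0.          0.          0.          1.        ]]
top
[... 166 characters left out ...]
   0.           1.        ]] [[-0.02367469  0.98080928 -0.19352694  0.38981477]
 [-0.9996983  -0.02449344 -0.00183876 -0.0463802 ]
 [-0.00654361  0.19342502  0.98109324  1.24472213]
 [ 0.          0.          0.          1.        ]]
wrist dict_keys(['frame', 'z_map', 'intrinsics', 'hand_eye', 'state']) [[337.60717865   0.         313.95979808]
 [  0.         337.60717865 237.94727593]
 [  0.           0.           1.        ]] [[-1.61017424e-03  9.65654495e-01  2.59824564e-01  6.52089010e-02]
 [ 9.99997469e-01  1.96309695e-03 -1.09883079e-03 -8.60243274e-04]
 [-1.57115170e-03  2.59822137e-01 -9.65655212e-01 -1.63497224e-01]
 [ 0.00000000e+00  0.00000000e+00  0.00000000e+00  1.00000000e+00]]
```

```bash
python3 - <<'E'
from h import *
for n in ['scene','top']:
    d=cam(n);K=d['intrinsics']
    for q in ['crock_1','brush_1_mid','knife_wide_grip','knife_narrow_grip','block','egg_bowl','vanilla','slot_wide']:
        for o in imaging.outline_of(q,n):
            p,uv=pts(d,o['mask'])
            if len(p)<5: continue
            hi=p[p[:,2]>np.percentile(p[:,2],95)-0.003]
            print(n,q,round(o['confidence'],2),np.round(o['bbox']),len(p),'med',np.round(np.median(p,0),3),'lo',np.round(np.percentile(p,2,axis=0),3),'hi',np.round(np.percentile(p,98,axis=0),3))
E
```

```text
scene crock_1 0.76 [315. 230.  47.  64.] 2375 med [ 0.646 -0.129  0.071] lo [ 0.613 -0.183  0.004] hi [ 0.698 -0.097  0.106]
scene crock_1 0.63 [228. 300.  59.  74.] 2975 med [0.639 0.094 0.072] lo [0.607 0.052 0.004] hi [0.69  0.135 0.106]
scene crock_1 0.62 [266. 259.  49.  64.] 2451 med [ 0.652 -0.014  0.074] lo [ 0.623 -0.056  0.006] hi [0.706 0.027 0.106]
scene brush_1_mid 0.8 [200. 275.  56.  42.] 549 med [0.656 0.143 0.154] lo [0.642 0.1   0.073] hi [0.67  0.172 0.216]
scene knife_wide_grip 0.58 [353. 349.  75.  93.] 1828 med [ 0.439 -0.007  0.011] lo [ 0.421 -0.099  0.   ] hi [0.466 0.101 0.022]
scene knife_narrow_grip 0.66 [417. 276.  80.  59.] 1041 med [ 0.451 -0.203  0.013] lo [ 0.425 -0.315  0.006] hi [ 0.475 -0.116  0.021]
scene block 0.66 [380. 188. 106. 126.] 6604 med [ 0.593 -0.251  0.105] lo [ 0.506 -0.319  0.009] hi [ 0.698 -0.243  0.204]
scene egg_bowl 0.95 [274. 213.  48.  37.] 1223 med [ 0.782 -0.141  0.023] lo [ 0.707 -0.186  0.02 ] hi [ 0.815 -0.084  0.045]
scene vanilla 0.88 [189. 284.  36.  56.] 947 med [0.721 0.133 0.059] lo [0.712 0.108 0.005] hi [0.745 0.1
[... 750 characters left out ...]
247.  51. 100.] 4351 med [ 0.602 -0.272  0.124] lo [ 0.508 -0.319  0.015] hi [ 0.702 -0.242  0.222]
top block 0.2 [294. 223.  42.  45.] 1114 med [ 0.671 -0.024  0.077] lo [ 0.624 -0.057  0.005] hi [0.709 0.027 0.109]
top egg_bowl 0.96 [352. 183.  46.  45.] 1707 med [ 0.773 -0.141  0.025] lo [ 0.726 -0.19   0.018] hi [ 0.817 -0.087  0.047]
top vanilla 0.98 [236. 196.  23.  28.] 498 med [0.727 0.118 0.084] lo [0.713 0.1   0.017] hi [0.751 0.143 0.122]
top vanilla 0.58 [339. 212.  38.  51.] 745 med [ 0.675 -0.113  0.099] lo [ 0.644 -0.151  0.003] hi [ 0.74  -0.071  0.216]
top slot_wide 0.66 [420. 245.  53. 102.] 4447 med [ 0.603 -0.272  0.124] lo [ 0.508 -0.32   0.009] hi [ 0.704 -0.242  0.222]
```

```bash
python3 -c "
from cell import env,imaging
print([a for a in dir(env) if a[0]!='_'],[a for a in dir(imaging) if a[0]!='_'])"
```

```text
['PlanningError', 'grasp_offset', 'job_done', 'observe'] ['outline_of', 'read_camera']
```

```bash
cat > m.py <<'E'
from h import *
from scipy.optimize import least_squares
import sys
CR=[(0.652,0.093),(0.662,-0.015),(0.652,-0.135)]
def crocks(d):
    p,uv=pts(d); out=[]
    for c in CR:
        m=(np.hypot(p[:,0]-c[0],p[:,1]-c[1])<0.055)&(abs(p[:,2]-0.105)<0.004)
        q=p[m]
        f=lambda x:np.minimum(abs(np.hypot(q[:,0]-x[0],q[:,1]-x[1])-0.042),0.02)
        r=least_squares(f,c,loss='soft_l1',f_scale=0.002); out.append((np.round(r.x,4),len(q)))
    return out
def brush(d,c,zlo=0.112,zhi=0.25):
    p,uv=pts(d)
    # pts above rim near crock
    m=(p[:,2]>zlo)&(p[:,2]<zhi)&(p[:,0]-c[0]>-0.05)&(p[:,0]-c[0]<0.13)&(p[:,1]-c[1]>-0.05)&(p[:,1]-c[1]<0.125)
    q=p[m]
    f=d['frame'][uv[m][:,1],uv[m][:,0]].astype(int)
    b=(f[:,0]-f[:,2]>25)&(f[:,1]*2>f[:,0]) # brown, not red
    q=q[b]
    if len(q)<20: return None
    # robust line x,y as fn of z
    for it in range(3):
        A=np.stack([q[:,2]-0.15,np.ones(len(q))],1)
        s,_,_,_=np.linalg.lstsq(A,q[:,:2],rcond=None)
        r=np.linalg.norm(q[:,:2]-A@s,axis=1); q=q[r<max(0.012,np.median(r)*2)]
    return dict(n=len(q),slope=np.round(s[0],3),at15=np.round(s[1],4),ztop=round(float(np.percentile(q[:,2],99)),4),lean=round(float(np.degrees(np.arctan(np.linalg.norm(s[0])))),1),az=round(float(np.degrees(np.arctan2(s[0][0],s[0][1]))),1))
if __name__=='__main__':
    for n in ['scene','top']:
        d=cam(n); cs=crocks(d); print(n,cs)
        for c,_ in cs: print('  ',brush(d,c))
E
python3 m.py
python3 - <<'E'
import cv2
a=cv2.imread('pics/top0.png')[170:270,180:400];cv2.imwrite('pics/t1.png',cv2.resize(a,None,fx=3.6,fy=3.6,interpolation=3))
a=cv2.imread('pics/scene0.png')[150:350,140:360];cv2.imwrite('pics/s1.png',cv2.resize(a,None,fx=3,fy=3,interpolation=3))
E
```

```text
scene [(array([0.649 , 0.0924]), 623), (array([ 0.6652, -0.0163]), 505), (array([ 0.6553, -0.1396]), 432)]
   {'n': 643, 'slope': array([ 0.295, -0.258]), 'at15': array([0.6602, 0.1311]), 'ztop': 0.2167, 'lean': 21.4, 'az': 131.1}
   {'n': 419, 'slope': array([0.221, 0.375]), 'at15': array([0.684 , 0.0305]), 'ztop': 0.216, 'lean': 23.5, 'az': 30.5}
   {'n': 350, 'slope': array([0.262, 0.347]), 'at15': array([ 0.6792, -0.0949]), 'ztop': 0.2159, 'lean': 23.5, 'az': 37.0}
top [(array([0.6503, 0.0921]), 442), (array([ 0.6661, -0.0159]), 423), (array([ 0.6564, -0.1391]), 436)]
   {'n': 338, 'slope': array([ 0.268, -0.216]), 'at15': array([0.6629, 0.1331]), 'ztop': 0.2199, 'lean': 19.0, 'az': 128.9}
   {'n': 328, 'slope': array([0.207, 0.399]), 'at15': array([0.6869, 0.0261]), 'ztop': 0.2188, 'lean': 24.2, 'az': 27.4}
   {'n': 311, 'slope': array([0.252, 0.374]), 'at15': array([ 0.6816, -0.0995]), 'ztop': 0.2186, 'lean': 24.3, 'az': 33.9}
```

```bash
python3 - <<'E'
from m import *
import m
for n in ['scene','top']:
    d=cam(n); p,uv=pts(d)
    f=d['frame'][uv[:,1],uv[:,0]].astype(int)
    k=(p[:,2]>.112)&(p[:,2]<.25)&(p[:,0]>.60)&(p[:,0]<.695)&(p[:,1]>.06)&(p[:,1]<.22)&(f[:,0]-f[:,2]>25)
    q=p[k]
    for it in range(3):
        A=np.stack([q[:,2]-0.15,np.ones(len(q))],1)
        s,_,_,_=np.linalg.lstsq(A,q[:,:2],rcond=None)
        r=np.linalg.norm(q[:,:2]-A@s,axis=1);q=q[r<max(0.012,2*np.median(r))]
    print(n,len(q),s,q[:,2].max(),np.degrees(np.arctan2(s[0][0],s[0][1])),np.degrees(np.arctan(np.hypot(*s[0]))))
E
```

```text
scene 461 [[0.12725726 0.41792784]
 [0.6554288  0.14203823]] 0.21706567231863283 16.935271338799406 23.599221614596658
top 340 [[0.11092204 0.42546344]
 [0.66022946 0.13799791]] 0.22012522243992128 14.612246989383012 23.7343685463926
```

```bash
cat > plan.py <<'E'
from h import *
from scipy.spatial.transform import Rotation as R
def frame(z,x):
    z=np.array(z,float);z/=np.linalg.norm(z);x=np.array(x,float);x-=z*(x@z);x/=np.linalg.norm(x)
    return np.stack([x,np.cross(z,x),z],1)
def go(grasp,Rt,off=0.019):
    s=env.observe();tcp=np.array(grasp)+off*Rt[:,2]
    t=(tcp-s['ee_pos'])/0.2
    rv=(R.from_matrix(Rt)*R.from_matrix(Rq(s['tcp_rot'])).inv()).as_rotvec()
    print('turn %.4f %.4f %.4f  shift %.4f %.4f %.4f'%(*(rv/2/np.pi),*t),'| rows: dist %.1f ang %.1f'%(np.linalg.norm(t)*.2/.0625,np.degrees(np.linalg.norm(rv))/10.7))
    print('split over 2 calls: half-turn relative same axis')
def tcp(): 
    s=env.observe();M=Rq(s['tcp_rot'])
    print('t',round(s['clock'],2),'tcp',np.round(s['ee_pos'],4),'grasp',np.round(s['ee_pos']-.019*M[:,2],4),'\nx',np.round(M[:,0],3),'y',np.round(M[:,1],3),'z',np.round(M[:,2],3),'q',np.round(s['joints'],2),'F',np.round(s['contact_force'],1),'w',round(s['width'],4))
def brushpose(at15,slope,ztopaxis,g):
    b=np.array([*slope,1.]);b/=np.linalg.norm(b)
    z=ztopaxis-(.112-g)*b[2]
    p=np.array([*(np.array(at15)+(z-.15)*np.array(slope)),z])
    az=np.arctan2(slope[0],slope[1]);tz=np.array([np.cos(az),-np.sin(az),0])
    return p,b,tz
E
python3 - <<'E'
from plan import *
p,b,tz=brushpose((.658,.140),(.119,.42),.216,.03);print(p,b,tz)
for sg in (1,-1):
    Rt=frame(tz,sg*b); go(p-0.15*tz,Rt)
    go([.35,-.1,.25],frame([1,0,0],[0,.4*sg,1*sg]))
E
```

```text
[0.65691096 0.13615634 0.14084844] [0.10906142 0.38492265 0.91648249] [ 0.96212673 -0.27260257  0.        ]
turn -0.0386 -0.2475 -0.0304  shift 1.6837 3.2981 -0.3466 | rows: dist 11.9 ang 8.5
split over 2 calls: half-turn relative same axis
turn -0.0002 -0.2500 0.0002  shift 0.8744 1.9388 0.1992 | rows: dist 6.8 ang 8.4
split over 2 calls: half-turn relative same axis
turn -0.3315 0.0516 0.3330  shift 1.6837 3.2981 -0.3466 | rows: dist 11.9 ang 15.9
split over 2 calls: half-turn relative same axis
turn 0.3534 -0.0003 -0.3534  shift 0.8744 1.9388 0.1992 | rows: dist 6.8 ang 16.8
split over 2 calls: half-turn relative same axis
```

```bash
python3 -m creep '0 0 0 0.3 0.3 0.3 0;0 0 0 0.6 0.6 0.4 0;0 -0.03 0 0.9 0.95 0.4 0;-0.01 -0.07 -0.01 1 1 0.4 0;-0.02 -0.12 -0.02 1 1 0.4 0;-0.02 -0.12 -0.02 1 1 0.4 0;-0.02 -0.12 -0.02 1 1 0.4 0'; python3 - <<'E'
from plan import *
tcp()
p,b,tz=brushpose((.658,.140),(.119,.42),.216,.03)
Rt=frame(tz,b); go(p-0.15*tz,Rt)
E
```

```text
clock: 2.12
ee_pos: [0.3917, -0.2841, 0.2869]
tcp_rot: [0.128, 0.921, 0.114, 0.35]
contact_force: [0.2, 0.7, 0.8]
width: 0.0426
t 2.12 tcp [ 0.3917 -0.2841  0.2869] grasp [ 0.3789 -0.2811  0.3006] 
x [0.729 0.299 0.615] y [ 0.12  -0.941  0.316] z [ 0.674 -0.157 -0.722] q [-0.94 -0.31 -0.64  0.62  0.47  2.11] F [0.2 0.7 0.8] w 0.0426
turn -0.0230 -0.1267 -0.0112  shift 0.6958 2.2797 -0.7302 | rows: dist 8.0 ang 4.3
split over 2 calls: half-turn relative same axis
```

```bash
python3 -m creep '-0.01 -0.06 0 0.1 0.25 0 0;-0.02 -0.12 -0.01 0.2 0.5 0 0;-0.023 -0.127 -0.011 0.3 0.8 0 0;-0.023 -0.127 -0.011 0.3 1 0 0;-0.023 -0.127 -0.011 0.3 1 0 0;-0.023 -0.127 -0.011 0.3 1 0 0;-0.023 -0.127 -0.011 0.3 1 0 0'; python3 - <<'E'
from plan import *
tcp()
p,b,tz=brushpose((.658,.140),(.119,.42),.216,.03)
Rt=frame(tz,b); go(p-0.15*tz,Rt); go(p,Rt)
d=cam('wrist');save(d,'w1.png')
E
```

```text
clock: 3.0
ee_pos: [0.4543, -0.0733, 0.395]
tcp_rot: [0.219, 0.77, 0.054, 0.597]
contact_force: [-0.4, -0.1, 0.2]
width: 0.0426
t 3.0 tcp [ 0.4543 -0.0733  0.395 ] grasp [ 0.4364 -0.0681  0.3987] 
x [0.281 0.345 0.896] y [-0.177 -0.898  0.402] z [ 0.943 -0.272 -0.191] q [ 0.11 -0.67 -1.14 -0.27 -0.38  2.8 ] F [-0.4 -0.1  0.2] w 0.0426
turn -0.0069 -0.0298 0.0005  shift 0.3826 1.2258 -1.2710 | rows: dist 5.8 ang 1.0
split over 2 calls: half-turn relative same axis
turn -0.0069 -0.0298 0.0005  shift 1.1042 1.0214 -1.2710 | rows: dist 6.3 ang 1.0
split over 2 calls: half-turn relative same axis
```

```bash
python3 -m creep '0 -0.02 0 0.1 0.3 -0.2 0;0 -0.03 0 0.2 0.6 -0.5 0;-0.007 -0.03 0 0.3 0.9 -0.8 0;-0.007 -0.03 0 0.35 1 -0.9 0;-0.007 -0.03 0 0.35 1 -0.9 0;-0.007 -0.03 0 0.35 1 -0.9 0'; python3 - <<'E'
from plan import *
tcp()
p,b,tz=brushpose((.658,.140),(.119,.42),.216,.03)
Rt=frame(tz,b); go(p-0.1*tz,Rt); go(p,Rt)
d=cam('wrist');save(d,'w2.png')
E
```

```text
clock: 3.8
ee_pos: [0.5676, 0.1575, 0.3482]
tcp_rot: [0.244, 0.724, 0.035, 0.644]
contact_force: [0.7, 0.0, 0.6]
width: 0.0428
t 3.8 tcp [0.5676 0.1575 0.3482] grasp [0.5495 0.1634 0.3492] 
x [0.167 0.365 0.916] y [-0.263 -0.879  0.398] z [ 0.95  -0.307 -0.051] q [ 0.79  0.18 -1.14 -1.21 -1.1   2.83] F [0.7 0.  0.6] w 0.0428
turn -0.0026 -0.0077 0.0058  shift 0.0571 0.0035 -1.0367 | rows: dist 3.3 ang 0.3
split over 2 calls: half-turn relative same axis
turn -0.0026 -0.0077 0.0058  shift 0.5381 -0.1328 -1.0367 | rows: dist 3.8 ang 0.3
split over 2 calls: half-turn relative same axis
```

```bash
cat > kin.py <<'E'
import numpy as np
from scipy.spatial.transform import Rotation as R
from scipy.optimize import least_squares
D=[([-1.192029,.238764,-.014199,1.3192,0,1.570781],[.193973,-.487404,.209608]),
([-.94,-.31,-.64,.62,.47,2.11],[.3917,-.2841,.2869]),
([.11,-.67,-1.14,-.27,-.38,2.8],[.4543,-.0733,.395]),
([.79,.18,-1.14,-1.21,-1.1,2.83],[.5676,.1575,.3482])]
X0=np.array([0,.2,.4,0,.4,.1,.2])
def fk(q,P):
    r0,h,L1,e,L2,w,Lt=P
    Ra=R.from_euler('z',q[0]);p=Ra.apply([r0,0,h])
    Ra=Ra*R.from_euler('y',q[1]);p=p+Ra.apply([e,0,L1])
    Ra=Ra*R.from_euler('y',-q[2]);p=p+Ra.apply([L2,0,0])
    Ra=Ra*R.from_euler('y',q[3]);p=p+Ra.apply([w,0,0])
    Ra=Ra*R.from_euler('z',q[4]);p=p+Ra.apply([Lt,0,0])
    return p,Ra
if __name__=='__main__':
    f=lambda P:np.concatenate([fk(q,P)[0]-np.array(x) for q,x in D]+[1e-3*(P-X0)])
    r=least_squares(f,X0);print(np.round(r.x,3),np.round(r.fun[:12],3))
    for q,x in D: print(fk(q,r.x)[1].apply([1,0,0]))
E
python3 kin.py
```

```text
[0.024 0.207 0.558 0.013 0.377 0.126 0.324] [ 0.003 -0.008 -0.008  0.    -0.004 -0.004 -0.002  0.003  0.002 -0.01
 -0.004  0.01 ]
[-5.05362039e-04  1.26980459e-03 -9.99999066e-01]
[ 0.67160207 -0.15170096 -0.72521547]
[ 0.94537131 -0.26876359 -0.18449718]
[ 0.95040398 -0.30700606 -0.04979501]
```

```bash
cat > rec.py <<'E'
import json,os
from cell import env
s=env.observe()
L=json.load(open('dat.json')) if os.path.exists('dat.json') else [([-1.192029,.238764,-.014199,1.3192,0,1.570781],[.193973,-.487404,.209608])]
L.append((list(map(float,s['joints'])),list(map(float,s['ee_pos']))));json.dump(L,open('dat.json','w'))
E
python3 rec.py
python3 -m creep '0 0.02 0.03 -0.1 -0.2 0 0;0 0.04 0.06 -0.2 -0.4 0 0;0 0.05 0.09 -0.3 -0.6 0 0;0 0.05 0.12 -0.3 -0.8 0 0;0 0.05 0.15 -0.3 -1 0 0;0 0.05 0.15 -0.3 -1 0 0;0 0.05 0.15 -0.3 -1 0 0'; python3 rec.py
python3 -c "
from plan import *;tcp()"
```

```text
clock: 4.72
ee_pos: [0.5242, -0.0201, 0.3253]
tcp_rot: [0.047, 0.772, 0.3, 0.559]
contact_force: [-0.1, 0.9, -1.4]
width: 0.0429
t 4.72 tcp [ 0.5242 -0.0201  0.3253] grasp [ 0.5073 -0.0251  0.3324] 
x [0.195 0.515 0.834] y [ 0.41  -0.816  0.408] z [ 0.891  0.263 -0.371] q [-0.43 -0.35 -1.   -0.17  0.66  2.38] F [-0.1  0.9 -1.4] w 0.0429
```

```bash
python3 -m creep '0 0 0.02 0 -0.2 0 0;0 0 0.04 0 -0.4 0 0;0 0 0.07 0.1 -0.6 0 0;0 0 0.08 0.1 -0.6 0 0;0 0 0.08 0.1 -0.6 0 0'; python3 rec.py
cat > kin2.py <<'E'
import json
from kin import *
L=json.load(open('dat.json'))
def fit():
    f=lambda P:np.concatenate([fk(q,P)[0]-np.array(x) for q,x in L]+[1e-4*(P-X0)])
    r=least_squares(f,X0);return r.x,r.fun[:3*len(L)]
P,res=fit()
LO=np.array([-2.66,-1.03,-1.14,-1.82,-1.45,-3.14]);HI=np.array([2.66,1.9,1.46,2.27,1.34,3.14])
# tool frame rotation: Ra * Rx(q6+c) * fixed; find const from live state
def fullR(q,C): return fk(q,P)[1]*R.from_euler('x',q[5])*C
def ik(pos,Rt,C,q0s=None):
    best=None
    rng=np.random.default_rng(0)
    q0s=(q0s or [])+[np.array([np.arctan2(pos[1],pos[0])-.3,-.3,-.8,0.2,.8,a]) for a in (-2.5,-1,0,1,2.5)]
    for q0 in q0s:
        f=lambda q:np.concatenate([(fk(q,P)[0]-pos)*5,(R.from_matrix(Rt).inv()*fullR(q,C)).as_rotvec()])
        r=least_squares(f,np.clip(q0,LO+.01,HI-.01),bounds=(LO,HI))
        if best is None or r.cost<best.cost: best=r
    return best.x,best.cost
if __name__=='__main__': print(np.round(P,4),np.round(np.abs(res).max(),4))
E
python3 kin2.py
```

```text
clock: 5.35
ee_pos: [0.5426, -0.1375, 0.3226]
tcp_rot: [-0.087, 0.681, 0.476, 0.55]
contact_force: [-1.0, 0.3, -1.1]
width: 0.043
[0.0219 0.2161 0.558  0.0051 0.3855 0.1323 0.3259] 0.0113
```

```bash
python3 - <<'E'
import re
s=open('kin.py').read()
s=s.replace('r0,h,L1,e,L2,w,Lt=P','r0,h,L1,e,L2,w,Lt,f,g,y5=P').replace('[L2,0,0]','[L2,0,f]').replace('[w,0,0]','[w,y5,g]').replace('X0=np.array([0,.2,.4,0,.4,.1,.2])','X0=np.array([0,.2,.4,0,.4,.1,.2,0,0,0])')
open('kin.py','w').write(s)
E
python3 - <<'E'
import json
L=json.load(open('dat.json'))
E
sed -i 's/1e-4\*(P-X0)/1e-5*(P-X0)/' kin2.py; python3 kin2.py
```

```text
[-0.      0.1953  0.5724  0.      0.3962  0.139   0.3279  0.025  -0.
 -0.    ] 0.0
```

```bash
cat > cand.py <<'E'
from kin2 import *
from plan import frame,brushpose,Rq
from cell import env
s=env.observe()
C=R.from_euler('x',s['joints'][5]).inv()*fk(s['joints'],P)[1].inv()*R.from_matrix(Rq(s['tcp_rot']))
# tidy C
print(np.round(C.as_matrix(),3).tolist(), 'fk err',fk(s['joints'],P)[0]-s['ee_pos'])
BR={1:((.658,.140),(.119,.42),.216),2:((.6855,.0283),(.214,.387),.215),3:((.6804,-.0972),(.257,.36),.215)}
if __name__=='__main__':
  for k in BR:
    for yaw in (20,30,40,50,60):
      for pit in (15,25,35):
        p,b,_=brushpose(*BR[k],.03)
        y,t=np.radians(yaw),np.radians(pit)
        z=np.array([np.cos(y)*np.cos(t),np.sin(y)*np.cos(t),-np.sin(t)])
        for sg in (1,-1):
            Rt=frame(z,sg*b); q,c=ik(p+.019*z,Rt,C)
            if c<1e-5: print(k,yaw,pit,sg,'alpha %.0f'%np.degrees(np.arccos(z@b)),np.round(q,2))
E
python3 cand.py
```

```text
[[0.0, 0.0, 1.0], [0.0, 1.0, 0.0], [-1.0, 0.0, 0.0]] fk err [-7.63368114e-07 -7.11449821e-07 -3.08641224e-10]
1 20 25 1 alpha 100 [ 0.1   0.39 -1.11 -1.05  0.22  2.7 ]
1 20 25 -1 alpha 100 [ 0.1   0.39 -1.11 -1.05  0.22 -0.44]
1 20 35 1 alpha 110 [ 0.12  0.23 -0.94 -0.54  0.19  2.66]
1 20 35 -1 alpha 110 [ 0.12  0.23 -0.94 -0.54  0.19 -0.49]
1 30 25 1 alpha 97 [-0.01  0.38 -1.05 -0.94  0.48  2.61]
1 30 25 -1 alpha 97 [-0.01  0.38 -1.05 -0.94  0.48 -0.53]
1 30 35 1 alpha 107 [ 0.02  0.24 -0.89 -0.45  0.4   2.54]
1 30 35 -1 alpha 107 [ 0.02  0.24 -0.89 -0.45  0.4  -0.6 ]
1 40 15 1 alpha 85 [-0.13  0.6  -1.09 -1.31  0.79  2.64]
1 40 15 -1 alpha 85 [-0.13  0.6  -1.09 -1.31  0.79 -0.5 ]
1 40 25 1 alpha 95 [-0.1   0.38 -0.95 -0.74  0.71  2.51]
1 40 25 -1 alpha 95 [-0.1   0.38 -0.95 -0.74  0.71 -0.64]
1 40 35 1 alpha 105 [-0.06  0.26 -0.8  -0.3   0.6   2.41]
1 40 35 -1 alpha 105 [-0.06  0.26 -0.8  -0.3   0.6  -0.73]
1 50 15 1 alpha 83 [-0.2   0.55 -0.95 -1.    1.01  2.54]
1 50 15 -1 alpha 83 [-0.2   0.55 -0.95 -1.    1.01 -0.61]
1 50 25 1 alpha 93 [-0.16  0.38 -0.82 -0.46  0.89  2.36]
1 50 
[... 3171 characters left out ...]
-1.07]
3 50 15 1 alpha 81 [-0.6   0.57 -0.45  0.18  1.29  1.92]
3 50 15 -1 alpha 81 [-0.6   0.57 -0.45  0.18  1.29 -1.22]
3 50 25 1 alpha 91 [-0.56  0.51 -0.37  0.41  1.12  1.85]
3 50 25 -1 alpha 91 [-0.56  0.51 -0.37  0.41  1.12 -1.29]
3 50 35 1 alpha 101 [-0.52  0.46 -0.3   0.56  0.94  1.84]
3 50 35 -1 alpha 101 [-0.52  0.46 -0.3   0.56  0.94 -1.3 ]
3 60 15 1 alpha 81 [-0.6   0.73 -0.07  1.04  1.3   1.33]
3 60 15 -1 alpha 81 [-0.6   0.73 -0.07  1.04  1.3  -1.81]
3 60 25 1 alpha 91 [-0.57  0.64 -0.1   0.93  1.13  1.5 ]
3 60 25 -1 alpha 91 [-0.57  0.64 -0.1   0.93  1.13 -1.64]
3 60 35 1 alpha 101 [-0.53  0.57 -0.09  0.92  0.96  1.61]
3 60 35 -1 alpha 101 [-0.53  0.57 -0.09  0.92  0.96 -1.53]
```

```bash
cat > tgt.py <<'E'
from cand import *
from plan import go,tcp
def zdir(yaw,pit):
    y,t=np.radians(yaw),np.radians(pit); return np.array([np.cos(y)*np.cos(t),np.sin(y)*np.cos(t),-np.sin(t)])
def chk(g,Rt,off=.019,q0=None):
    q,c=ik(np.array(g)+off*Rt[:,2],Rt,C,[np.array(env.observe()['joints'])]); print('  ik',np.round(q,2),'cost %.1e'%c)
def tg(g,Rt): go(g,Rt); chk(g,Rt)
E
python3 - <<'E'
from tgt import *
tcp()
p,b,_=brushpose(*BR[3],.03); z=zdir(50,25); Rt=frame(z,b); print(p,b)
tg(p-.1*z,Rt); tg(p,Rt); l=p+.2*b+np.array([-.06,-.03,0]);print(l);tg(l,Rt)
E
```

```text
[[0.0, 0.0, 1.0], [0.0, 1.0, 0.0], [-1.0, 0.0, 0.0]] fk err [-7.63368114e-07 -7.11449821e-07 -3.08641224e-10]
t 5.35 tcp [ 0.5426 -0.1375  0.3226] grasp [ 0.53   -0.1497  0.3298] 
x [-0.058  0.552  0.832] y [ 0.744 -0.531  0.405] z [ 0.665  0.643 -0.38 ] q [-0.82  0.22 -0.29  1.11  1.18  1.07] F [-1.   0.3 -1.1] w 0.043
[ 0.67783219 -0.10079694  0.14000851] [0.23503431 0.32923094 0.9145304 ]
turn 0.0365 0.0499 -0.0105  shift 0.4401 -0.0977 -0.7417 | rows: dist 2.8 ang 2.1
split over 2 calls: half-turn relative same axis
  ik [-0.72  0.51 -0.22  0.89  1.13  1.49] cost 2.4e-20
turn 0.0365 0.0499 -0.0105  shift 0.7314 0.2494 -0.9530 | rows: dist 3.9 ang 2.1
split over 2 calls: half-turn relative same axis
  ik [-0.56  0.51 -0.37  0.41  1.12  1.85] cost 5.1e-30
[ 0.66483905 -0.06495075  0.32291459]
turn 0.0365 0.0499 -0.0105  shift 0.6664 0.4287 -0.0385 | rows: dist 2.5 ang 2.1
split over 2 calls: half-turn relative same axis
  ik [-0.52  0.26 -0.23  0.72  1.1   1.94] cost 5.3e-25
```

```bash
python3 -m creep '0.01 0.02 0 0.1 0 -0.15 0;0.02 0.035 -0.01 0.25 -0.05 -0.35 0;0.0365 0.05 -0.01 0.38 -0.1 -0.55 0;0.0365 0.05 -0.0105 0.44 -0.0977 -0.74 0;0.0365 0.05 -0.0105 0.44 -0.0977 -0.74 0;0.0365 0.05 -0.0105 0.44 -0.0977 -0.74 0'; python3 - <<'E'
from tgt import *
tcp()
p,b,_=brushpose(*BR[3],.03); z=zdir(50,25); Rt=frame(z,b)
tg(p,Rt)
d=cam('wrist');save(d,'w3.png');d=cam('scene');save(d,'s3.png')
E
```

```text
clock: 6.1
ee_pos: [0.6302, -0.1576, 0.1761]
tcp_rot: [-0.219, 0.759, 0.368, 0.491]
contact_force: [0.3, 0.6, 0.9]
width: 0.0425
[[-0.0, -0.0, 1.0], [0.0, 1.0, 0.0], [-1.0, 0.0, -0.0]] fk err [-5.62290866e-07 -9.06517844e-07 -5.90480430e-07]
t 6.1 tcp [ 0.6302 -0.1576  0.1761] grasp [ 0.6192 -0.1708  0.1842] 
x [0.248 0.343 0.906] y [ 0.774 -0.633  0.028] z [ 0.583  0.694 -0.422] q [-0.72  0.5  -0.22  0.89  1.13  1.49] F [0.3 0.6 0.9] w 0.0425
turn -0.0001 0.0000 0.0002  shift 0.2933 0.3500 -0.2208 | rows: dist 1.6 ang 0.0
split over 2 calls: half-turn relative same axis
  ik [-0.56  0.51 -0.37  0.41  1.12  1.85] cost 2.6e-27Traceback (most recent call last):
  File "<stdin>", line 5, in <module>
NameError: name 'cam' is not defined
```

```bash
sed -i '1i from h import *' tgt.py; sed -i 's/^print(np.round(C/0 and print(np.round(C/' cand.py; sed -i "s/^    print('split.*//" plan.py; cat > two.py <<'E'
from h import *
import sys
n=sys.argv[1]; cams=sys.argv[2:] or ['wrist','scene']
ims=[cv2.resize(cam(c)['frame'],(0,0),fx=.62,fy=.62) if len(cams)>1 else cam(c)['frame'] for c in cams]
cv2.imwrite('pics/%s.png'%n,np.hstack(ims)[:,:,::-1])
E
python3 two.py a3
python3 -m creep '0 0 0 0.1 0.117 -0.073 0;0 0 0 0.2 0.233 -0.147 0;0 0 0 0.29 0.35 -0.22 0;0 0 0 0.29 0.35 -0.22 0'; python3 two.py a4; python3 -c "
from plan import *;tcp()"
```

```text
clock: 6.7
ee_pos: [0.6884, -0.086, 0.1339]
tcp_rot: [-0.219, 0.758, 0.37, 0.491]
contact_force: [0.6, 0.6, 0.4]
width: 0.0427
t 6.8 tcp [ 0.6884 -0.0879  0.1345] grasp [ 0.6773 -0.101   0.1425] 
x [0.245 0.346 0.906] y [ 0.774 -0.633  0.032] z [ 0.584  0.693 -0.422] q [-0.57  0.51 -0.37  0.41  1.12  1.85] F [ 0.3 -0.   0.2] w 0.0429
```

Brush 3's handle stands between the pads, as planned. Close.

```bash
python3 -m creep '0 0 0 0 0 0 0.6;0 0 0 0 0 0 1;0 0 0 0 0 0 1;0 0 0 0 0 0 1;0 0 0 0 0 0 1' 80; python3 - <<'E'
from tgt import *
tcp(); s=env.observe();g=s['ee_pos']-.019*Rq(s['tcp_rot'])[:,2]
p,b,_=brushpose(*BR[3],.03);print(b*.2)
tg(g+.21*b,Rq(s['tcp_rot']));
E
```

```text
clock: 7.42
ee_pos: [0.6884, -0.0879, 0.1344]
tcp_rot: [-0.218, 0.758, 0.369, 0.491]
contact_force: [1.6, 0.7, -0.3]
width: 0.0001
t 7.42 tcp [ 0.6884 -0.0879  0.1344] grasp [ 0.6773 -0.1011  0.1424] 
x [0.245 0.346 0.906] y [ 0.774 -0.633  0.032] z [ 0.584  0.693 -0.422] q [-0.57  0.51 -0.37  0.41  1.12  1.85] F [ 1.6  0.7 -0.3] w 0.0001
[0.04700686 0.06584619 0.18290608]
turn 0.0000 0.0000 0.0000  shift 0.2468 0.3457 0.9603 | rows: dist 3.4 ang 0.0
  ik [-0.42  0.29 -0.18  0.57  1.06  2.13] cost 3.8e-31
```

```bash
python3 two.py a5 wrist; python3 -c "
from m import *
d=cam('scene');print(brush(d,(.6558,-.1393)))
"
```

```text
{'n': 335, 'slope': array([0.258, 0.344]), 'at15': array([ 0.6792, -0.0946]), 'ztop': 0.2163, 'lean': 23.3, 'az': 36.8}
```

```bash
cat > wb.py <<'E'
from h import *
import sys
d=cam('wrist');u0,u1,v0,v1=map(int,sys.argv[1:5])
m=np.zeros((480,640),bool);m[v0:v1,u0:u1]=1
p,uv=pts(d,m);M=Rq(d['state']['tcp_rot']);g=d['state']['ee_pos']
f=d['frame'][uv[:,1],uv[:,0]].astype(int)
t=(p-g)@M   # tool coords rel TCP
k=(f[:,0]-f[:,2]>25)&(t[:,2]<.12)
t=t[k];p=p[k]
for lo in np.arange(-.02,.1,.02):
    q=t[(t[:,0]>lo)&(t[:,0]<lo+.02)]
    if len(q)>5: print('toolx %.2f n %d y %.4f z(ahead of TCP) %.4f  ywid %.3f'%(lo+.01,len(q),np.median(q[:,1]),np.median(q[:,2]),np.ptp(np.percentile(q[:,1],[3,97]))))
E
python3 wb.py 290 360 100 290
```

```text
toolx -0.01 n 9 y -0.0167 z(ahead of TCP) 0.0526  ywid 0.000
toolx 0.01 n 1360 y 0.0034 z(ahead of TCP) -0.0204  ywid 0.018
toolx 0.03 n 1638 y 0.0037 z(ahead of TCP) -0.0205  ywid 0.015
toolx 0.05 n 1968 y 0.0035 z(ahead of TCP) -0.0211  ywid 0.016
toolx 0.07 n 2188 y 0.0033 z(ahead of TCP) -0.0216  ywid 0.017
toolx 0.09 n 74 y 0.0037 z(ahead of TCP) -0.0207  ywid 0.012
```

```bash
python3 - <<'E'
from h import *
d=cam('wrist');M=Rq(d['state']['tcp_rot']);g=d['state']['ee_pos'];z=d['z_map']
p,uv=pts(d);t=(p-g)@M
for (u,v) in [(305,285),(325,285),(305,310),(325,310),(300,350),(330,350),(313,375),(325,200),(325,275),(340,270),(325,240)]:
    i=np.nonzero((uv[:,0]==u)&(uv[:,1]==v))[0]
    print(u,v,d['frame'][v,u],z[v,u],np.round(t[i],4))
print(d['hand_eye'])
E
```

```text
305 285 [233 223 202] 0.13798541 [[ 0.011  -0.0044 -0.0354]]
325 285 [233 224 204] 0.13756956 [[ 0.0112  0.0038 -0.0358]]
305 310 [234 224 202] 0.11724276 [[ 0.0108 -0.0039 -0.057 ]]
325 310 [233 223 201] 0.118450895 [[ 0.0103  0.0031 -0.0559]]
300 350 [20 18 19] 0.091406435 [[ 0.0124 -0.0046 -0.0833]]
330 350 [28 26 26] 0.08461646 [[ 0.0164  0.0032 -0.0893]]
313 375 [93 63 32] 0.16874374 [[-0.0446 -0.0011 -0.0186]]
325 200 [148  95  48] 0.0 []
325 275 [142  91  48] 0.15353346 [[ 0.0093  0.0044 -0.0198]]
340 270 [147 100  51] 0.15399158 [[ 0.0113  0.0112 -0.0188]]
325 240 [134  86  42] 0.14917585 [[ 0.0258  0.0042 -0.0199]]
[[ 7.13221819e-04  9.65433083e-01  2.60650058e-01  6.55471134e-02]
 [ 9.99997561e-01 -1.43693697e-04 -2.20407942e-03 -1.00105622e-03]
 [-2.09043742e-03  2.60650994e-01 -9.65430831e-01 -1.63646125e-01]
 [ 0.00000000e+00  0.00000000e+00  0.00000000e+00  1.00000000e+00]]
```

```bash
python3 - <<'E'
from h import *
print(env.grasp_offset)
d=cam('wrist');M=Rq(d['state']['tcp_rot']);g=d['state']['ee_pos']
p,uv=pts(d);t=(p-g)@M
for u in (305,325):
  for v in range(270,300,3):
    i=np.nonzero((uv[:,0]==u)&(uv[:,1]==v))[0]
    if len(i): print(u,v,d['frame'][v,u],np.round(t[i[0]],4))
E
```

```text
0.0187
305 270 [251 229 161] [-0.064  -0.0099  0.1823]
305 273 [251 227 160] [-0.065  -0.0098  0.1757]
305 276 [243 223 171] [ 0.0107 -0.0046 -0.0246]
305 279 [234 225 201] [ 0.0113 -0.0045 -0.0296]
305 282 [232 223 200] [ 0.011  -0.0044 -0.0323]
305 285 [233 224 203] [ 0.0112 -0.0043 -0.0359]
305 288 [233 223 202] [ 0.0108 -0.0043 -0.0381]
305 291 [233 223 202] [ 0.0108 -0.0042 -0.041 ]
305 294 [234 225 204] [ 0.0112 -0.0041 -0.0445]
305 297 [232 222 200] [ 0.0107 -0.0041 -0.0462]
325 270 [143  93  50] [ 0.0116  0.0043 -0.0196]
325 273 [140  89  44] [ 0.0104  0.0043 -0.0202]
325 276 [179 150 119] [ 0.0109  0.0042 -0.0251]
325 279 [232 223 199] [ 0.0109  0.004  -0.0288]
325 282 [233 224 202] [ 0.0107  0.004  -0.0316]
325 285 [234 224 202] [ 0.0113  0.0038 -0.0361]
325 288 [232 223 201] [ 0.0108  0.0037 -0.0381]
325 291 [233 223 202] [ 0.0113  0.0036 -0.0421]
325 294 [233 222 201] [ 0.011   0.0035 -0.0442]
325 297 [233 223 202] [ 0.0114  0.0034 -0.0476]
```

```bash
python3 -m creep '0 0 0 -0.05 -0.06 0.04 0;0 0 0 -0.05 -0.06 0.04 0;0 0 0 -0.05 -0.06 0.04 0;0 0 0 0.04 0.04 -0.02 0;0 0 0 0.095 0.086 -0.06 0;0 0 0 0.095 0.086 -0.06 0;0 0 0 0.095 0.086 -0.06 0.7;0 0 0 0.095 0.086 -0.06 1' 80;python3 -m creep '0 0 0 0 0 0 1;0 0 0 0 0 0 1;0 0 0 0 0 0 1'; python3 two.py a6
```

```text
clock: 8.68
ee_pos: [0.7074, -0.0712, 0.1227]
tcp_rot: [-0.218, 0.758, 0.369, 0.491]
contact_force: [-1.2, -0.4, -0.1]
width: 0.0163
clock: 9.05
ee_pos: [0.7074, -0.0714, 0.1228]
tcp_rot: [-0.217, 0.758, 0.369, 0.492]
contact_force: [-0.3, 0.2, -0.6]
width: 0.0161
```

```bash
python3 -m creep '0 0 0 0.02 0.03 0.09 1;0 0 0 0.06 0.085 0.24 1;0 0 0 0.12 0.165 0.46 1;0 0 0 0.17 0.245 0.68 1;0 0 0 0.2 0.3 0.88 1;0 0 0 0.2 0.3 0.98 1;0 0 0 0.2 0.3 0.98 1'; python3 two.py a7; python3 - <<'E'
from tgt import *
tcp()
E
```

```text
clock: 10.02
ee_pos: [0.7478, -0.0108, 0.3217]
tcp_rot: [-0.216, 0.757, 0.37, 0.493]
contact_force: [-0.2, 0.5, -1.1]
width: 0.0163
t 10.12 tcp [ 0.747  -0.0111  0.3181] grasp [ 0.7359 -0.0242  0.3262] 
x [0.245 0.346 0.906] y [ 0.773 -0.633  0.032] z [ 0.584  0.693 -0.423] q [-0.41  0.3  -0.19  0.51  1.05  2.16] F [ 0.9 -0.5 -0.7] w 0.0164
```

```bash
sed -i 's/off=0.019/off=0.043/' plan.py; sed -i 's/off=.019/off=.043/' tgt.py
cat >> tgt.py <<'E'
def roll(Rt,deg): return Rt@R.from_euler('z',deg,degrees=True).as_matrix()
CR={1:np.array([.650,.0923]),2:np.array([.6657,-.0161]),3:np.array([.6558,-.1393])}
def placeR(yaw,pit,lean):
    z=zdir(yaw,pit);u=np.array([np.cos(np.radians(yaw)),np.sin(np.radians(yaw)),0]);l=np.radians(lean)
    h=-(np.sin(l)*u+np.cos(l)*np.array([0,0,1])); return frame(z,h),u
E
python3 - <<'E'
from tgt import *
Rn=Rq(env.observe()['tcp_rot'])
Rt,u=placeR(50,25,25)
print('roll needed',np.degrees((R.from_matrix(Rn).inv()*R.from_matrix(Rt)).as_rotvec()))
a=np.array([.62,-.16,.37])
for r in (0,-60,-120,-179): tg(a,roll(Rn,r))
g=np.array([*CR[3],.128])+.03*u
tg(g,Rt);tg(g+[0,0,.12],Rt);print(g)
E
```

```text
roll needed [-2.86082430e-03  2.24063470e-01 -1.78044533e+02]
turn 0.0000 0.0000 0.0000  shift -0.5096 -0.5957 0.1684 | rows: dist 2.6 ang 0.0
  ik [-0.67  0.33 -0.01  1.16  1.13  1.61] cost 6.0e-30
turn -0.0974 -0.1154 0.0704  shift -0.5096 -0.5957 0.1684 | rows: dist 2.6 ang 5.6
  ik [-0.67  0.33 -0.01  1.16  1.13  0.57] cost 7.3e-31
turn -0.1948 -0.2309 0.1409  shift -0.5096 -0.5957 0.1684 | rows: dist 2.6 ang 11.2
  ik [-0.67  0.33 -0.01  1.16  1.13 -0.48] cost 4.7e-31
turn -0.2906 -0.3444 0.2101  shift -0.5096 -0.5957 0.1684 | rows: dist 2.6 ang 16.7
  ik [-0.67  0.33 -0.01  1.16  1.13 -1.51] cost 2.8e-31
turn -0.2886 -0.3430 0.2090  shift -0.2346 -0.3770 -1.0416 | rows: dist 3.6 ang 16.6
  ik [-0.55  0.55 -0.38  0.34  1.11 -1.24] cost 8.0e-25
turn -0.2886 -0.3430 0.2090  shift -0.2346 -0.3770 -0.4416 | rows: dist 2.0 ang 16.6
  ik [-0.55  0.41 -0.24  0.62  1.11 -1.24] cost 2.6e-25
[ 0.67508363 -0.11631867  0.128     ]
```

Pull back and roll the first 80°.

```bash
python3 -m creep '0 0 0 -0.17 -0.2 0.1 1;-0.02 -0.02 0.015 -0.34 -0.4 0.17 1;-0.045 -0.053 0.032 -0.51 -0.6 0.17 1;-0.065 -0.077 0.047 -0.51 -0.6 0.17 1;-0.09 -0.107 0.065 -0.51 -0.6 0.17 1;-0.11 -0.13 0.079 -0.51 -0.6 0.17 1;-0.13 -0.154 0.094 -0.51 -0.6 0.17 1;-0.13 -0.154 0.094 -0.51 -0.6 0.17 1'; python3 - <<'E'
from tgt import *
tcp()
Rt,u=placeR(50,25,25);g=np.array([*CR[3],.128])+.03*u
tg([.62,-.16,.37],Rt)
E
```

```text
clock: 11.12
ee_pos: [0.6448, -0.1312, 0.3503]
tcp_rot: [0.095, 0.422, 0.731, 0.528]
contact_force: [0.9, 0.5, -0.9]
width: 0.0163
t 11.12 tcp [ 0.6448 -0.1312  0.3503] grasp [ 0.6337 -0.1443  0.3583] 
x [-0.626  0.716  0.308] y [0.517 0.086 0.852] z [ 0.584  0.692 -0.424] q [-0.67  0.33 -0.01  1.16  1.13  0.42] F [ 0.9  0.5 -0.9] w 0.0163
turn -0.1779 -0.2117 0.1294  shift 0.0015 0.0050 0.0078 | rows: dist 0.0 ang 10.3
  ik [-0.67  0.33 -0.    1.17  1.13 -1.5 ] cost 5.7e-29
```

```bash
python3 -m creep '-0.018 -0.021 0.013 0 0 0 1;-0.036 -0.042 0.026 0 0 0 1;-0.054 -0.064 0.039 0 0 0 1;-0.072 -0.085 0.052 0 0 0 1;-0.09 -0.106 0.065 0 0 0 1;-0.108 -0.127 0.078 0 0 0 1;-0.126 -0.15 0.091 0 0 0 1;-0.14 -0.166 0.101 0 0 0 1'; python3 - <<'E'
from tgt import *
tcp()
Rt,u=placeR(50,25,25);g=np.array([*CR[3],.128])+.03*u
tg(g+[0,0,.12]-.0*u,Rt)
E
```

```text
clock: 12.12
ee_pos: [0.6444, -0.1312, 0.3482]
tcp_rot: [0.43, -0.189, 0.822, 0.322]
contact_force: [0.1, 0.6, -0.5]
width: 0.0162
t 12.12 tcp [ 0.6444 -0.1312  0.3482] grasp [ 0.6333 -0.1444  0.3562] 
x [-0.558 -0.033 -0.829] y [-0.588  0.721  0.367] z [ 0.585  0.692 -0.422] q [-0.67  0.33 -0.02  1.15  1.13 -1.08] F [ 0.1  0.6 -0.5] w 0.0162
turn -0.0388 -0.0459 0.0286  shift 0.2785 0.2237 -0.5920 | rows: dist 2.2 ang 2.2
  ik [-0.55  0.41 -0.24  0.62  1.11 -1.24] cost 1.4e-31
```

```bash
python3 -m creep '-0.015 -0.018 0.01 0.05 0.05 -0.1 1;-0.03 -0.036 0.02 0.13 0.12 -0.25 1;-0.0388 -0.0459 0.0286 0.2 0.18 -0.42 1;-0.0388 -0.0459 0.0286 0.2785 0.2237 -0.55 1;-0.0388 -0.0459 0.0286 0.2785 0.2237 -0.592 1;-0.0388 -0.0459 0.0286 0.2785 0.2237 -0.592 1'; python3 two.py a8; python3 - <<'E'
from tgt import *
tcp()
Rt,u=placeR(50,25,25);g=np.array([*CR[3],.128])+.03*u
tg(g,Rt)
E
```

```text
clock: 12.88
ee_pos: [0.6994, -0.0865, 0.2286]
tcp_rot: [0.486, -0.356, 0.765, 0.228]
contact_force: [-0.8, -0.1, -0.2]
width: 0.0165
t 12.97 tcp [ 0.7001 -0.0871  0.2304] grasp [ 0.689  -0.1003  0.2384] 
x [-0.272 -0.324 -0.906] y [-0.765  0.643 -0.   ] z [ 0.583  0.694 -0.422] q [-0.55  0.41 -0.24  0.62  1.11 -1.24] F [ 0.3  0.1 -0.8] w 0.0165
turn 0.0000 0.0000 0.0001  shift 0.0004 0.0033 -0.6029 | rows: dist 1.9 ang 0.0
  ik [-0.55  0.55 -0.38  0.34  1.11 -1.24] cost 3.1e-31
```

```bash
cat > bt.py <<'E'
from h import *
import sys
# line fit of held brush handle in wrist image
d=cam('wrist');p,uv=pts(d);M=Rq(d['state']['tcp_rot']);g=d['state']['ee_pos'];t=(p-g)@M
f=d['frame'][uv[:,1],uv[:,0]].astype(int)
k=(f[:,0]-f[:,2]>25)&(abs(t[:,1])<.02)&(t[:,0]>.013)&(t[:,0]<.13)&(t[:,2]>-.075)&(t[:,2]<.0)
q=t[k];A=np.stack([q[:,0],np.ones(len(q))],1)
s=np.linalg.lstsq(A,q[:,1:],rcond=None)[0]
tip=np.percentile(q[:,0],99.5); T=np.array([tip,*(s[0]*tip+s[1])]);T[2]+=.006
print('n',len(q),'slope y,z per x',np.round(s[0],3),'at x=0',np.round(s[1],4),'butt tool',np.round(T,4),'world',np.round(M@T+g,4))
G=np.array([0,s[1][0],s[1][1]+.006]);print('axis at x0 world',np.round(M@G+g,4))
E
python3 bt.py
```

```text
n 9513 slope y,z per x [-0.009 -0.016] at x=0 [ 0.0008 -0.0472] butt tool [ 0.0815  0.0001 -0.0425] world [ 0.6531 -0.1429  0.1745]
axis at x0 world [ 0.6754 -0.1152  0.2478]
```

```bash
python3 -m creep '0 0 0 0 0 -0.15 1;0 0 0 0 0 -0.32 1;0 0 0 0 0 -0.5 1;0 0 0 0 0 -0.595 1;0 0 0 0 0 -0.595 1' ; python3 -c "
from plan import *;tcp()"; python3 two.py a9 scene top
```

```text
clock: 13.65
ee_pos: [0.6998, -0.0875, 0.1112]
tcp_rot: [0.487, -0.356, 0.765, 0.227]
contact_force: [-0.5, -0.2, -0.1]
width: 0.0163
t 13.65 tcp [ 0.6998 -0.0875  0.1112] grasp [ 0.6887 -0.1007  0.1192] 
x [-0.273 -0.323 -0.906] y [-0.765  0.644  0.001] z [ 0.583  0.694 -0.423] q [-0.55  0.55 -0.38  0.35  1.11 -1.24] F [-0.5 -0.2 -0.1] w 0.0163
```

```bash
python3 -m creep '0 0 0 0 0 0 0.5;0 0 0 0 0 0 0.35;0 0 0 0 0 0 0.2;0 0 0 0 0 0 0.1;0 0 0 0 0 0 0;0 0 0 0 0 0 0' ; python3 -c "
from plan import *;tcp()"; python3 two.py a10 scene wrist
```

```text
clock: 14.5
ee_pos: [0.7007, -0.0878, 0.1131]
tcp_rot: [0.488, -0.356, 0.764, 0.226]
contact_force: [-0.9, -0.0, 0.9]
width: 0.0424
t 14.5 tcp [ 0.7007 -0.0878  0.1131] grasp [ 0.6896 -0.101   0.1211] 
x [-0.27  -0.324 -0.907] y [-0.765  0.644 -0.002] z [ 0.584  0.693 -0.422] q [-0.55  0.55 -0.37  0.35  1.11 -1.24] F [-0.9 -0.   0.9] w 0.0424
```

```bash
python3 -m creep '0 0 0 0 0 0 -0.3;0 0 0 0 0 0 -0.3;0 0 0 -0.1 -0.12 0.075 -0.3;0 0 0 -0.25 -0.3 0.18 -0.3;0 0 0 -0.4 -0.47 0.29 -0.3;0 0 0 -0.4 -0.47 0.5 -0.3;0 0 0 -0.4 -0.47 0.8 -0.3;0 0 0 -0.4 -0.47 0.8 0' ; python3 -c "
from plan import *;tcp()"; python3 two.py a11 scene top
```

```text
clock: 15.6
ee_pos: [0.6217, -0.183, 0.2778]
tcp_rot: [0.489, -0.358, 0.763, 0.223]
contact_force: [1.2, -0.4, -0.1]
width: 0.0426
t 15.6 tcp [ 0.6217 -0.183   0.2778] grasp [ 0.6105 -0.1961  0.2858] 
x [-0.264 -0.328 -0.907] y [-0.765  0.644 -0.01 ] z [ 0.587  0.691 -0.422] q [-0.76  0.44 -0.03  1.22  1.13 -1.72] F [ 1.2 -0.4 -0.1] w 0.0426
```

```bash
python3 - <<'E'
from tgt import *
p,b,_=brushpose(*BR[2],.03); z=zdir(55,25); Rt=frame(z,-b); print(p,b)
tg(p-.12*z+[0,0,.06],Rt); tg(p-.1*z,Rt); tg(p,Rt)
E
```

```text
[0.68336126 0.02443227 0.14000587] [0.19571638 0.3539357  0.91456253]
turn -0.0034 -0.0044 0.0170  shift 0.1133 0.7460 -0.2042 | rows: dist 2.5 ang 0.6
  ik [-0.53  0.35 -0.32  0.73  1.13 -1.42] cost 1.3e-29
turn -0.0034 -0.0044 0.0170  shift 0.1653 0.8203 -0.5464 | rows: dist 3.2 ang 0.6
  ik [-0.5   0.42 -0.42  0.48  1.12 -1.35] cost 5.9e-30
turn -0.0034 -0.0044 0.0170  shift 0.4252 1.1915 -0.7577 | rows: dist 4.7 ang 0.6
  ik [-0.34  0.48 -0.53  0.03  1.06 -1.03] cost 4.2e-31
```

```bash
python3 -m creep '0 0 0 -0.1 0.2 0.03 0;0 0 0.01 -0.05 0.45 0.03 0;-0.0034 -0.0044 0.017 0.05 0.7 -0.03 0;-0.0034 -0.0044 0.017 0.14 0.8 -0.3 0;-0.0034 -0.0044 0.017 0.165 0.82 -0.546 0;-0.0034 -0.0044 0.017 0.165 0.82 -0.546 0;-0.0034 -0.0044 0.017 0.165 0.82 -0.546 0'; python3 two.py b1; python3 - <<'E'
from tgt import *
tcp()
p,b,_=brushpose(*BR[2],.03); z=zdir(55,25); Rt=frame(z,-b); tg(p,Rt)
E
```

```text
clock: 16.58
ee_pos: [0.6538, -0.0182, 0.1649]
tcp_rot: [0.482, -0.405, 0.739, 0.238]
contact_force: [0.1, 0.5, 1.1]
width: 0.0427
t 16.68 tcp [ 0.6544 -0.0189  0.166 ] grasp [ 0.6445 -0.033   0.1741] 
x [-0.205 -0.371 -0.906] y [-0.828  0.559 -0.041] z [ 0.521  0.742 -0.422] q [-0.5   0.42 -0.42  0.49  1.12 -1.35] F [-0.   0.5 -0.5] w 0.0427
turn 0.0001 0.0004 0.0001  shift 0.2564 0.3762 -0.2210 | rows: dist 1.6 ang 0.0
  ik [-0.34  0.48 -0.53  0.03  1.06 -1.03] cost 2.7e-31
```

```bash
python3 - <<'E'
from tgt import *
from h import *
d=cam('wrist');M=Rq(d['state']['tcp_rot']);g=d['state']['ee_pos']
m=np.zeros((480,640),bool);m[240:335,60:215]=1
p,uv=pts(d,m);t=(p-g)@M
k=(t[:,2]<.08)&(t[:,2]>-.08)
print(k.sum(),np.percentile(t[k],[2,50,98],axis=0).round(3),np.percentile(p[k],[2,50,98],axis=0).round(3))
E
```

```text
7566 [[-0.03  -0.099 -0.074]
 [ 0.008 -0.074 -0.012]
 [ 0.025 -0.033  0.011]] [[ 0.643 -0.104  0.154]
 [ 0.711 -0.072  0.17 ]
 [ 0.743 -0.041  0.193]]
```

```bash
python3 - <<'E'
from tgt import *
d=cam('wrist');M=Rq(d['state']['tcp_rot']);g=d['state']['ee_pos']
p,uv=pts(d);t=(p-g)@M;f=d['frame'][uv[:,1],uv[:,0]].astype(int).max(1)
k=(f<60)&(t[:,2]<-.02)&(t[:,2]>-.2)&(abs(t[:,0])<.08)&(abs(t[:,1])<.12)
for lo in np.arange(-.18,-.02,.02):
    q=t[k&(t[:,2]>lo)&(t[:,2]<lo+.02)]
    if len(q)>20: print('z %.2f'%lo,len(q),np.percentile(q[:,1],[1,99]).round(3),np.percentile(q[:,0],[1,99]).round(3))
b=(f>110)&(t[:,1]<-.045)&(t[:,2]<.04)&(t[:,2]>-.1)&(p[:,2]>.12)
print('bristle',b.sum(),np.percentile(t[b],[2,50,98],axis=0).round(3),np.percentile(p[b],[2,50,98],axis=0).round(3))
E
```

```text
z -0.14 3973 [-0.019  0.02 ] [0.018 0.021]
z -0.12 37505 [-0.059  0.062] [-0.006  0.02 ]
z -0.10 18938 [-0.057  0.059] [-0.011  0.018]
z -0.08 10150 [-0.052  0.054] [-0.01   0.014]
z -0.06 1777 [-0.033  0.035] [-0.01   0.012]
z -0.04 828 [-0.033  0.035] [-0.01   0.012]
bristle 13415 [[-0.027 -0.098 -0.034]
 [ 0.027 -0.075 -0.018]
 [ 0.068 -0.058  0.009]] [[ 0.679 -0.111  0.122]
 [ 0.701 -0.085  0.152]
 [ 0.739 -0.044  0.19 ]]
```

```bash
python3 - <<'E'
from tgt import *
p,b,_=brushpose(*BR[2],.03); z=zdir(46,25); Rt=frame(z,-b)
tg(p-.1*z,Rt); tg(p,Rt)
g=np.array([*CR[2],.128]); Rp,u=placeR(46,25,25);
print('placing ik (x=h) sign');chk(g+.03*u,Rp);Rp2=roll(Rp,180);chk(g+.03*u,Rp2); Rg=frame(z,b);print((Rg[:,0]@Rp[:,0]))
E
```

```text
turn -0.0056 -0.0065 -0.0207  shift -0.0342 0.0307 -0.0093 | rows: dist 0.2 ang 0.8
  ik [-0.47  0.33 -0.66  0.03  1.05 -1.06] cost 2.1e-24
turn -0.0056 -0.0065 -0.0207  shift 0.2805 0.3567 -0.2206 | rows: dist 1.6 ang 0.8
  ik [-0.31  0.45 -0.7  -0.33  0.95 -0.81] cost 1.5e-27
placing ik (x=h) sign
  ik [-0.34  0.48 -0.68 -0.31  0.97 -0.75] cost 3.0e-26
  ik [-0.34  0.48 -0.68 -0.31  0.97  2.39] cost 3.2e-24
-0.9944581161255069
```

```bash
python3 -m creep '-0.0056 -0.0065 -0.0207 -0.034 0.03 -0.009 0.25;-0.0056 -0.0065 -0.0207 -0.034 0.03 -0.009 0.25;-0.0056 -0.0065 -0.0207 0.07 0.14 -0.08 0.25;-0.0056 -0.0065 -0.0207 0.17 0.25 -0.15 0.25;-0.0056 -0.0065 -0.0207 0.17 0.25 -0.15 0.25'; python3 two.py b2; python3 - <<'E'
from tgt import *
tcp()
p,b,_=brushpose(*BR[2],.03); z=zdir(46,25); Rt=frame(z,-b); tg(p,Rt)
E
python3 wb.py 290 350 180 400
```

```text
clock: 17.4
ee_pos: [0.6886, 0.0322, 0.1361]
tcp_rot: [0.505, -0.371, 0.758, 0.184]
contact_force: [-0.1, 0.1, 0.9]
width: 0.0318
t 17.5 tcp [0.6883 0.031  0.1366] grasp [0.6763 0.0186 0.1446] 
x [-0.216 -0.376 -0.901] y [-0.746  0.658 -0.096] z [ 0.629  0.652 -0.423] q [-0.36  0.4  -0.7  -0.23  0.98 -0.88] F [-0.5 -0.2 -0.9] w 0.0321
turn 0.0001 0.0000 -0.0001  shift 0.1108 0.1073 -0.0739 | rows: dist 0.5 ang 0.0
  ik [-0.31  0.45 -0.7  -0.33  0.95 -0.81] cost 2.6e-27
toolx -0.01 n 1204 y -0.0032 z(ahead of TCP) -0.0105  ywid 0.015
toolx 0.01 n 1615 y -0.0012 z(ahead of TCP) -0.0094  ywid 0.036
toolx 0.03 n 1628 y -0.0016 z(ahead of TCP) -0.0090  ywid 0.025
toolx 0.05 n 1490 y 0.0030 z(ahead of TCP) -0.0086  ywid 0.027
```

```bash
python3 -m creep '0 0 0 0.06 0.06 -0.04 0.25;0 0 0 0.125 0.117 -0.08 0.25;0 0 0 0.125 0.117 -0.08 0.25;0 0 0 0.125 0.117 -0.08 0.7;0 0 0 0.125 0.117 -0.08 1;0 0 0 0.125 0.117 -0.08 1;0 0 0 0.125 0.117 -0.08 1' 80; python3 two.py b3; python3 -c "
from plan import *;tcp()"
```

```text
clock: 18.42
ee_pos: [0.7135, 0.0534, 0.1212]
tcp_rot: [0.505, -0.37, 0.758, 0.183]
contact_force: [-1.8, -4.8, 1.9]
width: 0.0167
t 18.52 tcp [0.7135 0.0535 0.1212] grasp [0.7016 0.0411 0.1292] 
x [-0.215 -0.376 -0.901] y [-0.746  0.659 -0.097] z [ 0.631  0.651 -0.422] q [-0.31  0.45 -0.7  -0.34  0.95 -0.81] F [-2.1 -5.9  3.2] w 0.0164
```

```bash
python3 -m creep '0 0 0 0.02 0.035 0.09 1;0 0 0 0.05 0.09 0.24 1;0 0 0 0.1 0.175 0.46 1;0 0 0 0.14 0.25 0.68 1;0 0 0 0.15 0.28 0.88 1;0 0 0 0.15 0.28 0.98 1;0 0 0 0.15 0.28 0.98 1'; python3 two.py b4; python3 - <<'E'
from tgt import *
tcp()
Rn=Rq(env.observe()['tcp_rot'])
Rp,u=placeR(46,25,25);Rp=roll(Rp,180)
# brush butt dir is tool -x now; final tool -x = h
print('rel',np.degrees((R.from_matrix(Rn).inv()*R.from_matrix(Rp)).as_rotvec()))
a=np.array([.60,-.02,.38])
for r in (0,80,160,178): tg(a,roll(Rn,r))
tg([*(np.array([*CR[2]])+.03*u[:2]),.25],Rp)
E
```

```text
clock: 19.4
ee_pos: [0.7438, 0.11, 0.3192]
tcp_rot: [0.506, -0.371, 0.757, 0.182]
contact_force: [-0.1, -1.5, -0.4]
width: 0.0165
t 19.5 tcp [0.743  0.1097 0.3158] grasp [0.731  0.0974 0.3238] 
x [-0.217 -0.376 -0.901] y [-0.746  0.659 -0.095] z [ 0.63   0.651 -0.423] q [-0.19  0.19 -0.44  0.08  0.86 -0.68] F [-1.1  0.4 -0.5] w 0.0164
rel [ 6.99011549e-02 -4.98275858e-02 -1.73978404e+02]
turn 0.0000 0.0000 0.0000  shift -0.5796 -0.5087 0.2302 | rows: dist 2.6 ang 0.0
  ik [-0.45  0.04 -0.41  0.53  1.04 -1.02] cost 2.3e-31
turn 0.1400 0.1447 -0.0941  shift -0.5796 -0.5087 0.2302 | rows: dist 2.6 ang 7.5
  ik [-0.45  0.04 -0.41  0.53  1.04  0.37] cost 3.8e-25
turn 0.2799 0.2895 -0.1881  shift -0.5796 -0.5087 0.2302 | rows: dist 2.6 ang 15.0
  ik [-0.45  0.04 -0.41  0.53  1.04  1.77] cost 1.3e-28
turn 0.3114 0.3220 -0.2093  shift -0.5796 -0.5087 0.2302 | rows: dist 2.6 ang 16.6
  ik [-0.45  0.04 -0.41  0.53  1.04  2.08] cost 5.8e-31
turn -0.3043 -0.3149 0.2044  shift -0.1469 -0.3811 -0.4197 | rows: dist 1.9 ang 16.3
  ik [-0.34  0.28 -0.54  0.03  0.97  2.39] cost 1.6e-26
```

```bash
python3 -m creep '0 0 0 -0.15 -0.13 0.1 1;0.018 0.018 -0.012 -0.35 -0.3 0.2 1;0.04 0.041 -0.027 -0.5 -0.45 0.23 1;0.06 0.062 -0.04 -0.58 -0.51 0.23 1;0.08 0.083 -0.054 -0.58 -0.51 0.23 1;0.1 0.103 -0.067 -0.58 -0.51 0.23 1;0.12 0.124 -0.081 -0.58 -0.51 0.23 1;0.14 0.145 -0.094 -0.58 -0.51 0.23 1'; python3 - <<'E'
from tgt import *
tcp()
Rp,u=placeR(46,25,25);Rp=roll(Rp,180)
tg([.60,-.02,.38],Rp)
E
```

```text
clock: 20.5
ee_pos: [0.6266, 0.0078, 0.3595]
tcp_rot: [0.288, 0.169, 0.827, 0.453]
contact_force: [-0.5, -0.2, -0.4]
width: 0.0164
t 20.5 tcp [0.6266 0.0078 0.3595] grasp [ 0.6146 -0.0046  0.3675] 
x [-0.778  0.539 -0.323] y [0.019 0.533 0.846] z [ 0.628  0.652 -0.425] q [-0.46  0.04 -0.41  0.54  1.04  0.28] F [-0.5 -0.2 -0.4] w 0.0164
turn 0.1939 0.2007 -0.1306  shift 0.0026 0.0013 0.0118 | rows: dist 0.0 ang 10.4
  ik [-0.45  0.04 -0.41  0.53  1.04  2.22] cost 6.2e-30
```

```bash
python3 -m creep '0.019 0.02 -0.013 0 0 0 1;0.038 0.04 -0.026 0 0 0 1;0.058 0.06 -0.039 0 0 0 1;0.077 0.08 -0.052 0 0 0 1;0.097 0.1 -0.065 0 0 0 1;0.116 0.12 -0.078 0 0 0 1;0.136 0.14 -0.092 0 0 0 1;0.153 0.158 -0.103 0 0 0 1'; python3 - <<'E'
from tgt import *
tcp()
Rp,u=placeR(46,25,25);Rp=roll(Rp,180)
tg([*(CR[2]+.03*u[:2]),.25],Rp)
E
```

```text
clock: 21.5
ee_pos: [0.6261, 0.0078, 0.3572]
tcp_rot: [-0.098, 0.687, 0.49, 0.528]
contact_force: [-0.3, -0.2, -0.7]
width: 0.0164
t 21.5 tcp [0.6261 0.0078 0.3572] grasp [ 0.6142 -0.0045  0.3652] 
x [-0.037  0.569  0.821] y [ 0.776 -0.501  0.382] z [ 0.629  0.652 -0.423] q [-0.46  0.05 -0.42  0.53  1.04  1.79] F [-0.3 -0.2 -0.7] w 0.0164
turn 0.0437 0.0451 -0.0294  shift 0.4373 0.1283 -0.6267 | rows: dist 2.5 ang 2.3
  ik [-0.34  0.28 -0.54  0.03  0.97  2.39] cost 1.8e-26
```

```bash
python3 -m creep '0.02 0.02 -0.01 0.1 0.03 -0.1 1;0.035 0.036 -0.02 0.2 0.06 -0.25 1;0.0437 0.0451 -0.0294 0.33 0.1 -0.43 1;0.0437 0.0451 -0.0294 0.437 0.128 -0.6 1;0.0437 0.0451 -0.0294 0.437 0.128 -0.627 1;0.0437 0.0451 -0.0294 0.437 0.128 -0.627 1'; python3 two.py b5;  python3 - <<'E'
from tgt import *
tcp()
d=cam('wrist');M=Rq(d['state']['tcp_rot']);g=d['state']['ee_pos']
M2=M@np.diag([-1,-1,1])
Rp,u=placeR(46,25,25);Rp=roll(Rp,180)
tg([*(CR[2]+.03*u[:2]),.128],Rp)
E
```

```text
clock: 22.25
ee_pos: [0.7128, 0.0336, 0.2305]
tcp_rot: [-0.211, 0.777, 0.329, 0.494]
contact_force: [0.6, -0.2, -0.4]
width: 0.0165
t 22.35 tcp [0.7134 0.033  0.2327] grasp [0.7014 0.0207 0.2407] 
x [0.293 0.304 0.906] y [ 0.719 -0.695  0.001] z [ 0.63   0.651 -0.422] q [-0.34  0.28 -0.54  0.03  0.97  2.39] F [-0.7 -0.3 -1. ] w 0.0166
turn 0.0001 0.0003 0.0001  shift 0.0001 0.0029 -0.6169 | rows: dist 2.0 ang 0.0
  ik [-0.34  0.48 -0.68 -0.31  0.97  2.39] cost 7.0e-29
```

```bash
python3 -m creep '0 0 0 0 0 -0.15 1;0 0 0 0 0 -0.32 1;0 0 0 0 0 -0.5 1;0 0 0 0 0 -0.615 1;0 0 0 0 0 -0.615 1;0 0 0 0 0 -0.615 1' ; python3 -c "
from plan import *;tcp()"; python3 two.py b6
```

```text
clock: 23.15
ee_pos: [0.7143, 0.0325, 0.112]
tcp_rot: [-0.209, 0.776, 0.33, 0.496]
contact_force: [-0.3, 0.2, 0.2]
width: 0.0162
t 23.15 tcp [0.7143 0.0325 0.112 ] grasp [0.7023 0.0202 0.12  ] 
x [0.29  0.305 0.907] y [ 0.719 -0.695  0.004] z [ 0.632  0.651 -0.421] q [-0.34  0.47 -0.68 -0.31  0.97  2.39] F [-0.3  0.2  0.2] w 0.0162
```

```bash
python3 -m creep '0 0 0 0 0 0 0.5;0 0 0 0 0 0 0.35;0 0 0 0 0 0 0.2;0 0 0 0 0 0 0.05;0 0 0 0 0 0 0;0 0 0 0 0 0 0' ; python3 -c "
from plan import *;tcp()"; python3 two.py b7
```

```text
clock: 24.0
ee_pos: [0.7143, 0.0326, 0.1121]
tcp_rot: [-0.208, 0.775, 0.33, 0.496]
contact_force: [-0.5, 1.0, 0.3]
width: 0.0431
t 24.0 tcp [0.7143 0.0326 0.1121] grasp [0.7023 0.0203 0.1201] 
x [0.29  0.305 0.907] y [ 0.719 -0.695  0.004] z [ 0.632  0.651 -0.421] q [-0.34  0.47 -0.68 -0.31  0.97  2.39] F [-0.5  1.   0.3] w 0.0431
```

```bash
python3 -m creep '0 0 0 -0.06 -0.06 0.04 0;0 0 0 -0.16 -0.16 0.11 0;0 0 0 -0.3 -0.3 0.2 0;0 0 0 -0.38 -0.39 0.3 0;0 0 0 -0.42 -0.42 0.5 0;0 0 0 -0.45 -0.3 0.7 0;0 0 0 -0.45 -0.2 0.8 0;0 0 0 -0.45 -0.2 0.8 0' ; python3 two.py b8 scene top; python3 - <<'E'
from tgt import *
tcp()
p,b,_=brushpose(*BR[1],.03)
for yaw in (50,60):
    z=zdir(yaw,25); Rt=frame(z,b); print(p,b)
    tg(p-.12*z+[0,0,.06],Rt); tg(p-.08*z,Rt); tg(p,Rt)
E
```

```text
clock: 25.1
ee_pos: [0.6243, -0.0067, 0.2741]
tcp_rot: [-0.207, 0.775, 0.331, 0.497]
contact_force: [-0.3, -0.1, -0.4]
width: 0.0429
t 25.2 tcp [ 0.6241 -0.0074  0.2717] grasp [ 0.6121 -0.0197  0.2797] 
x [0.29  0.306 0.907] y [ 0.719 -0.695  0.004] z [ 0.632  0.651 -0.421] q [-0.49  0.14 -0.55  0.34  1.06  2.17] F [1.  0.1 0.3] w 0.0431
[0.65691096 0.13615634 0.14084844] [0.10906142 0.38492265 0.91648249]
turn -0.0157 -0.0170 0.0222  shift -0.0601 0.4504 -0.1914 | rows: dist 1.6 ang 1.1
  ik [-0.33  0.14 -0.71  0.07  1.01  2.14] cost 8.7e-31
turn -0.0157 -0.0170 0.0222  shift 0.0564 0.5893 -0.5759 | rows: dist 2.6 ang 1.1
  ik [-0.26  0.3  -0.82 -0.28  0.96  2.25] cost 3.3e-22
turn -0.0157 -0.0170 0.0222  shift 0.2894 0.8670 -0.7450 | rows: dist 3.8 ang 1.1
  ik [-0.12  0.42 -0.81 -0.52  0.87  2.4 ] cost 5.3e-31
[0.65691096 0.13615634 0.14084844] [0.10906142 0.38492265 0.91648249]
turn -0.0083 -0.0106 0.0455  shift -0.0103 0.4155 -0.1914 | rows: dist 1.5 ang 1.6
  ik [-0.37  0.26 -0.46  0.52  1.11  1.83] cost 6.1e-29
turn -0.0083 -0.0106 0.0455  shift 0.0803 0.5725 -0.5759 | rows: dist 2.6 ang 1.6
  ik [-0.3   0.37 -0.59  0.16  1.08  1.97] cost 2.0e-25
turn -0.0083 -0.0106 0.0455  shift 0.2616 0.8864 -0.7450 | rows: dist 3.8 ang 1.6
  ik [-0.16  0.44 -0.65 -0.17  1.01  2.2 ] cost 9.8e-30
```

```bash
python3 -m creep '0 0 0.02 -0.02 0.2 -0.05 0.1;-0.0083 -0.0106 0.0455 -0.01 0.4155 -0.19 0.1;-0.0083 -0.0106 0.0455 0.04 0.5 -0.4 0.1;-0.0083 -0.0106 0.0455 0.08 0.5725 -0.576 0.1;-0.0083 -0.0106 0.0455 0.08 0.5725 -0.576 0.1;-0.0083 -0.0106 0.0455 0.12 0.65 -0.61 0.1;-0.0083 -0.0106 0.0455 0.17 0.73 -0.66 0.1;-0.0083 -0.0106 0.0455 0.17 0.73 -0.66 0.1'; python3 two.py c1; python3 - <<'E'
from tgt import *
tcp()
p,b,_=brushpose(*BR[1],.03); z=zdir(60,25); Rt=frame(z,b); tg(p,Rt)
E
python3 wb.py 280 360 100 400
```

```text
clock: 26.2
ee_pos: [0.6581, 0.1385, 0.1396]
tcp_rot: [-0.246, 0.709, 0.457, 0.478]
contact_force: [-0.2, 0.6, -1.0]
width: 0.038
t 26.3 tcp [0.6581 0.1379 0.1402] grasp [0.6495 0.123  0.1482] 
x [0.125 0.413 0.902] y [ 0.882 -0.462  0.089] z [ 0.453  0.785 -0.422] q [-0.23  0.4  -0.62 -0.01  1.05  2.09] F [-0.1 -0.6  0.2] w 0.0381
turn -0.0000 0.0000 0.0000  shift 0.0914 0.1602 -0.0877 | rows: dist 0.7 ang 0.0
  ik [-0.16  0.44 -0.65 -0.17  1.01  2.2 ] cost 6.4e-31
toolx -0.01 n 1213 y 0.0036 z(ahead of TCP) -0.0028  ywid 0.041
toolx 0.01 n 1464 y 0.0030 z(ahead of TCP) -0.0035  ywid 0.040
toolx 0.03 n 1375 y 0.0018 z(ahead of TCP) -0.0045  ywid 0.016
toolx 0.05 n 1643 y 0.0012 z(ahead of TCP) -0.0054  ywid 0.017
toolx 0.07 n 1866 y 0.0011 z(ahead of TCP) -0.0063  ywid 0.017
toolx 0.09 n 128 y 0.0006 z(ahead of TCP) -0.0058  ywid 0.013
```

```bash
python3 -m creep '0 0 0 0.01 -0.005 0 0.25;0 0 0 0.05 0.06 -0.04 0.25;0 0 0 0.106 0.168 -0.092 0.25;0 0 0 0.106 0.168 -0.092 0.25;0 0 0 0.106 0.168 -0.092 0.7;0 0 0 0.106 0.168 -0.092 1;0 0 0 0.106 0.168 -0.092 1;0 0 0 0.106 0.168 -0.092 1' 80; python3 two.py c2; python3 -c "
from plan import *;tcp()"
```

```text
clock: 27.35
ee_pos: [0.6796, 0.1708, 0.1222]
tcp_rot: [-0.245, 0.709, 0.457, 0.478]
contact_force: [-0.4, -2.2, 0.5]
width: 0.0164
t 27.45 tcp [0.6797 0.1709 0.1222] grasp [0.671  0.156  0.1302] 
x [0.125 0.413 0.902] y [ 0.882 -0.463  0.09 ] z [ 0.454  0.784 -0.422] q [-0.16  0.45 -0.64 -0.17  1.01  2.21] F [-0.3 -3.8  1.7] w 0.0163
```

Gripped. Lift along the brush.

```bash
python3 -m creep '0 0 0 0.01 0.035 0.09 1;0 0 0 0.025 0.1 0.24 1;0 0 0 0.05 0.19 0.46 1;0 0 0 0.07 0.28 0.68 1;0 0 0 0.05 0.28 0.88 1;0 0 0 0.03 0.28 1 1;0 0 0 0.03 0.28 1 1'; python3 two.py c3; python3 - <<'E'
from tgt import *
tcp()
Rn=Rq(env.observe()['tcp_rot'])
Rp,u=placeR(60,25,25)
print('rel',np.degrees((R.from_matrix(Rn).inv()*R.from_matrix(Rp)).as_rotvec()))
a=np.array([.58,.10,.38])
for r in (0,-80,-160): tg(a,roll(Rn,r))
tg([*(CR[1]+.03*u[:2]),.25],Rp)
E
```

```text
clock: 28.32
ee_pos: [0.6858, 0.2273, 0.325]
tcp_rot: [-0.244, 0.708, 0.458, 0.48]
contact_force: [-1.1, 0.1, -0.6]
width: 0.0164
t 28.43 tcp [0.6853 0.227  0.3214] grasp [0.6766 0.2121 0.3294] 
x [0.126 0.413 0.902] y [ 0.882 -0.463  0.089] z [ 0.454  0.784 -0.423] q [-0.06  0.17 -0.42  0.21  0.94  2.35] F [-1.1  0.4 -0.5] w 0.0163
rel [-2.07395102e-02  8.23847875e-02 -1.74393929e+02]
turn 0.0000 0.0000 0.0000  shift -0.4287 -0.4666 0.2021 | rows: dist 2.1 ang 0.0
  ik [-0.27  0.05 -0.38  0.64  1.07  2.03] cost 4.5e-25
turn -0.1009 -0.1743 0.0940  shift -0.4287 -0.4666 0.2021 | rows: dist 2.1 ang 7.5
  ik [-0.27  0.05 -0.38  0.64  1.07  0.63] cost 2.2e-29
turn -0.2018 -0.3486 0.1879  shift -0.4287 -0.4666 0.2021 | rows: dist 2.1 ang 15.0
  ik [-0.27  0.05 -0.38  0.64  1.07 -0.76] cost 1.6e-29
turn -0.2197 -0.3801 0.2048  shift -0.0038 -0.3751 -0.4478 | rows: dist 1.9 ang 16.3
  ik [-0.19  0.29 -0.48  0.19  1.03 -0.89] cost 4.0e-31
```

```bash
python3 -m creep '0 0 0 -0.12 -0.13 0.1 1;-0.01 -0.02 0.01 -0.27 -0.29 0.2 1;-0.026 -0.045 0.024 -0.43 -0.467 0.2 1;-0.04 -0.07 0.037 -0.43 -0.467 0.2 1;-0.055 -0.095 0.051 -0.43 -0.467 0.2 1;-0.07 -0.12 0.065 -0.43 -0.467 0.2 1;-0.085 -0.147 0.079 -0.43 -0.467 0.2 1;-0.1 -0.173 0.093 -0.43 -0.467 0.2 1'; python3 - <<'E'
from tgt import *
tcp()
Rp,u=placeR(60,25,25)
tg([.58,.10,.38],Rp)
E
```

```text
clock: 29.42
ee_pos: [0.599, 0.1336, 0.3593]
tcp_rot: [0.08, 0.309, 0.785, 0.531]
contact_force: [0.3, 0.1, -0.8]
width: 0.0166
t 29.43 tcp [0.599  0.1336 0.3593] grasp [0.5904 0.1187 0.3673] 
x [-0.796  0.57   0.204] y [0.401 0.244 0.883] z [ 0.453  0.784 -0.423] q [-0.27  0.06 -0.39  0.63  1.07  0.78] F [ 0.3  0.1 -0.8] w 0.0166
turn -0.1296 -0.2245 0.1210  shift 0.0025 0.0006 0.0129 | rows: dist 0.0 ang 9.6
  ik [-0.27  0.05 -0.38  0.64  1.07 -1.02] cost 2.0e-31
```

```bash
python3 -m creep '-0.015 -0.025 0.014 0 0 0 1;-0.029 -0.05 0.027 0 0 0 1;-0.043 -0.075 0.04 0 0 0 1;-0.058 -0.1 0.054 0 0 0 1;-0.072 -0.125 0.067 0 0 0 1;-0.087 -0.15 0.081 0 0 0 1;-0.1 -0.175 0.094 0 0 0 1;-0.115 -0.199 0.107 0 0 0 1'; python3 - <<'E'
from tgt import *
tcp()
Rp,u=placeR(60,25,25)
tg([*(CR[1]+.03*u[:2]),.25],Rp)
E
```

```text
clock: 30.42
ee_pos: [0.5988, 0.1336, 0.357]
tcp_rot: [0.42, -0.309, 0.785, 0.335]
contact_force: [-0.1, 0.4, -0.1]
width: 0.0167
t 30.43 tcp [0.5988 0.1336 0.357 ] grasp [0.5902 0.1187 0.365 ] 
x [-0.456 -0.203 -0.866] y [-0.766  0.585  0.266] z [ 0.453  0.785 -0.422] q [-0.27  0.06 -0.39  0.63  1.07 -0.72] F [-0.1  0.4 -0.1] w 0.0167
turn -0.0215 -0.0373 0.0199  shift 0.4286 0.0921 -0.6257 | rows: dist 2.4 ang 1.6
  ik [-0.19  0.29 -0.48  0.19  1.03 -0.89] cost 8.4e-31
```

```bash
python3 -m creep '-0.012 -0.02 0.01 0.1 0.02 -0.08 1;-0.0215 -0.0373 0.0199 0.22 0.05 -0.25 1;-0.0215 -0.0373 0.0199 0.34 0.08 -0.43 1;-0.0215 -0.0373 0.0199 0.4286 0.092 -0.6 1;-0.0215 -0.0373 0.0199 0.4286 0.092 -0.6257 1;-0.0215 -0.0373 0.0199 0.4286 0.092 -0.6257 1'; python3 two.py c4;python3 bt.py; python3 - <<'E'
from tgt import *
tcp()
Rp,u=placeR(60,25,25)
tg([*(CR[1]+.03*u[:2]),.128],Rp)
E
```

```text
clock: 31.18
ee_pos: [0.6838, 0.1521, 0.231]
tcp_rot: [0.465, -0.421, 0.731, 0.269]
contact_force: [-0.3, -0.9, 0.5]
width: 0.0163
n 9958 slope y,z per x [-0.017 -0.037] at x=0 [ 0.0007 -0.0463] butt tool [ 0.0821 -0.0006 -0.0433] world [0.6481 0.0875 0.1769]
axis at x0 world [0.6655 0.1206 0.25  ]
t 31.32 tcp [0.6846 0.1518 0.2334] grasp [0.6759 0.1369 0.2414] 
x [-0.209 -0.366 -0.907] y [-0.866  0.5   -0.002] z [ 0.454  0.785 -0.422] q [-0.19  0.29 -0.48  0.19  1.03 -0.89] F [ 0.4 -0.2 -0. ] w 0.0166
turn -0.0000 0.0004 0.0000  shift -0.0005 0.0012 -0.6178 | rows: dist 2.0 ang 0.0
  ik [-0.19  0.48 -0.62 -0.13  1.03 -0.89] cost 1.2e-30
```

```bash
python3 -m creep '0 0 0 0 0 -0.15 1;0 0 0 0 0 -0.32 1;0 0 0 0 0 -0.48 1;0 0 0 0 0 -0.57 1;0 0 0 0 0 -0.57 1;0 0 0 0 0 -0.57 1' ; python3 -c "
from plan import *;tcp()"; python3 two.py c5
```

```text
clock: 32.08
ee_pos: [0.6852, 0.1515, 0.1211]
tcp_rot: [0.467, -0.422, 0.729, 0.268]
contact_force: [-0.3, -0.1, -0.0]
width: 0.0162
t 32.08 tcp [0.6852 0.1515 0.1211] grasp [0.6766 0.1366 0.1291] 
x [-0.207 -0.366 -0.907] y [-0.866  0.5   -0.004] z [ 0.455  0.785 -0.421] q [-0.19  0.46 -0.61 -0.11  1.03 -0.89] F [-0.3 -0.1 -0. ] w 0.0162
```

```bash
python3 -m creep '0 0 0 0 0 0 0.5;0 0 0 0 0 0 0.35;0 0 0 0 0 0 0.2;0 0 0 0 0 0 0.05;0 0 0 0 0 0 0;0 0 0 0 0 0 0' ; python3 -c "
from plan import *;tcp()"; python3 two.py c6
```

```text
clock: 32.92
ee_pos: [0.6852, 0.1516, 0.1211]
tcp_rot: [0.467, -0.422, 0.729, 0.268]
contact_force: [-1.2, -0.1, 1.3]
width: 0.0432
t 32.92 tcp [0.6852 0.1516 0.1211] grasp [0.6766 0.1367 0.1291] 
x [-0.207 -0.366 -0.907] y [-0.866  0.5   -0.004] z [ 0.455  0.785 -0.421] q [-0.19  0.46 -0.61 -0.11  1.03 -0.89] F [-1.2 -0.1  1.3] w 0.0432
```

```bash
python3 -m creep '0 0 0 -0.05 -0.08 0.04 0;0 0 0 -0.13 -0.2 0.12 0;0 0 0 -0.22 -0.36 0.2 0;0 0 0 -0.28 -0.45 0.3 0;0 0 0 -0.35 -0.5 0.5 0;0 0 0 -0.45 -0.55 0.65 0;0 0 0 -0.6 -0.6 0.65 -0.5;0 0 0 -0.6 -0.6 0.65 -0.5' ; python3 two.py c7 scene top; python3 - <<'E'
from tgt import *
tcp()
for n in ('scene','top'):
    d=cam(n)
    for q in ('knife_wide_grip','knife_narrow_grip','brush_1_mid'):
        for o in imaging.outline_of(q,n):
            p,uv=pts(d,o['mask'])
            print(n,q,round(o['confidence'],2),np.round(o['bbox']),np.round(np.median(p,0),3) if len(p) else '')
E
```

```text
clock: 34.02
ee_pos: [0.5644, 0.0309, 0.2514]
tcp_rot: [0.467, -0.422, 0.73, 0.267]
contact_force: [-0.2, 0.0, -0.2]
width: 0.0639
t 34.12 tcp [0.5656 0.0313 0.2511] grasp [0.5569 0.0164 0.2591] 
x [-0.207 -0.366 -0.907] y [-0.866  0.501 -0.005] z [ 0.456  0.784 -0.421] q [-0.5   0.24 -0.42  0.85  1.14 -1.51] F [ 0.2  0.  -0.3] w 0.0639
scene knife_wide_grip 0.71 [354. 350.  74.  90.] [ 0.439 -0.011  0.012]
scene knife_wide_grip 0.5 [266. 260.  51.  68.] [ 0.649 -0.01   0.075]
scene knife_wide_grip 0.32 [229. 299.  54.  70.] [0.635 0.097 0.074]
scene knife_narrow_grip 0.81 [416. 277.  78.  59.] [ 0.452 -0.2    0.013]
scene brush_1_mid 0.77 [192. 274. 107.  31.] [0.681 0.163 0.152]
scene brush_1_mid 0.35 [354. 352.  77.  93.] [ 0.439 -0.01   0.012]
top knife_wide_grip 0.93 [291. 325.  92.  27.] [ 0.442 -0.018  0.014]
top knife_wide_grip 0.17 [297. 223.  43.  42.] [ 0.677 -0.019  0.065]
top knife_narrow_grip 0.27 [237. 195.  24.  26.] [0.727 0.118 0.083]
top brush_1_mid 0.85 [217. 212.  83.  57.] [0.685 0.164 0.153]
```

```bash
python3 - <<'E'
from tgt import *
def kz(t): t=np.radians(t);return np.array([0,-np.sin(t),-np.cos(t)])
for t in (20,30,40,50):
  for sg in (1,-1):
    for nm,g in (('wide',[.44,.045,.022]),('narrow',[.455,-.16,.022])):
        z=kz(t); y=np.array([sg,0,0]); Rt=np.stack([np.cross(y,z),y,z],1)
        zf=kz(90-t); Rf=np.stack([np.cross(y,zf),y,zf],1)
        print(t,sg,nm);chk(g,Rt)
        s=[.541,-.28,.179] if nm=='wide' else [.603,-.28,.179]
        chk(s,Rf);chk(np.array(s)+[0,0,.13],Rf)
E
```

```text
20 1 wide
  ik [ 0.31  0.39 -0.53  0.77 -0.33  1.9 ] cost 6.2e-25
  ik [-0.02  0.47 -0.41  0.63 -1.22  1.5 ] cost 4.9e-26
  ik [-0.02  0.33 -0.24  0.94 -1.22  1.5 ] cost 4.1e-31
20 1 narrow
  ik [-0.14  0.35 -0.58  0.59 -0.35  1.43] cost 1.8e-24
  ik [-0.02  0.55 -0.25  0.72 -1.22  1.51] cost 5.1e-30
  ik [-0.02  0.43 -0.08  1.01 -1.22  1.51] cost 2.6e-31
20 -1 wide
  ik [ 0.31  0.39 -0.53  0.77 -0.33 -1.24] cost 4.7e-21
  ik [-0.02  0.47 -0.41  0.63 -1.22 -1.64] cost 1.1e-26
  ik [-0.02  0.33 -0.24  0.94 -1.22 -1.64] cost 3.3e-26
20 -1 narrow
  ik [-0.14  0.35 -0.58  0.59 -0.35 -1.72] cost 2.9e-22
  ik [-0.02  0.55 -0.25  0.72 -1.22 -1.63] cost 2.7e-24
  ik [-0.02  0.43 -0.08  1.01 -1.22 -1.63] cost 1.8e-28
30 1 wide
  ik [ 0.4   0.46 -0.48  0.86 -0.48  2.03] cost 2.4e-31
  ik [-0.06  0.41 -0.37  0.69 -1.04  1.45] cost 2.2e-30
  ik [-0.06  0.29 -0.18  1.   -1.04  1.45] cost 2.2e-31
30 1 narrow
  ik [-0.04  0.38 -0.61  0.56 -0.52  1.53] cost 5.5e-29
  ik [-0.06  0.5  -0.21  0.77 -1.04  1.46] cost 9.0e-31
  ik [-0.06  0.39 -0.02  1.07 -1.04  1.46] cost 4.7e-31
30 -1 wide
  ik [ 0.4   
[... 1071 characters left out ...]
0.54  0.66 -0.34  1.11 -0.72  2.32] cost 2.1e-31
  ik [-0.18  0.33 -0.26  0.83 -0.69  1.34] cost 5.1e-29
  ik [-0.18  0.25 -0.03  1.14 -0.69  1.34] cost 5.3e-28
50 1 narrow
  ik [ 0.13  0.53 -0.6   0.59 -0.86  1.77] cost 1.6e-26
  ik [-0.16  0.43 -0.1   0.9  -0.69  1.36] cost 1.7e-26
  ik [-0.16  0.36  0.13  1.21 -0.69  1.36] cost 4.5e-30
50 -1 wide
  ik [ 0.54  0.66 -0.34  1.11 -0.72 -0.82] cost 9.9e-31
  ik [-0.18  0.33 -0.26  0.83 -0.69 -1.8 ] cost 2.6e-31
  ik [-0.18  0.25 -0.03  1.14 -0.69 -1.8 ] cost 8.6e-30
50 -1 narrow
  ik [ 0.13  0.53 -0.6   0.59 -0.86 -1.37] cost 3.6e-31
  ik [-0.16  0.43 -0.1   0.9  -0.69 -1.78] cost 5.1e-28
  ik [-0.16  0.36  0.13  1.21 -0.69 -1.78] cost 5.8e-30
```

```bash
cat >> tgt.py <<'E'
def kz(t): t=np.radians(t);return np.array([0,-np.sin(t),-np.cos(t)])
def kR(t,yaw=0):
    """tool for knife whose x axis is rotated by yaw(deg) from world -y; tilt t toward tip"""
    z=kz(t);y=np.array([-1.,0,0]);Rt=np.stack([np.cross(y,z),y,z],1)
    return R.from_euler('z',yaw,degrees=True).as_matrix()@Rt
E
python3 - <<'E'
from tgt import *
tg([.44,.06,.16],kR(35))
E
```

```text
turn -0.2709 0.0730 0.0602  shift -0.6267 0.0174 -0.6306 | rows: dist 2.8 ang 9.7
  ik [ 0.47  0.35 -0.26  1.27 -0.54 -1.02] cost 2.2e-31
```

```bash
python3 -m creep '-0.02 0.005 0.004 -0.25 0 0 -0.5;-0.05 0.013 0.011 -0.45 0.01 0 -0.5;-0.08 0.022 0.018 -0.62 0.017 0 -0.5;-0.11 0.03 0.024 -0.62 0.017 0 -0.4;-0.14 0.038 0.031 -0.62 0.017 -0.1 -0.3;-0.17 0.046 0.038 -0.62 0.017 -0.2 -0.2;-0.2 0.054 0.044 -0.62 0.017 -0.3 -0.2;-0.23 0.062 0.051 -0.62 0.017 -0.4 -0.2' ;python3 - <<'E'
from tgt import *
tcp()
tg([.44,.06,.16],kR(35))
E
```

```text
clock: 35.52
ee_pos: [0.4423, 0.0358, 0.1716]
tcp_rot: [-0.074, -0.665, 0.734, -0.121]
contact_force: [0.8, -1.5, -1.2]
width: 0.0513
t 35.52 tcp [0.4423 0.0358 0.1716] grasp [0.4412 0.041  0.1898] 
x [-0.106 -0.957  0.269] y [-0.993  0.087 -0.08 ] z [ 0.053 -0.276 -0.96 ] q [ 0.29  0.13 -0.29  1.18 -0.28 -1.18] F [ 0.8 -1.5 -1.2] w 0.0513
turn -0.0530 0.0150 0.0117  shift -0.0113 -0.0022 -0.2339 | rows: dist 0.7 ang 1.9
  ik [ 0.47  0.35 -0.26  1.27 -0.54 -1.02] cost 5.9e-31
```

```bash
python3 -m creep '-0.028 0.008 0.006 -0.01 0 0 -0.2;-0.053 0.015 0.0117 -0.01 0.1 0 -0.2;-0.053 0.015 0.0117 -0.01 0.1 0 -0.2;-0.053 0.015 0.0117 -0.01 0.1 0 -0.2' ;python3 two.py d1; cat > kn.py <<'E'
from h import *
import sys
def knife(d,m):
    p,uv=pts(d,m);f=d['frame'][uv[:,1],uv[:,0]].astype(int)
    br=(f[:,0]-f[:,2]>25)&(f[:,0]<150)&(p[:,2]>.004)&(p[:,2]<.04)   # wooden handle
    if br.sum()<30: return
    q=p[br][:,:2]
    c=q.mean(0);
    for _ in range(3):
        u,s,vt=np.linalg.svd(q-q.mean(0),full_matrices=False);ax=vt[0]
        r=abs((q-np.median(q,0))@vt[1]);q=q[r<.016]
    if ax[1]>0: ax=-ax   # toward blade = -y
    t=q@ax;n=vt[1]
    w=q@n; mid=(np.percentile(w,2)+np.percentile(w,98))/2
    lo,hi=np.percentile(t,[1,99]);
    back=ax*lo+n*mid; col=ax*hi+n*mid
    print('handle n',br.sum(),'axis yaw from -y deg',round(float(np.degrees(np.arctan2(ax[0],-ax[1]))),2),'len',round(hi-lo,4),'wid',round(float(np.ptp(np.percentile(w,[2,98]))),4),'butt',back.round(4),'wood end',col.round(4),'ztop',round(float(np.percentile(p[br][:,2],90)),4),'grip pt from butt45',(back+.045*ax).round(4))
if __name__=='__main__':
    for n in sys.argv[2:]:
        d=cam(n)
        for o in imaging.outline_of(sys.argv[1],n)[:1]:
            print(n,round(o['confidence'],2),o['bbox']);knife(d,o['mask'])
E
python3 kn.py knife_wide_grip wrist scene top;  python3 kn.py knife_narrow_grip wrist scene top
```

```text
clock: 36.02
ee_pos: [0.4402, 0.056, 0.1712]
tcp_rot: [0.212, 0.675, -0.674, 0.212]
contact_force: [0.3, 1.3, -0.1]
width: 0.0512
wrist 0.55 [313.1, 270.2, 51.5, 197.1]
handle n 2098 axis yaw from -y deg 6.62 len 0.0846 wid 0.0208 butt [0.4296 0.1018] wood end [0.4394 0.0177] ztop 0.0209 grip pt from butt45 [0.4348 0.0571]
scene 0.7 [364.6, 348.7, 74.7, 91.0]
handle n 587 axis yaw from -y deg 5.46 len 0.0835 wid 0.0203 butt [0.4169 0.0871] wood end [0.4248 0.0039] ztop 0.0231 grip pt from butt45 [0.4212 0.0423]
top 0.6 [309.2, 338.8, 87.2, 24.0]
handle n 385 axis yaw from -y deg 5.95 len 0.0974 wid 0.0205 butt [0.3965 0.0631] wood end [ 0.4066 -0.0337] ztop 0.0273 grip pt from butt45 [0.4012 0.0184]
wrist 0.81 [300.6, 97.2, 51.8, 133.4]
handle n 1175 axis yaw from -y deg -11.89 len 0.086 wid 0.0196 butt [ 0.4707 -0.1153] wood end [ 0.4529 -0.1994] ztop 0.0208 grip pt from butt45 [ 0.4614 -0.1593]
scene 0.57 [417.3, 274.4, 74.6, 59.2]
handle n 397 axis yaw from -y deg -13.04 len 0.1514 wid 0.0194 butt [ 0.4703 -0.1156] wood end [ 0.4361 -0.2632] ztop 0.0213 grip pt from butt45 [ 0.4601 -0.1595]
top 0.57 [386.8, 323.2, 93.0, 21.6]
handle n 378 axis yaw from -y deg -12.17 len 0.0914 wid 0.0205 butt [ 0.4718 -0.1155] wood end [ 0.4526 -0.2048] ztop 0.024 grip pt from butt45 [ 0.4624 -0.1595]
```

```bash
python3 -m creep '0 0 0 0 0 0 -0.2;0 0 0 0 0 0 -0.2;0 0 0 0 0 0 -0.2;0 0 0 0 0 0 -0.2'; python3 two.py d2;python3 kn.py knife_wide_grip wrist top wrist scene
```

```text
clock: 37.22
ee_pos: [0.4403, 0.0558, 0.1715]
tcp_rot: [0.213, 0.674, -0.674, 0.213]
contact_force: [-0.1, -0.7, -0.4]
width: 0.0513
wrist 0.97 [345.3, 234.2, 50.4, 179.8]
handle n 1915 axis yaw from -y deg 6.73 len 0.0888 wid 0.0209 butt [0.3959 0.0636] wood end [ 0.4063 -0.0246] ztop 0.0223 grip pt from butt45 [0.4012 0.0189]
top 0.9 [309.6, 339.1, 87.9, 25.7]
handle n 399 axis yaw from -y deg 6.8 len 0.092 wid 0.0207 butt [0.3957 0.0641] wood end [ 0.4066 -0.0272] ztop 0.0244 grip pt from butt45 [0.401  0.0194]
wrist 0.76 [344.8, 233.7, 55.2, 182.9]
handle n 1920 axis yaw from -y deg 7.09 len 0.0866 wid 0.0209 butt [0.3956 0.0636] wood end [ 0.4063 -0.0224] ztop 0.0209 grip pt from butt45 [0.4012 0.0189]
scene 0.92 [381.4, 347.5, 70.1, 91.7]
handle n 592 axis yaw from -y deg 5.84 len 0.0852 wid 0.0206 butt [0.3946 0.0637] wood end [ 0.4033 -0.0211] ztop 0.0222 grip pt from butt45 [0.3992 0.0189]
```

```bash
python3 - <<'E'
from tgt import *
tcp()
g=np.array([.401,.017,.022])
tg(g-.08*kR(35,6.7)[:,2],kR(35,6.7));tg(g,kR(35,6.7))
E
```

```text
t 37.73 tcp [0.4403 0.0558 0.1716] grasp [0.4403 0.0667 0.1871] 
x [ 0.    -0.819  0.573] y [-1. -0. -0.] z [ 0.    -0.573 -0.819] q [ 0.51  0.33 -0.16  1.41 -0.53 -0.98] F [-0.4  0.   0.2] w 0.0512
turn -0.0000 0.0000 0.0186  shift -0.2088 -0.0885 -0.5963 | rows: dist 2.0 ang 0.6
  ik [ 0.54  0.35 -0.5   1.01 -0.55 -1.07] cost 4.7e-31
turn -0.0000 0.0000 0.0186  shift -0.1820 -0.3163 -0.9240 | rows: dist 3.2 ang 0.6
  ik [ 0.44  0.41 -0.63  0.75 -0.58 -1.18] cost 1.2e-31
```

```bash
python3 -m creep '0 0 0.0186 -0.1 -0.04 -0.25 -0.2;0 0 0.0186 -0.2 -0.09 -0.5 -0.2;0 0 0.0186 -0.195 -0.16 -0.68 -0.2;0 0 0.0186 -0.19 -0.25 -0.82 -0.2;0 0 0.0186 -0.19 -0.25 -0.82 -0.2;0 0 0.0186 -0.19 -0.25 -0.82 -0.2';python3 two.py d3; python3 - <<'E'
from tgt import *
tcp()
g=np.array([.401,.017,.022])
tg(g,kR(35,6.7))
d=cam('wrist');M=Rq(d['state']['tcp_rot']);gg=d['state']['ee_pos'];p,uv=pts(d);t=(p-gg)@M
f=d['frame'][uv[:,1],uv[:,0]].astype(int)
k=(f.max(1)<70)&(abs(t[:,1])<.06)&(abs(t[:,0])<.02)&(t[:,2]>-.07)
print('dark finger z max',np.percentile(t[k][:,2],[90,99]),'lowest finger world z',np.percentile(p[k][:,2],[.5,5]))
k=(p[:,2]<.03)&(f[:,0]-f[:,2]>25)&(f[:,0]<150)&(abs(t[:,1])<.02)&(t[:,0]>-.03)
print('handle tool y',np.percentile(t[k][:,1],[3,50,97]))
E
```

```text
clock: 38.48
ee_pos: [0.4028, 0.0062, 0.0083]
tcp_rot: [0.199, 0.713, -0.634, 0.225]
contact_force: [0.2, 0.0, 0.0]
width: 0.051
t 38.58 tcp [0.4032 0.0066 0.0085] grasp [0.4019 0.0174 0.024 ] 
x [ 0.095 -0.814  0.573] y [-0.993 -0.117 -0.002] z [ 0.069 -0.569 -0.82 ] q [ 0.47  0.39 -0.59  0.83 -0.57 -1.15] F [0.1 0.  0.9] w 0.0512
turn -0.0002 0.0003 -0.0001  shift 0.0033 -0.0705 -0.1084 | rows: dist 0.4 ang 0.0
  ik [ 0.44  0.41 -0.63  0.75 -0.58 -1.18] cost 5.2e-30
dark finger z max [-0.02864444  0.00137367] lowest finger world z [0.01377966 0.01675739]
handle tool y [-0.01743489  0.00105855  0.01368168]
```

```bash
python3 -m creep '0 0 0 0 -0.03 -0.05 -0.1;0 0 0 0 -0.06 -0.095 -0.1;0 0 0 0 -0.06 -0.095 -0.1;0 0 0 0 -0.06 -0.095 0.2;0 0 0 0 -0.06 -0.095 0.5;0 0 0 0 -0.06 -0.095 1;0 0 0 0 -0.06 -0.095 1;0 0 0 0 -0.06 -0.095 1' 90;python3 two.py d4; python3 - <<'E'
from tgt import *
tcp()
E
```

```text
clock: 39.62
ee_pos: [0.4034, -0.0053, -0.0104]
tcp_rot: [0.199, 0.713, -0.634, 0.225]
contact_force: [-0.6, 2.8, 5.8]
width: 0.02
t 39.73 tcp [ 0.4034 -0.0053 -0.0104] grasp [0.4021 0.0055 0.0052] 
x [ 0.095 -0.814  0.573] y [-0.993 -0.117 -0.002] z [ 0.069 -0.569 -0.82 ] q [ 0.44  0.41 -0.62  0.76 -0.57 -1.18] F [-1.4  3.   5.7] w 0.0199
```

```bash
python3 -m creep '0 0 0 0 0.02 0.1 1;0 0 0 0 0.02 0.35 1;0 0 0 0 0.02 0.6 1;0 0 0 0 0.02 0.8 1;0 0 0 0 0.02 0.9 1'; cat > slots.py <<'E'
from h import *
import sys
def rect(d,zp=.124,x0=.49,x1=.72,y0=-.34,y1=-.22,res=.0005):
    # resample the plane z=zp onto a world grid
    T=np.linalg.inv(ext(d));K=np.array(d['intrinsics'])
    xs=np.arange(x0,x1,res);ys=np.arange(y0,y1,res);X,Y=np.meshgrid(xs,ys,indexing='ij')
    P=T@np.stack([X.ravel(),Y.ravel(),np.full(X.size,zp),np.ones(X.size)])
    u=K[0,0]*P[0]/-P[2]+K[0,2];v=K[1,1]*-P[1]/-P[2]+K[1,2]
    im=cv2.remap(d['frame'],u.reshape(X.shape).astype(np.float32),v.reshape(X.shape).astype(np.float32),cv2.INTER_LINEAR)
    return im,xs,ys
for n in sys.argv[1:]:
    d=cam(n);im,xs,ys=rect(d)
    cv2.imwrite('pics/rect_%s_%d.png'%(n,int(d['state']['clock']*100)),cv2.resize(im[::-1,::-1,::-1],None,fx=1.5,fy=1.5))
    g=im.max(2).astype(np.uint8)
    m=(g<65).astype(np.uint8)
    nn,lab,st,ce=cv2.connectedComponentsWithStats(m)
    for i in range(1,nn):
        if 60<st[i,4]<4000:
            q=np.stack(np.nonzero(lab==i),1).astype(np.float32)
            (c,s,a)=cv2.minAreaRect(q)
            print(n,'center x %.4f y %.4f'%(xs[0]+c[0]*.0005,ys[0]+c[1]*.0005),'size mm',round(s[0]*.5,1),round(s[1]*.5,1),'ang',round(a,1),st[i,4])
    # block top plane fit & outline
    p,uv=pts(d);k=(abs(p[:,2]-.124)<.006)&(p[:,0]>.48)&(p[:,0]<.73)&(p[:,1]<-.22)&(p[:,1]>-.35)
    if k.sum()>50:
        q=p[k];print('   top z',np.median(q[:,2]).round(4),'rect',[np.round(z,4) for z in cv2.minAreaRect(q[:,:2].astype(np.float32))])
E
python3 slots.py scene top; python3 -c "
from plan import *;tcp()"; ls pics|grep rect
```

```text
clock: 40.35
ee_pos: [0.4038, -0.001, 0.1713]
tcp_rot: [0.197, 0.713, -0.634, 0.225]
contact_force: [1.0, 0.4, -1.3]
width: 0.02
scene center x 0.4967 y -0.2651 size mm 12.2 91.1 ang 6.8 2182
scene center x 0.5421 y -0.2431 size mm 5.1 20.7 ang 83.3 278
   top z 0.1236 rect [array([ 0.5596, -0.2865]), array([0.1064, 0.0808]), np.float64(1.988)]
top center x 0.5457 y -0.2862 size mm 41.6 5.1 ang 2.4 720
top center x 0.6075 y -0.2836 size mm 28.1 4.2 ang 2.7 444
top center x 0.6761 y -0.2865 size mm 26.7 46.8 ang 57.1 3210
   top z 0.1253 rect [array([ 0.6081, -0.2827]), array([0.2009, 0.0767]), np.float64(2.1888)]
t 40.45 tcp [ 0.4042 -0.0008  0.1709] grasp [0.4029 0.0099 0.1865] 
x [ 0.093 -0.815  0.572] y [-0.993 -0.117 -0.006] z [ 0.072 -0.567 -0.82 ] q [ 0.45  0.18 -0.36  1.25 -0.57 -1.17] F [ 0.1  0.9 -1.7] w 0.0198
rect_scene_4035.png
rect_top_4040.png
```

```bash
cat > inh.py <<'E'
from h import *
import sys
# held knife in tool frame: handle (brown) and blade points
d=cam('wrist');p,uv=pts(d);M=Rq(d['state']['tcp_rot']);g=d['state']['ee_pos'];t=(p-g)@M
f=d['frame'][uv[:,1],uv[:,0]].astype(int)
hm=float(sys.argv[1]) if len(sys.argv)>1 else .035
near=(abs(t[:,1])<.03)&(t[:,0]>.0)&(t[:,0]<.16)&(t[:,2]>-.08)&(t[:,2]<.12)
br=near&(f[:,0]-f[:,2]>25)&(f[:,0]<150)&(abs(t[:,1])<.014)
q=t[br]
A=np.stack([q[:,0],np.ones(len(q))],1);s=np.linalg.lstsq(A,q[:,1:],rcond=None)[0]
r=np.abs(q[:,1:]-A@s).max(1);q=q[r<.008];A=A[r<.008];s=np.linalg.lstsq(A,q[:,1:],rcond=None)[0]
ang=np.degrees(np.arctan(s[0]))
print('handle n',len(q),'dir: dy/dx deg %.2f dz/dx deg %.2f'%(ang[0],ang[1]),'at x=.03 y %.4f z %.4f'%tuple(s[0]*.03+s[1]),'x range',np.percentile(q[:,0],[2,98]).round(4))
ed=np.array([1,s[0][0],s[0][1]]);ed/=np.linalg.norm(ed)
bl=near&(abs(f[:,0]-f[:,2])<45)&(f[:,0]>100)&(t[:,0]>.03)
b=t[bl];
# keep pts near the knife line
L=np.array([0,*s[1]]);w=b-L;dist=w-np.outer(w@ed,ed)
k=(abs(dist[:,2])<.03)&(abs(dist[:,1])<.022);b=b[k];w=w[k]
a=w@ed
print('blade n',len(b))
for lo in np.arange(0,.2,.01):
    j=(a>lo)&(a<lo+.01)
    if j.sum()>8: print('  a %.3f n %d y[%.4f %.4f] mid %.4f dz %.4f'%(lo+.005,j.sum(),*np.percentile(b[j][:,1],[3,97]),np.percentile(b[j][:,1],[3,97]).mean(),np.median(dist[k][j][:,2])))
print('tip a',np.percentile(a,99.7) if len(a) else None,'knife dir world',(M@ed).round(4))
E
python3 inh.py; python3 two.py d5
```

```text
handle n 2909 dir: dy/dx deg -0.18 dz/dx deg 37.31 at x=.03 y 0.0005 z -0.0148 x range [0.0005 0.0292]
blade n 6165
  a 0.035 n 132 y[-0.0081 0.0089] mid 0.0004 dz 0.0005
  a 0.045 n 409 y[-0.0090 0.0100] mid 0.0005 dz 0.0003
  a 0.055 n 634 y[-0.0180 0.0181] mid 0.0000 dz 0.0060
  a 0.065 n 688 y[-0.0175 0.0182] mid 0.0004 dz 0.0058
  a 0.075 n 641 y[-0.0176 0.0184] mid 0.0004 dz 0.0056
  a 0.085 n 623 y[-0.0172 0.0182] mid 0.0005 dz 0.0054
  a 0.095 n 600 y[-0.0175 0.0180] mid 0.0003 dz 0.0052
  a 0.105 n 470 y[-0.0173 0.0180] mid 0.0004 dz 0.0049
  a 0.115 n 353 y[-0.0176 0.0185] mid 0.0004 dz 0.0047
  a 0.125 n 448 y[-0.0176 0.0178] mid 0.0001 dz 0.0045
  a 0.135 n 455 y[-0.0170 0.0175] mid 0.0003 dz 0.0043
  a 0.145 n 404 y[-0.0168 0.0179] mid 0.0005 dz 0.0040
  a 0.155 n 275 y[-0.0151 0.0147] mid -0.0002 dz 0.0039
  a 0.165 n 33 y[-0.0064 0.0058] mid -0.0003 dz 0.0038
tip a 0.160567527309912 knife dir world [ 0.1199 -0.9919 -0.0426]
```

```bash
cat >> tgt.py <<'E'
SL={'wide':np.array([.5458,-.2858,.1245]),'narrow':np.array([.6077,-.2832,.1245])}
def kplace(angdeg,Psh,slot,h,slotang=2.4,dx=0,dy=0):
    a=np.radians(angdeg);e=np.array([np.cos(a),0,np.sin(a)]);y=np.array([0,1.,0]);m=np.cross(e,y)
    s=np.array([np.cos(np.radians(slotang)),np.sin(np.radians(slotang)),0]);k=np.array([0,0,1.])
    Rf=np.stack([-k,-s,np.cross(k,s)],1)@np.stack([e,y,m],1).T
    tcpp=SL[slot]+[dx,dy,h]-Rf@np.array(Psh)
    s0=env.observe();t=(tcpp-s0['ee_pos'])/.2
    rv=(R.from_matrix(Rf)*R.from_matrix(Rq(s0['tcp_rot'])).inv()).as_rotvec()
    print('h',h,'turn %.4f %.4f %.4f  shift %.4f %.4f %.4f'%(*(rv/2/np.pi),*t),'rows %.1f ang %.1f'%(np.linalg.norm(t)*.2/.0625,np.degrees(np.linalg.norm(rv))/10.7))
    q,c=ik(tcpp,Rf,C,[np.array(s0['joints'])]);print('   ik',q.round(2),'%.0e'%c)
    return Rf
E
python3 - <<'E'
from tgt import *
for h in (.16,.125,.0): print(kplace(35.9,[.0345,.0004,-.0004],'wide',h).round(3).tolist())
E
```

```text
h 0.16 turn 0.2466 0.0198 -0.0094  shift 0.7121 -1.3193 0.7182 rows 5.3 ang 8.3
   ik [-0.77  0.83  0.86  2.27  0.63 -2.56] 8e-03
[[0.025, -0.999, -0.034], [-0.586, -0.042, 0.809], [-0.81, 0.0, -0.586]]
h 0.125 turn 0.2466 0.0198 -0.0094  shift 0.7121 -1.3193 0.5432 rows 5.1 ang 8.3
   ik [-0.77  0.88  0.87  2.27  0.62 -2.59] 3e-03
[[0.025, -0.999, -0.034], [-0.586, -0.042, 0.809], [-0.81, 0.0, -0.586]]
h 0.0 turn 0.2466 0.0198 -0.0094  shift 0.7121 -1.3193 -0.0818 rows 4.8 ang 8.3
   ik [-0.76  0.98  0.74  2.11  0.6  -2.63] 5e-28
[[0.025, -0.999, -0.034], [-0.586, -0.042, 0.809], [-0.81, 0.0, -0.586]]
```

```bash
python3 - <<'E'
from tgt import *
for h in (.16,.125,.0): print(kplace(35.9,[.0345,.0004,-.0004],'wide',h,182.4).round(3).tolist())
E
```

```text
h 0.16 turn -0.0277 0.3437 0.3503  shift 0.7167 -1.5248 0.7182 rows 5.9 ang 16.5
   ik [-0.08  0.23 -0.11  1.06 -0.93  1.37] 4e-31
[[-0.025, 0.999, 0.034], [0.586, 0.042, -0.809], [-0.81, 0.0, -0.586]]
h 0.125 turn -0.0277 0.3437 0.3503  shift 0.7167 -1.5248 0.5432 rows 5.7 ang 16.5
   ik [-0.08  0.25 -0.18  0.98 -0.93  1.37] 3e-27
[[-0.025, 0.999, 0.034], [0.586, 0.042, -0.809], [-0.81, 0.0, -0.586]]
h 0.0 turn -0.0277 0.3437 0.3503  shift 0.7167 -1.5248 -0.0818 rows 5.4 ang 16.5
   ik [-0.08  0.37 -0.37  0.67 -0.93  1.37] 2e-22
[[-0.025, 0.999, 0.034], [0.586, 0.042, -0.809], [-0.81, 0.0, -0.586]]
```

```bash
python3 - <<'E'
from tgt import *
s0=env.observe();R0=Rq(s0['tcp_rot'])
rv=np.array([-.0277,.3437,.3503])*2*np.pi
q=s0['joints']
for fr in (0,.15,.3,.45,.6,.75,.9,1):
    Rt=R.from_rotvec(rv*fr).as_matrix()@R0
    pos=s0['ee_pos']+np.array([.06*min(1,fr*2),-.02*0-.06*fr,.17*min(1,fr*3)])
    q,c=ik(pos,Rt,C,[q]);print(fr,pos.round(3),q.round(2),'%.0e'%c,'knife dir',(Rt@[.81,0,.586]).round(2))
E
```

```text
0 [ 0.403 -0.001  0.169] [ 0.45  0.18 -0.37  1.25 -0.57 -1.17] 3e-27 knife dir [ 0.12 -0.99 -0.02]
0.15 [ 0.421 -0.01   0.245] [ 0.4   0.21 -0.14  1.51 -0.56 -1.64] 2e-30 knife dir [ 0.42 -0.9  -0.08]
0.3 [ 0.439 -0.019  0.322] [ 0.38  0.27  0.11  1.77 -0.58 -2.07] 1e-29 knife dir [ 0.64 -0.73 -0.23]
0.45 [ 0.457 -0.028  0.339] [ 0.37  0.34  0.2   1.87 -0.62 -2.5 ] 2e-28 knife dir [ 0.74 -0.51 -0.44]
0.6 [ 0.463 -0.037  0.339] [ 0.38  0.37  0.2   1.89 -0.68 -2.91] 1e-30 knife dir [ 0.69 -0.28 -0.67]
0.75 [ 0.463 -0.046  0.339] [ 0.4   0.37  0.15  1.88 -0.75  2.96] 4e-29 knife dir [ 0.5  -0.1  -0.86]
0.9 [ 0.463 -0.055  0.339] [ 0.42  0.34  0.08  1.82 -0.81  2.5 ] 5e-29 knife dir [ 0.21 -0.01 -0.98]
1 [ 0.463 -0.061  0.339] [ 0.42  0.31  0.02  1.76 -0.85  2.17] 4e-30 knife dir [ 0.  0. -1.]
```

```bash
cat > pv.py <<'E'
from tgt import *
def step(Rt,pos):
    s0=env.observe();rv=(R.from_matrix(Rt)*R.from_matrix(Rq(s0['tcp_rot'])).inv()).as_rotvec()
    t=(np.array(pos)-s0['ee_pos'])/.2
    print('turn %.4f %.4f %.4f  shift %.4f %.4f %.4f'%(*(rv/2/np.pi),*t),'ang rows %.1f'%(np.degrees(np.linalg.norm(rv))/10.7))
    q,c=ik(np.array(pos),Rt,C,[np.array(s0['joints'])]);print('   ik',q.round(2),'%.0e'%c)
E
python3 - <<'E'
from pv import *
R0=Rq(env.observe()['tcp_rot'])
step(roll(R0,80),[.47,-.04,.34]);print((roll(R0,80)@[.81,0,.586]).round(2))
E
```

```text
turn 0.0151 -0.1264 -0.1822  shift 0.3354 -0.1931 0.8571 ang rows 7.5
   ik [ 0.32  0.16  0.07  1.61 -0.6   0.07] 1e-32
[-0.74 -0.54 -0.4 ]
```

```bash
python3 -m creep '0 0 0 0.05 -0.03 0.25 1;0.002 -0.015 -0.022 0.15 -0.08 0.5 1;0.004 -0.035 -0.05 0.3 -0.15 0.75 1;0.006 -0.053 -0.076 0.335 -0.19 0.857 1;0.009 -0.072 -0.104 0.335 -0.19 0.857 1;0.011 -0.09 -0.13 0.335 -0.19 0.857 1;0.013 -0.109 -0.157 0.335 -0.19 0.857 1;0.015 -0.1264 -0.182 0.335 -0.19 0.857 1'; python3 - <<'E'
from pv import *
tcp()
Rf=kplace(35.9,[.0345,.0004,-.0004],'wide',.16,182.4)
step(Rf,[.5,-.1,.36])
s0=env.observe();R0=Rq(s0['tcp_rot']);rv=(R.from_matrix(Rf)*R.from_matrix(R0).inv()).as_rotvec();q=s0['joints']
for f in np.arange(0,1.1,.25):
    Rt=R.from_rotvec(rv*f).as_matrix()@R0;q,c=ik(s0['ee_pos']+f*(np.array([.5,-.1,.36])-s0['ee_pos']),Rt,C,[q]);print(q.round(2),'%.0e'%c,(Rt@[.81,0,.586]).round(2))
E
```

```text
clock: 41.6
ee_pos: [0.4698, -0.0394, 0.3383]
tcp_rot: [-0.024, -0.185, 0.936, -0.3]
contact_force: [-0.4, -0.7, 0.2]
width: 0.0201
t 41.6 tcp [ 0.4698 -0.0394  0.3383] grasp [ 0.4685 -0.0286  0.3538] 
x [-0.931 -0.331  0.156] y [-0.36   0.752 -0.552] z [ 0.066 -0.57  -0.819] q [ 0.32  0.17  0.06  1.61 -0.6  -0.03] F [-0.4 -0.7  0.2] w 0.0201
h 0.16 turn -0.0209 -0.2109 -0.2199  shift 0.3824 -1.3347 -0.1303 rows 4.5 ang 10.3
   ik [-0.08  0.23 -0.11  1.06 -0.93  1.37] 8e-31
turn -0.0209 -0.2109 -0.2199  shift 0.1511 -0.3029 0.1086 ang rows 10.3
   ik [ 0.33  0.31  0.1   1.73 -0.89  2.03] 1e-31
[ 0.32  0.17  0.06  1.61 -0.6  -0.03] 7e-27 [-0.72 -0.6  -0.35]
[ 0.33  0.15  0.01  1.55 -0.69  0.44] 1e-29 [-0.73 -0.36 -0.58]
[ 0.35  0.17 -0.01  1.55 -0.78  0.95] 6e-30 [-0.59 -0.16 -0.79]
[ 0.35  0.23  0.02  1.62 -0.85  1.48] 3e-31 [-0.32 -0.02 -0.95]
[ 0.33  0.31  0.1   1.73 -0.89  2.03] 5e-31 [-0.  0. -1.]
```

```bash
python3 -m creep '-0.002 -0.02 -0.021 0.02 -0.1 0.05 1;-0.004 -0.041 -0.043 0.04 -0.2 0.1 1;-0.006 -0.062 -0.065 0.08 -0.3 0.1 1;-0.008 -0.083 -0.086 0.12 -0.4 0.1 1;-0.01 -0.104 -0.108 0.15 -0.5 0.1 1;-0.012 -0.125 -0.13 0.2 -0.6 0.1 1;-0.0145 -0.147 -0.153 0.25 -0.7 0.1 1;-0.0166 -0.168 -0.175 0.28 -0.8 0.1 1'; python3 - <<'E'
from pv import *
tcp()
Rf=kplace(35.9,[.0345,.0004,-.0004],'wide',.15,182.4)
E
```

```text
clock: 42.6
ee_pos: [0.5258, -0.2, 0.3563]
tcp_rot: [0.267, 0.466, 0.773, -0.339]
contact_force: [0.9, 0.3, -1.0]
width: 0.02
t 42.6 tcp [ 0.5258 -0.2     0.3563] grasp [ 0.524  -0.1853  0.3683] 
x [-0.423  0.54  -0.728] y [ 0.901  0.336 -0.275] z [ 0.096 -0.772 -0.628] q [ 0.11  0.18 -0.03  1.34 -0.89  1.18] F [ 0.9  0.3 -1. ] w 0.02
h 0.15 turn -0.0045 -0.0462 -0.0479  shift 0.1021 -0.5318 -0.2706 rows 1.9 ang 2.2
   ik [-0.08  0.24 -0.13  1.04 -0.93  1.37] 7e-31
```

```bash
python3 -m creep '-0.002 -0.02 -0.02 0.03 -0.15 -0.05 1;-0.004 -0.04 -0.04 0.07 -0.35 -0.15 1;-0.0045 -0.0462 -0.0479 0.1 -0.53 -0.24 1;-0.0045 -0.0462 -0.0479 0.1 -0.53 -0.27 1;-0.0045 -0.0462 -0.0479 0.1 -0.53 -0.27 1;-0.0045 -0.0462 -0.0479 0.1 -0.53 -0.27 1'; python3 two.py e1; python3 inh.py;python3 - <<'E'
from pv import *
tcp()
Rf=kplace(35.9,[.0345,.0004,-.0004],'wide',.12,182.4)
E
```

```text
clock: 43.35
ee_pos: [0.5461, -0.3053, 0.3024]
tcp_rot: [0.328, 0.616, 0.643, -0.315]
contact_force: [-0.0, -0.6, -0.1]
width: 0.0199
handle n 3566 dir: dy/dx deg 2.39 dz/dx deg 40.18 at x=.03 y -0.0003 z -0.0147 x range [0.0006 0.1577]
blade n 11841
  a 0.035 n 35 y[-0.0086 0.0050] mid -0.0018 dz -0.0004
  a 0.045 n 865 y[-0.0102 0.0078] mid -0.0012 dz -0.0007
  a 0.055 n 862 y[-0.0191 0.0163] mid -0.0014 dz 0.0043
  a 0.065 n 1303 y[-0.0186 0.0165] mid -0.0010 dz 0.0040
  a 0.075 n 1235 y[-0.0188 0.0164] mid -0.0012 dz 0.0034
  a 0.085 n 1180 y[-0.0192 0.0163] mid -0.0014 dz 0.0029
  a 0.095 n 1109 y[-0.0191 0.0163] mid -0.0014 dz 0.0023
  a 0.105 n 1030 y[-0.0190 0.0162] mid -0.0014 dz 0.0017
  a 0.115 n 971 y[-0.0187 0.0162] mid -0.0012 dz 0.0011
  a 0.125 n 904 y[-0.0184 0.0164] mid -0.0010 dz 0.0006
  a 0.135 n 856 y[-0.0182 0.0161] mid -0.0010 dz -0.0000
  a 0.145 n 803 y[-0.0177 0.0161] mid -0.0008 dz -0.0006
  a 0.155 n 618 y[-0.0163 0.0143] mid -0.0010 dz -0.0011
  a 0.165 n 70 y[-0.0081 0.0070] mid -0.0005 dz -0.0014
tip a 0.16114859736855647 knife dir world [ 0.0354 -0.0732 -0.9967]
t 43.5 tcp [ 0.5463 -0.3053  0.3029] grasp [ 0.5456 -0.2899  0.314 ] 
x [-0.025  0.586 -0.81 ] y [0.999 0.043 0.   ] z [ 0.035 -0.809 -0.586] q [-0.07  0.24 -0.13  1.04 -0.93  1.37] F [ 0.4  0.1 -1.3] w 0.0198
h 0.12 turn -0.0000 0.0001 -0.0002  shift -0.0001 -0.0052 -0.1534 rows 0.5 ang 0.0
   ik [-0.08  0.26 -0.19  0.97 -0.93  1.37] 4e-29
```

```bash
python3 -m creep '0 0 0 0 -0.003 -0.1 1;0 0 0 0 -0.005 -0.17 1;0 0 0 0 -0.005 -0.18 1;0 0 0 0 -0.005 -0.18 1'; python3 two.py e2; python3 slots.py top wrist;python3 - <<'E'
from pv import *
tcp()
Rf=kplace(35.9,[.0345,.0004,-.0004],'wide',.115,182.4)
for n in ('wrist','scene','top'):
    d=cam(n);p,uv=pts(d)
    f=d['frame'][uv[:,1],uv[:,0]].astype(int)
    k=(abs(p[:,0]-.546)<.04)&(abs(p[:,1]+.286)<.03)&(p[:,2]>.132)&(p[:,2]<.235)&(abs(f[:,0]-f[:,2])<60)&(f[:,0]>60)
    q=p[k];print(n,k.sum())
    for lo in np.arange(.13,.235,.02):
        j=(q[:,2]>lo)&(q[:,2]<lo+.02)
        if j.sum()>8: print('   z %.2f n %d x[%.4f %.4f] mid %.4f y %.4f'%(lo+.01,j.sum(),*np.percentile(q[j][:,0],[3,97]),np.percentile(q[j][:,0],[3,97]).mean(),np.median(q[j][:,1])))
E
```

```text
clock: 44.0
ee_pos: [0.5464, -0.3063, 0.2672]
tcp_rot: [0.329, 0.616, 0.643, -0.314]
contact_force: [-0.4, -0.1, -0.2]
width: 0.0203
top center x 0.6762 y -0.2865 size mm 26.1 46.1 ang 56.5 3152
   top z 0.1253 rect [array([ 0.608 , -0.2834]), array([0.2017, 0.0763]), np.float64(3.2355)]
   top z 0.1237 rect [array([ 0.6072, -0.2895]), array([0.2009, 0.0647]), np.float64(2.266)]
t 44.2 tcp [ 0.5465 -0.3063  0.2675] grasp [ 0.5458 -0.291   0.2786] 
x [-0.024  0.586 -0.81 ] y [0.999 0.043 0.001] z [ 0.036 -0.809 -0.586] q [-0.08  0.26 -0.2   0.95 -0.93  1.37] F [-0.1 -0.7 -1.2] w 0.02
h 0.115 turn 0.0000 0.0002 -0.0002  shift -0.0011 -0.0001 -0.0014 rows 0.0 ang 0.0
   ik [-0.08  0.26 -0.19  0.95 -0.93  1.37] 8e-31
wrist 10558
   z 0.14 n 1297 x[0.5274 0.5606] mid 0.5440 y -0.2839
   z 0.16 n 1798 x[0.5265 0.5618] mid 0.5442 y -0.2840
   z 0.18 n 1995 x[0.5263 0.5618] mid 0.5441 y -0.2840
   z 0.20 n 2253 x[0.5263 0.5619] mid 0.5441 y -0.2840
   z 0.22 n 2544 x[0.5265 0.5619] mid 0.5442 y -0.2840
   z 0.24 n 671 x[0.5264 0.5621] mid 0.5442 y -0.2840
scene 441
   z 0.14 n 84 x[0.5275 0.5618] mid 0.5446 y -0.2854
   z 0.16 n 114 x[0.5263 0.5621] mid 0.5442 y -0.2851
   z 0.18 n 109 x[0.5260 0.5618] mid 0.5439 y -0.2855
   z 0.20 n 74 x[0.5260 0.5626] mid 0.5443 y -0.2853
   z 0.22 n 51 x[0.5257 0.5631] mid 0.5444 y -0.2850
   z 0.24 n 9 x[0.5257 0.5618] mid 0.5438 y -0.2863
top 13
```

```bash
python3 - <<'E'
from slots import rect
from h import *
d=cam('wrist');im,xs,ys=rect(d,zp=.124,x0=.5,x1=.69,y0=-.33,y1=-.24,res=.00025)
b=im[:,:,::-1]
b=np.ascontiguousarray(b)
for x in np.arange(.5,.69,.01):
    i=int((x-.5)/.00025); b[i,:8]=255
for y in np.arange(-.33,-.24,.01):
    j=int((y+.33)/.00025); b[:8 if round(y*100)%5 else 20,j]=255
cv2.imwrite('pics/rw.png',b); print(b.shape)
d=cam('top');im,xs,ys=rect(d,zp=.124,x0=.5,x1=.69,y0=-.33,y1=-.24,res=.00025)
cv2.imwrite('pics/rt.png',np.hstack([b,im[:,:,::-1]]))
E
```

```text
(760, 361, 3)
```

```bash
python3 -m creep '0 0 0 0.004 0 -0.05 1;0 0 0 0.004 0 -0.1 1;0 0 0 0.004 0 -0.15 1;0 0 0 0.004 0 -0.2 1;0 0 0 0.004 0 -0.2 1'; python3 -c "
from plan import *;tcp()"
```

```text
clock: 45.08
ee_pos: [0.5466, -0.3063, 0.2259]
tcp_rot: [0.328, 0.616, 0.643, -0.315]
contact_force: [-0.5, -0.3, -1.0]
width: 0.02
t 45.08 tcp [ 0.5466 -0.3063  0.2259] grasp [ 0.546  -0.2909  0.237 ] 
x [-0.026  0.586 -0.81 ] y [ 0.999  0.043 -0.001] z [ 0.034 -0.809 -0.587] q [-0.08  0.29 -0.26  0.85 -0.93  1.37] F [-0.5 -0.3 -1. ] w 0.02
```

Down 40 mm in free motion, so the blade is in. Continue to near home.

```bash
python3 -m creep '0 0 0 0 0 -0.1 1;0 0 0 0 0 -0.2 1;0 0 0 0 0 -0.28 1;0 0 0 0 0 -0.34 1;0 0 0 0 0 -0.36 1;0 0 0 0 0 -0.37 1;0 0 0 0 0 -0.38 1;0 0 0 0 0 -0.385 1'; python3 two.py e3; python3 -c "
from plan import *;tcp()"
```

```text
clock: 46.08
ee_pos: [0.5471, -0.3072, 0.1538]
tcp_rot: [0.331, 0.615, 0.642, -0.316]
contact_force: [-12.9, 14.0, 31.2]
width: 0.0199
t 46.17 tcp [ 0.5471 -0.3071  0.1538] grasp [ 0.5464 -0.2917  0.1648] 
x [-0.024  0.58  -0.814] y [0.999 0.043 0.002] z [ 0.036 -0.813 -0.581] q [-0.08  0.36 -0.37  0.66 -0.94  1.37] F [-12.   11.5  26.9] w 0.0201
```

```bash
python3 -m creep '0 0 0 0 0 0.003 0.4;0 0 0 0 0 0.003 0.2;0 0 0 0 0 0.003 0;0 0 0 0 0 0.003 0;0 0 0 0 0.15 0.11 0;0 0 0 0 0.3 0.22 0;0 0 0 0 0.4 0.29 0;0 0 0 0 0.4 0.29 0'; python3 two.py e4; python3 - <<'E'
from pv import *
tcp()
for n in ('wrist','scene'):
    d=cam(n);p,uv=pts(d)
    k=(abs(p[:,0]-.546)<.02)&(abs(p[:,1]+.285)<.02)&(p[:,2]>.13)
    print(n,k.sum(),np.percentile(p[k][:,2],[50,95,99,99.8]))
    for x in (.545,.665):
        k=(abs(p[:,0]-x)<.02)&(abs(p[:,1]+.283)<.02)&(p[:,2]>.13)&(p[:,2]<.3)
        if k.sum()>20:print('  top z near',x,np.percentile(p[k][:,2],[95,99,99.8]))
E
```

```text
clock: 47.18
ee_pos: [0.5482, -0.2261, 0.2123]
tcp_rot: [0.332, 0.615, 0.642, -0.315]
contact_force: [0.1, 0.4, -0.7]
width: 0.0429
t 47.27 tcp [ 0.5471 -0.2272  0.2112] grasp [ 0.5465 -0.2118  0.2222] 
x [-0.025  0.58  -0.814] y [0.999 0.044 0.001] z [ 0.036 -0.813 -0.581] q [ 0.07  0.35 -0.22  1.04 -0.95  1.62] F [ 0.8  0.1 -0.9] w 0.0425
wrist 3998 [0.1831045  0.22073697 0.22360875 0.2238677 ]
  top z near 0.545 [0.22073697 0.22360875 0.2238677 ]
  top z near 0.665 [0.22058885 0.22366103 0.2240048 ]
scene 489 [0.19065478 0.22313235 0.22470174 0.22518   ]
  top z near 0.545 [0.22313235 0.22470174 0.22518   ]
  top z near 0.665 [0.22437187 0.22518201 0.22530345]
```

```bash
python3 - <<'E'
from pv import *
Rt=roll(kR(35,-12),180)
g=np.array([.4616,-.161,.022])
p=g+.043*Rt[:,2]
step(Rt,p-.13*Rt[:,2]);step(Rt,p)
E
```

```text
turn 0.0541 -0.0044 -0.0397  shift -0.3730 0.5779 -0.5888 ang rows 2.3
   ik [ 0.14  0.4  -0.27  1.14 -0.57  1.99] 3e-30
turn 0.0541 -0.0044 -0.0397  shift -0.4505 0.2132 -1.1212 ang rows 2.3
   ik [-0.    0.48 -0.47  0.76 -0.6   1.82] 2e-27
```

```bash
python3 -m creep '0 0 0 -0.1 0.15 0.1 0;0 0 0 -0.2 0.3 0 0;0.027 -0.002 -0.02 -0.32 0.45 -0.15 0;0.0541 -0.0044 -0.0397 -0.373 0.578 -0.35 0;0.0541 -0.0044 -0.0397 -0.373 0.578 -0.55 0;0.0541 -0.0044 -0.0397 -0.373 0.578 -0.589 0;0.0541 -0.0044 -0.0397 -0.373 0.578 -0.589 0'; python3 two.py f1; python3 kn.py knife_narrow_grip wrist scene top; python3 -c "
from plan import *;tcp()"
```

```text
clock: 48.25
ee_pos: [0.4714, -0.1128, 0.0932]
tcp_rot: [0.189, 0.741, 0.6, -0.235]
contact_force: [-0.5, -0.8, -1.3]
width: 0.0426
wrist 0.93 [315.1, 244.4, 34.9, 148.7]
handle n 2357 axis yaw from -y deg -11.53 len 0.0848 wid 0.0205 butt [ 0.4711 -0.1141] wood end [ 0.4542 -0.1972] ztop 0.0201 grip pt from butt45 [ 0.4621 -0.1582]
scene 0.72 [417.1, 275.4, 74.9, 59.2]
handle n 373 axis yaw from -y deg -11.73 len 0.0849 wid 0.0188 butt [ 0.4696 -0.1156] wood end [ 0.4523 -0.1987] ztop 0.0211 grip pt from butt45 [ 0.4605 -0.1597]
top 0.55 [386.0, 322.5, 92.7, 17.7]
handle n 382 axis yaw from -y deg -12.17 len 0.0875 wid 0.0209 butt [ 0.4721 -0.1153] wood end [ 0.4536 -0.2009] ztop 0.0239 grip pt from butt45 [ 0.4626 -0.1593]
t 48.65 tcp [ 0.4722 -0.112   0.0936] grasp [ 0.4745 -0.1014  0.1092] 
x [ 0.17   0.801 -0.573] y [ 0.978 -0.207  0.001] z [-0.118 -0.561 -0.819] q [ 0.14  0.4  -0.27  1.14 -0.57  1.99] F [-0.   0.1 -0.3] w 0.0427
```

```bash
python3 - <<'E'
from pv import *
Rt=roll(kR(35,-11.8),180)
g=np.array([.4617,-.1605,.0235])
p=g+.043*Rt[:,2]
step(Rt,p-.03*Rt[:,2]);step(Rt,p)
E
```

```text
turn -0.0000 0.0001 0.0005  shift -0.0603 -0.2789 -0.4040 ang rows 0.0
   ik [ 0.03  0.45 -0.43  0.85 -0.59  1.86] 7e-30
turn -0.0000 0.0001 0.0005  shift -0.0779 -0.3632 -0.5268 ang rows 0.0
   ik [-0.    0.48 -0.47  0.76 -0.6   1.82] 2e-27
```

```bash
python3 -m creep '0 0 0 -0.03 -0.13 -0.2 0;0 0 0 -0.06 -0.279 -0.404 0;0 0 0 -0.07 -0.33 -0.475 0;0 0 0 -0.078 -0.363 -0.525 0;0 0 0 -0.078 -0.363 -0.525 0'; python3 two.py f2 ; python3 -c "
from plan import *;tcp()"
```

```text
clock: 49.28
ee_pos: [0.4564, -0.1847, -0.0115]
tcp_rot: [0.189, 0.741, 0.6, -0.234]
contact_force: [0.1, -0.3, 0.3]
width: 0.0425
t 49.38 tcp [ 0.4573 -0.1843 -0.0108] grasp [ 0.4595 -0.1737  0.0048] 
x [ 0.17   0.801 -0.573] y [ 0.978 -0.207  0.001] z [-0.118 -0.561 -0.819] q [-0.    0.48 -0.47  0.76 -0.6   1.82] F [-0.7 -0.4  0.3] w 0.043
```

```bash
python3 -m creep '0 0 0 0 0 0 0.3;0 0 0 0 0 0 0.6;0 0 0 0 0 0 1;0 0 0 0 0 0 1;0 0 0 0 0 0 1' 90; python3 -m creep '0 0 0 0 0 0.1 1;0 0 0 0 0 0.35 1;0 0 0 0 0 0.6 1;0 0 0 0 0 0.8 1;0 0 0 0 0 0.9 1;0 0 0 0 0 0.9 1'; python3 two.py f3 ; python3 inh.py; python3 -c "
from plan import *;tcp()"
```

```text
clock: 50.0
ee_pos: [0.4582, -0.184, -0.0099]
tcp_rot: [0.191, 0.741, 0.601, -0.232]
contact_force: [-0.5, 3.5, 7.2]
width: 0.0198
clock: 50.75
ee_pos: [0.4592, -0.1837, 0.1715]
tcp_rot: [0.192, 0.741, 0.6, -0.231]
contact_force: [0.2, 0.5, -0.8]
width: 0.0197
handle n 2024 dir: dy/dx deg 4.25 dz/dx deg -1.60 at x=.03 y -0.0009 z -0.0548 x range [0.0197 0.0495]
blade n 15
  a 0.035 n 15 y[-0.0124 -0.0119] mid -0.0122 dz -0.0005
tip a 0.03806205772009834 knife dir world [ 0.2454  0.7996 -0.5482]
t 50.9 tcp [ 0.4577 -0.1838  0.1691] grasp [ 0.4599 -0.1731  0.1847] 
x [ 0.17   0.802 -0.573] y [ 0.979 -0.206  0.002] z [-0.117 -0.561 -0.819] q [ 0.    0.28 -0.23  1.21 -0.6   1.82] F [ 0.1  0.4 -1.1] w 0.0202
```

```bash
sed -i "s/'narrow':np.array(\[.6077,-.2832/'narrow':np.array([.6071,-.2831/" tgt.py; python3 - <<'E'
from pv import *
print(kplace(145,[-.0358,0,.0008],'narrow',.15,2.4).round(3).tolist())
R0=Rq(env.observe()['tcp_rot'])
for r in (-80,80): step(roll(R0,r),[.47,-.12,.36]);print((roll(R0,r)@[-.819,0,.574]).round(2))
E
```

```text
h 0.15 turn -0.0274 -0.3337 -0.3323  shift 0.7510 -0.5960 0.6757 rows 3.8 ang 15.9
   ik [-0.06  0.35  0.02  1.1  -0.95 -1.74] 7e-25
[[0.024, -0.999, 0.034], [-0.573, -0.042, -0.818], [0.819, 0.0, -0.574]]
turn 0.0259 0.1247 0.1821  shift 0.0614 0.3188 0.9543 ang rows 7.5
   ik [ 0.13  0.26  0.23  1.77 -0.57  0.57] 1e-30
[ 0.7  -0.6  -0.39]
turn -0.0259 -0.1247 -0.1821  shift 0.0614 0.3188 0.9543 ang rows 7.5
   ik [ 0.13  0.26  0.23  1.77 -0.57 -2.92] 1e-28
[-0.88 -0.27 -0.39]
```

```bash
python3 -m creep '0 0 0 0 0.08 0.25 1;0.003 0.015 0.022 0.03 0.16 0.5 1;0.007 0.034 0.05 0.05 0.25 0.75 1;0.011 0.053 0.077 0.06 0.32 0.95 1;0.015 0.072 0.105 0.06 0.32 0.95 1;0.019 0.091 0.133 0.06 0.32 0.95 1;0.022 0.108 0.157 0.06 0.32 0.95 1;0.026 0.125 0.182 0.06 0.32 0.95 1'; python3 - <<'E'
from pv import *
tcp()
Rf=kplace(145,[-.0358,0,.0008],'narrow',.15,2.4)
pf=[.5,-.15,.38]
step(Rf,pf)
s0=env.observe();R0=Rq(s0['tcp_rot']);rv=(R.from_matrix(Rf)*R.from_matrix(R0).inv()).as_rotvec();q=s0['joints']
for f in np.arange(0,1.1,.25):
    Rt=R.from_rotvec(rv*f).as_matrix()@R0;pp=s0['ee_pos']+f*(np.array(pf)-s0['ee_pos']);q,c=ik(pp,Rt,C,[q]);print(q.round(2),'%.0e'%c,(Rt@[-.819,0,.574]).round(2))
E
```

```text
clock: 51.9
ee_pos: [0.4697, -0.1196, 0.3577]
tcp_rot: [0.009, 0.226, 0.926, -0.301]
contact_force: [-0.4, 0.2, -1.6]
width: 0.0201
t 51.9 tcp [ 0.4697 -0.1196  0.3577] grasp [ 0.472  -0.109   0.3732] 
x [-0.898  0.413 -0.153] y [ 0.424  0.716 -0.554] z [-0.12  -0.562 -0.818] q [ 0.13  0.26  0.23  1.77 -0.57  0.67] F [-0.4  0.2 -1.6] w 0.0201
h 0.15 turn -0.0218 0.2173 0.2412  shift 0.6911 -0.9166 -0.2670 rows 3.8 ang 10.9
   ik [-0.06  0.35  0.02  1.1  -0.95 -1.74] 8e-25
turn -0.0218 0.2173 0.2412  shift 0.1514 -0.1518 0.1115 ang rows 10.9
   ik [ 0.24  0.26  0.08  1.66 -0.93 -1.24] 3e-31
[ 0.13  0.26  0.23  1.77 -0.57  0.67] 1e-29 [ 0.67 -0.66 -0.34]
[ 0.16  0.33  0.27  1.85 -0.66  0.26] 1e-30 [ 0.71 -0.41 -0.57]
[ 0.19  0.35  0.25  1.86 -0.76 -0.18] 6e-31 [ 0.59 -0.18 -0.78]
[ 0.22  0.33  0.18  1.8  -0.86 -0.66] 1e-28 [ 0.33 -0.03 -0.94]
[ 0.24  0.26  0.08  1.66 -0.93 -1.24] 9e-31 [ 0. -0. -1.]
```

```bash
python3 -m creep '-0.002 0.02 0.022 0 0 0.08 1;-0.004 0.04 0.044 0 0 0.15 1;-0.006 0.06 0.067 0 0 0.2 1;-0.008 0.08 0.089 0.02 -0.02 0.2 1;-0.01 0.1 0.111 0.05 -0.05 0.2 1;-0.012 0.12 0.133 0.1 -0.1 0.2 1;-0.014 0.14 0.155 0.15 -0.15 0.2 1;-0.016 0.16 0.178 0.2 -0.2 0.2 1'; python3 - <<'E'
from pv import *
tcp()
Rf=kplace(145,[-.0358,0,.0008],'narrow',.15,2.4)
E
```

```text
clock: 52.9
ee_pos: [0.5103, -0.1597, 0.3958]
tcp_rot: [-0.253, -0.44, 0.782, -0.36]
contact_force: [0.1, 0.3, -1.2]
width: 0.0197
t 52.9 tcp [ 0.5103 -0.1597  0.3958] grasp [ 0.5118 -0.1448  0.4075] 
x [-0.484 -0.507  0.714] y [-0.872  0.352 -0.341] z [-0.079 -0.787 -0.612] q [ 0.18  0.35  0.27  1.84 -0.86 -0.68] F [ 0.1  0.3 -1.2] w 0.0197
h 0.15 turn -0.0058 0.0575 0.0644  shift 0.4880 -0.7162 -0.4578 rows 3.1 ang 2.9
   ik [-0.06  0.35  0.02  1.1  -0.95 -1.74] 9e-25
```

```bash
python3 -m creep '-0.002 0.02 0.022 0.2 -0.1 0 1;-0.004 0.04 0.045 0.4 -0.25 0 1;-0.0058 0.0575 0.0644 0.488 -0.5 -0.03 1;-0.0058 0.0575 0.0644 0.488 -0.716 -0.1 1;-0.0058 0.0575 0.0644 0.488 -0.716 -0.3 1;-0.0058 0.0575 0.0644 0.488 -0.716 -0.458 1;-0.0058 0.0575 0.0644 0.488 -0.716 -0.458 1'; python3 two.py g1; cat > bladew.py <<'E'
from pv import *
tcp()
cx,cy=.607,-.283
for n in ('wrist','scene','top'):
    d=cam(n);p,uv=pts(d)
    f=d['frame'][uv[:,1],uv[:,0]].astype(int)
    k=(abs(p[:,0]-cx)<.03)&(abs(p[:,1]-cy)<.03)&(p[:,2]>.132)&(p[:,2]<.30)&(abs(f[:,0]-f[:,2])<60)&(f[:,0]>60)
    q=p[k];print(n,k.sum())
    for lo in np.arange(.13,.3,.02):
        j=(q[:,2]>lo)&(q[:,2]<lo+.02)
        if j.sum()>8: print('   z %.2f n %d x[%.4f %.4f] mid %.4f y %.4f [%.4f %.4f]'%(lo+.01,j.sum(),*np.percentile(q[j][:,0],[3,97]),np.percentile(q[j][:,0],[3,97]).mean(),np.median(q[j][:,1]),*np.percentile(q[j][:,1],[5,95])))
    if k.sum(): print('  lowest z',np.percentile(q[:,2],[.5,2]))
E
python3 bladew.py
```

```text
clock: 53.78
ee_pos: [0.6064, -0.303, 0.3003]
tcp_rot: [0.321, 0.641, -0.613, 0.331]
contact_force: [0.7, -0.5, -1.8]
width: 0.0198
t 53.88 tcp [ 0.6081 -0.3029  0.3043] grasp [ 0.6075 -0.2873  0.3152] 
x [ 0.025 -0.573  0.819] y [-0.999 -0.042  0.001] z [ 0.034 -0.818 -0.574] q [-0.06  0.35  0.02  1.1  -0.95 -1.74] F [-0.1 -0.1  0.3] w 0.02
wrist 1997
   z 0.18 n 37 x[0.5963 0.6131] mid 0.6047 y -0.2818 [-0.2823 -0.2813]
   z 0.20 n 280 x[0.5948 0.6164] mid 0.6056 y -0.2817 [-0.2822 -0.2812]
   z 0.22 n 344 x[0.5948 0.6164] mid 0.6056 y -0.2817 [-0.2822 -0.2810]
   z 0.24 n 430 x[0.5949 0.6171] mid 0.6060 y -0.2816 [-0.2822 -0.2810]
   z 0.26 n 236 x[0.5947 0.6178] mid 0.6062 y -0.2816 [-0.2823 -0.2809]
   z 0.28 n 372 x[0.5955 0.6162] mid 0.6059 y -0.2740 [-0.2817 -0.2733]
   z 0.30 n 298 x[0.5968 0.6160] mid 0.6064 y -0.2730 [-0.2753 -0.2724]
  lowest z [0.18704187 0.19042468]
scene 157
   z 0.18 n 32 x[0.5937 0.6175] mid 0.6056 y -0.2821 [-0.2850 -0.2792]
   z 0.20 n 15 x[0.5935 0.6175] mid 0.6055 y -0.2828 [-0.2841 -0.2805]
   z 0.22 n 10 x[0.5942 0.5966] mid 0.5954 y -0.2835 [-0.2858 -0.2827]
   z 0.24 n 12 x[0.5931 0.5969] mid 0.5950 y -0.2829 [-0.2848 -0.2810]
   z 0.26 n 16 x[0.5942 0.6174] mid 0.6058 y -0.2834 [-0.2863 -0.2811]
   z 0.28 n 68 x[0.5960 0.6116] mid 0.6038 y -0.2766 [-0.2884 -0.2730]
  lowest z [0.16704121 0.17216712]
top 5
  lowest z [0.25349106 0.25398024]
```

```bash
python3 -m creep '0 0 0 0.005 0 -0.06 1;0 0 0 0.005 0 -0.12 1;0 0 0 0.005 0 -0.18 1;0 0 0 0.005 0 -0.23 1;0 0 0 0.005 0 -0.28 1;0 0 0 0.005 0 -0.33 1;0 0 0 0.005 0 -0.36 1'; python3 bladew.py; python3 two.py g2
```

```text
clock: 54.9
ee_pos: [0.6095, -0.3028, 0.2329]
tcp_rot: [0.319, 0.64, -0.614, 0.334]
contact_force: [0.3, -0.4, -1.6]
width: 0.0201
t 54.9 tcp [ 0.6095 -0.3028  0.2329] grasp [ 0.6088 -0.2872  0.2438] 
x [ 0.023 -0.573  0.819] y [-0.999 -0.042 -0.002] z [ 0.036 -0.818 -0.574] q [-0.06  0.39 -0.1   0.93 -0.95 -1.74] F [ 0.3 -0.4 -1.6] w 0.0201
wrist 9137
   z 0.14 n 298 x[0.5965 0.6185] mid 0.6075 y -0.2815 [-0.2821 -0.2810]
   z 0.16 n 387 x[0.5964 0.6182] mid 0.6073 y -0.2815 [-0.2821 -0.2808]
   z 0.18 n 389 x[0.5963 0.6184] mid 0.6074 y -0.2815 [-0.2821 -0.2809]
   z 0.20 n 154 x[0.5963 0.6189] mid 0.6076 y -0.2739 [-0.2824 -0.2732]
   z 0.22 n 460 x[0.5985 0.6168] mid 0.6077 y -0.2735 [-0.2752 -0.2722]
   z 0.24 n 603 x[0.5995 0.6160] mid 0.6078 y -0.2727 [-0.2739 -0.2721]
   z 0.26 n 2526 x[0.5854 0.6298] mid 0.6076 y -0.2729 [-0.2832 -0.2664]
   z 0.28 n 3231 x[0.5834 0.6280] mid 0.6057 y -0.2718 [-0.2744 -0.2537]
   z 0.30 n 1089 x[0.5977 0.6186] mid 0.6082 y -0.2729 [-0.2775 -0.2720]
  lowest z [0.1350266  0.14375258]
scene 218
   z 0.14 n 30 x[0.5958 0.6183] mid 0.6070 y -0.2819 [-0.2846 -0.2806]
   z 0.16 n 29 x[0.5953 0.6171] mid 0.6062 y -0.2831 [-0.2842 -0.2805]
   z 0.18 n 38 x[0.5945 0.6168] mid 0.6057 y -0.2827 [-0.2845 -0.2805]
   z 0.20 n 40 x[0.5957 0.6166] mid 0.6061 y -0.2805 [-0.2851 -0.2737]
   z 0.22 n 40 x[0.5967 0.6144] mid 0.6056 y -0.2757 [-0.2876 -0.2733]
   z 0.28 n 16 x[0.5972 0.6092] mid 0.6032 y -0.2866 [-0.2905 -0.2718]
   z 0.30 n 18 x[0.5977 0.6172] mid 0.6074 y -0.2769 [-0.2908 -0.2724]
  lowest z [0.13319937 0.13439521]
top 134
   z 0.26 n 75 x[0.5859 0.6306] mid 0.6083 y -0.2746 [-0.2854 -0.2633]
   z 0.28 n 48 x[0.5908 0.6238] mid 0.6073 y -0.2637 [-0.2700 -0.2583]
  lowest z [0.22490503 0.24666286]
```

```bash
python3 -m creep '0 0 0 -0.003 0 -0.1 1;0 0 0 -0.003 0 -0.2 1;0 0 0 -0.003 0 -0.29 1;0 0 0 -0.003 0 -0.35 1;0 0 0 -0.003 0 -0.38 1;0 0 0 -0.003 0 -0.39 1;0 0 0 -0.003 0 -0.4 1'; python3 -c "
from plan import *;tcp()"
```

```text
clock: 56.02
ee_pos: [0.6095, -0.3028, 0.1546]
tcp_rot: [0.318, 0.64, -0.614, 0.335]
contact_force: [0.4, -0.6, -0.4]
width: 0.0199
t 56.02 tcp [ 0.6095 -0.3028  0.1546] grasp [ 0.6088 -0.2873  0.1655] 
x [ 0.021 -0.573  0.819] y [-0.999 -0.042 -0.004] z [ 0.037 -0.819 -0.573] q [-0.06  0.46 -0.22  0.75 -0.95 -1.74] F [ 0.4 -0.6 -0.4] w 0.0199
```

No contact yet; a little farther.

```bash
python3 -m creep '0 0 0 0 0 -0.01 1;0 0 0 0 0 -0.015 1;0 0 0 0 0 -0.02 1'; python3 -c "
from plan import *;tcp()"; python3 two.py g3
```

```text
clock: 56.4
ee_pos: [0.6099, -0.3033, 0.1542]
tcp_rot: [0.319, 0.639, -0.614, 0.337]
contact_force: [-9.3, 10.5, 22.2]
width: 0.0199
t 56.4 tcp [ 0.6099 -0.3033  0.1542] grasp [ 0.6092 -0.2877  0.165 ] 
x [ 0.019 -0.569  0.822] y [-0.999 -0.042 -0.006] z [ 0.038 -0.821 -0.569] q [-0.06  0.46 -0.22  0.74 -0.96 -1.74] F [-9.3 10.5 22.2] w 0.0199
```

```bash
python3 -m creep '0 0 0 0 0 0.004 0.5;0 0 0 0 0 0.004 0.3;0 0 0 0 0 0.004 0.15;0 0 0 0 0 0.004 0.1;0 0 0 0 0.12 0.085 0.1;0 0 0 0 0.25 0.18 0.1;0 0 0 -0.1 0.35 0.3 0.1;0 0 0 -0.2 0.4 0.45 0.1'; python3 -m creep '0 0 0 -0.2 0.05 0.2 0;0 0 0 -0.4 0.1 0.4 0;0 0 0 -0.6 0.15 0.4 0;0 0 0 -0.7 0.2 0.4 0;0 0 0 -0.7 0.2 0.4 0'; python3 two.py g4 scene top; python3 - <<'E'
from pv import *
tcp()
d=cam('scene');p,uv=pts(d)
for x in (.545,.607,.667):
    k=(abs(p[:,0]-x)<.018)&(abs(p[:,1]+.284)<.02)&(p[:,2]>.14)&(p[:,2]<.3)
    if k.sum()>20:print('  top z near',x,np.percentile(p[k][:,2],[95,99,99.8]))
E
```

```text
clock: 57.5
ee_pos: [0.5695, -0.2224, 0.2442]
tcp_rot: [0.32, 0.639, -0.613, 0.337]
contact_force: [-0.4, -0.2, 0.6]
width: 0.0384
clock: 58.12
ee_pos: [0.429, -0.182, 0.3244]
tcp_rot: [0.319, 0.639, -0.613, 0.337]
contact_force: [0.4, -0.5, -0.3]
width: 0.0426
t 58.23 tcp [ 0.4302 -0.1823  0.3242] grasp [ 0.4295 -0.1667  0.3351] 
x [ 0.021 -0.569  0.822] y [-0.999 -0.044 -0.005] z [ 0.039 -0.821 -0.569] q [ 0.21  0.14 -0.22  1.43 -0.95 -1.29] F [-0.9 -0.5 -0.3] w 0.043
  top z near 0.545 [0.17535524 0.17773753 0.17806188]
```

```bash
python3 -m creep '0 0 0 -0.15 -0.05 0.1 0;0 0 0 -0.3 -0.1 0.2 0;0 0 0 -0.45 -0.15 0.2 0;0 0 0 -0.6 -0.2 0.2 0;0 0 0 -0.6 -0.2 0.2 0;0 0 0 -0.6 -0.2 0.2 0'; python3 - <<'E'
from pv import *
tcp()
for n in ('scene','top'):
    d=cam(n);save(d,'end_%s.png'%n);p,uv=pts(d)
    for x in (.545,.607,.667):
        k=(abs(p[:,0]-x)<.018)&(abs(p[:,1]+.284)<.02)&(p[:,2]>.14)&(p[:,2]<.3)
        if k.sum()>5:print(n,' top z near',x,np.percentile(p[k][:,2],[90,95,99,99.8]))
E
```

```text
clock: 59.02
ee_pos: [0.3111, -0.2225, 0.3642]
tcp_rot: [0.319, 0.639, -0.614, 0.337]
contact_force: [-0.2, 0.0, -0.1]
width: 0.0427
t 59.02 tcp [ 0.3111 -0.2225  0.3642] grasp [ 0.3104 -0.2069  0.375 ] 
x [ 0.02  -0.569  0.822] y [-0.999 -0.043 -0.006] z [ 0.038 -0.821 -0.569] q [ 0.16 -0.12 -0.37  1.47 -0.96 -1.37] F [-0.2  0.  -0.1] w 0.0427
scene  top z near 0.545 [0.22164102 0.22314458 0.22458274 0.22549212]
scene  top z near 0.607 [0.22188988 0.22317918 0.22488697 0.22580885]
scene  top z near 0.667 [0.22136446 0.22314501 0.2245311  0.22533803]
top  top z near 0.545 [0.22562464 0.22690047 0.22764538 0.22895585]
top  top z near 0.607 [0.22597514 0.22672437 0.22812381 0.22888643]
top  top z near 0.667 [0.2256626  0.22677759 0.2294013  0.22991275]
```

```bash
python3 - <<'E'
from tgt import *
for n in ('scene','top'):
    d=cam(n);p,uv=pts(d);f=d['frame'][uv[:,1],uv[:,0]].astype(int)
    for k in (1,2,3):
        c=CR[k]
        m=(p[:,2]>.11)&(p[:,2]<.26)&(p[:,0]>c[0]-.03)&(p[:,0]<c[0]+.16)&(p[:,1]>c[1]-.03)&(p[:,1]<c[1]+.16)&(f.max(1)>50)
        m&=~((f[:,0]>1.8*f[:,1]))
        q=p[m]
        c0=np.array([*c,.11])
        # RANSAC-ish line through
        best=None;rng=np.random.default_rng(0)
        for _ in range(400):
            a,b=q[rng.integers(len(q),size=2)];v=b-a;L=np.linalg.norm(v)
            if L<.05: continue
            v/=L;r=np.linalg.norm(np.cross(q-a,v),axis=1);s=(r<.014).sum()
            if best is None or s>best[0]: best=(s,a,v)
        s,a,v=best;r=np.linalg.norm(np.cross(q-a,v),axis=1);qq=q[r<.02];a=qq.mean(0);v=np.linalg.svd(qq-a,full_matrices=False)[2][0];v*=np.sign(v[2])
        t=(qq-a)@v;top=a+v*np.percentile(t,99)
        low=top-v*.225
        print(n,k,s,'lean %.1f az(yaw) %.0f'%(np.degrees(np.arccos(v[2])),np.degrees(np.arctan2(v[1],v[0]))),'top',top.round(3),'butt est',low.round(3),'butt rel crock',(low[:2]-c).round(3))
    for q_ in ('egg_bowl','vanilla'):
        for o in imaging.outline_of(q_,n)[:1]:
            pp,_=pts(d,o['mask']);print(n,q_,np.median(pp,0).round(3))
E
```

```text
scene 1 1010 lean 51.0 az(yaw) 68 top [0.701 0.212 0.195] butt est [0.636 0.05  0.053] butt rel crock [-0.014 -0.042]
scene 2 806 lean 49.0 az(yaw) 52 top [0.744 0.083 0.196] butt est [ 0.64  -0.052  0.049] butt rel crock [-0.025 -0.036]
scene 3 595 lean 47.8 az(yaw) 49 top [ 0.734 -0.044  0.197] butt est [ 0.626 -0.17   0.046] butt rel crock [-0.03  -0.031]
scene egg_bowl [ 0.776 -0.134  0.023]
scene vanilla [0.722 0.129 0.05 ]
top 1 711 lean 51.3 az(yaw) 69 top [0.704 0.212 0.197] butt est [0.64  0.048 0.057] butt rel crock [-0.01  -0.044]
top 2 659 lean 49.2 az(yaw) 46 top [0.754 0.075 0.199] butt est [ 0.635 -0.046  0.052] butt rel crock [-0.031 -0.03 ]
top 3 608 lean 48.2 az(yaw) 49 top [ 0.738 -0.047  0.198] butt est [ 0.629 -0.174  0.048] butt rel crock [-0.027 -0.035]
top egg_bowl [ 0.776 -0.146  0.025]
top vanilla [0.727 0.118 0.084]
```

```bash
cat > fix.py <<'E'
from pv import *
BP={1:((.7025,.212,.196),51.1,68.5),2:((.749,.079,.1975),49.1,49),3:((.736,-.0455,.1975),48,49)}
def geo(k,s=.168):
    T,l,y=BP[k];T=np.array(T);l=np.radians(l);yr=np.radians(y);u=np.array([np.cos(yr),np.sin(yr),0])
    v=np.sin(l)*u+np.cos(l)*np.array([0,0,1.]);z=np.cos(l)*u-np.sin(l)*np.array([0,0,1.])
    n=-z # toward upper side
    G=T-v*(.225-s)
    return G,v,z,u
def grasp(k,back=0,sg=1,s=.168,off=.043):
    G,v,z,u=geo(k,s);Rt=frame(z,sg*v);step(Rt,G+off*z-back*z);return Rt
def final(k,lean,bz,boff=-.027,sg=1,s=.168,off=.043,yaw=None):
    y=np.radians(BP[k][2] if yaw is None else yaw);u=np.array([np.cos(y),np.sin(y),0]);l=np.radians(lean)
    v=np.sin(l)*u+np.cos(l)*np.array([0,0,1.]);z=np.cos(l)*u-np.sin(l)*np.array([0,0,1.])
    B=np.array([*CR[k],0])+boff*u+np.array([0,0,bz]);Rt=frame(z,sg*v);step(Rt,B+s*v+off*z);return Rt
E
python3 - <<'E'
from fix import *
for k in (3,2,1):
    print('brush',k,geo(k)[0].round(3))
    for sg in (1,-1):
        grasp(k,.1,sg);grasp(k,0,sg);final(k,30,.05,sg=sg);final(k,30,.010,sg=sg)
E
```

```text
brush 3 [ 0.708 -0.077  0.159]
turn 0.0148 0.0450 0.3772  shift 1.8628 0.5805 -0.8113 ang rows 12.8
   ik [-0.47  0.37 -0.08  0.91  0.71  1.9 ] 3e-28
turn 0.0148 0.0450 0.3772  shift 2.0823 0.8330 -1.1829 ang rows 12.8
   ik [-0.36  0.44 -0.18  0.65  0.68  2.03] 5e-26
turn -0.0064 -0.0155 0.3789  shift 2.0350 0.7709 -0.9500 ang rows 12.8
   ik [-0.49  0.43 -0.3   0.46  1.    2.  ] 8e-26
turn -0.0064 -0.0155 0.3789  shift 2.0350 0.7709 -1.1500 ang rows 12.8
   ik [-0.49  0.48 -0.35  0.37  1.    2.  ] 3e-27
turn 0.2601 -0.0903 -0.0892  shift 1.8628 0.5805 -0.8113 ang rows 9.7
   ik [-0.47  0.37 -0.08  0.91  0.71 -1.24] 8e-27
turn 0.2601 -0.0903 -0.0892  shift 2.0823 0.8330 -1.1829 ang rows 9.7
   ik [-0.36  0.44 -0.18  0.65  0.68 -1.11] 7e-28
turn 0.3074 -0.1069 -0.0757  shift 2.0350 0.7709 -0.9500 ang rows 11.2
   ik [-0.49  0.43 -0.3   0.46  1.   -1.14] 8e-28
turn 0.3074 -0.1069 -0.0757  shift 2.0350 0.7709 -1.1500 ang rows 11.2
   ik [-0.49  0.48 -0.35  0.37  1.   -1.14] 2e-30
brush 2 [0.721 0.046 0.16 ]
turn 0.0161 0.0487 0.3768  shift 1.9281 1.2034 -0.8036 ang rows 12.8
   ik [-0.
[... 1172 characters left out ...]
4330  shift 1.8696 2.0117 -0.9500 ang rows 14.6
   ik [-0.14  0.41 -0.34  0.44  1.    2.01] 3e-31
turn -0.0040 -0.0178 0.4330  shift 1.8696 2.0117 -1.1500 ang rows 14.6
   ik [-0.14  0.46 -0.39  0.34  1.    2.01] 1e-31
turn 0.2596 -0.0429 -0.0503  shift 1.8125 1.7989 -0.7971 ang rows 9.0
   ik [-0.09  0.35 -0.07  0.93  0.65 -1.21] 2e-31
turn 0.2596 -0.0429 -0.0503  shift 1.9276 2.0911 -1.1862 ang rows 9.0
   ik [ 0.01  0.43 -0.16  0.69  0.62 -1.09] 5e-29
turn 0.3175 -0.0527 -0.0417  shift 1.8696 2.0117 -0.9500 ang rows 10.9
   ik [-0.14  0.41 -0.34  0.44  1.   -1.13] 5e-30
turn 0.3175 -0.0527 -0.0417  shift 1.8696 2.0117 -1.1500 ang rows 10.9
   ik [-0.14  0.46 -0.39  0.34  1.   -1.13] 1e-30
```

```bash
python3 - <<'E'
from fix import *
s0=env.observe();R0=Rq(s0['tcp_rot']);q=s0['joints']
rv=np.array([.0148,.0450,.3772])*2*np.pi
for f in np.arange(0,1.05,.125):
    Rt=R.from_rotvec(rv*f).as_matrix()@R0;pp=s0['ee_pos']+np.array([.2*f,.05*f,.05*min(1,2*f)])
    q2,c=ik(pp,Rt,C,[q]);print(pp.round(3),q2.round(2),'%.0e'%c,Rt[:,2].round(2));q=q2
E
```

```text
[ 0.311 -0.222  0.364] [ 0.16 -0.12 -0.37  1.47 -0.96 -1.37] 9e-31 [ 0.04 -0.82 -0.57]
[ 0.336 -0.216  0.376] [ 0.14 -0.31 -0.47  1.17 -0.93 -1.9 ] 2e-29 [ 0.26 -0.77 -0.58]
[ 0.361 -0.21   0.389] [ 0.03 -0.48 -0.55  0.88 -0.74 -2.45] 1e-30 [ 0.45 -0.66 -0.6 ]
[ 0.386 -0.204  0.401] [-0.21 -0.56 -0.57  0.73 -0.37 -2.92] 2e-23 [ 0.6  -0.5  -0.63]
[ 0.411 -0.197  0.414] [-0.5  -0.53 -0.51  0.74  0.07  2.98] 6e-30 [ 0.69 -0.3  -0.66]
[ 0.436 -0.191  0.414] [-0.7  -0.41 -0.42  0.84  0.42  2.61] 2e-24 [ 0.72 -0.08 -0.69]
[ 0.461 -0.185  0.414] [-0.78 -0.24 -0.26  1.05  0.63  2.24] 5e-29 [ 0.69  0.14 -0.71]
[ 0.486 -0.179  0.414] [-0.78 -0.03 -0.04  1.32  0.72  1.88] 1e-30 [ 0.59  0.34 -0.73]
[ 0.511 -0.172  0.414] [-0.74  0.19  0.22  1.63  0.73  1.53] 5e-30 [ 0.44  0.51 -0.74]
```

```bash
python3 - <<'E'
from fix import *
s0=env.observe();R0=Rq(s0['tcp_rot']);q=s0['joints']
rv=np.array([.2601,-.0903,-.0892])*2*np.pi
for f in np.arange(0,1.05,.125):
    Rt=R.from_rotvec(rv*f).as_matrix()@R0;pp=s0['ee_pos']+np.array([.25*f,.05*f,.05*min(1,2*f)])
    q2,c=ik(pp,Rt,C,[q]);print(pp.round(3),q2.round(2),'%.0e'%c,Rt[:,2].round(2));q=q2
E
```

```text
[ 0.311 -0.222  0.364] [ 0.16 -0.12 -0.37  1.47 -0.96 -1.37] 9e-31 [ 0.04 -0.82 -0.57]
[ 0.342 -0.216  0.376] [ 0.03 -0.12 -0.21  1.47 -0.76 -1.48] 2e-30 [ 0.03 -0.69 -0.72]
[ 0.373 -0.21   0.389] [-0.1  -0.09 -0.05  1.49 -0.55 -1.54] 7e-31 [ 0.04 -0.53 -0.84]
[ 0.404 -0.204  0.401] [-0.23 -0.04  0.09  1.54 -0.34 -1.57] 5e-25 [ 0.08 -0.36 -0.93]
[ 0.436 -0.197  0.414] [-0.35  0.02  0.22  1.6  -0.11 -1.58] 4e-30 [ 0.13 -0.17 -0.98]
[ 0.467 -0.191  0.414] [-0.46  0.08  0.29  1.62  0.11 -1.58] 7e-31 [ 0.19  0.02 -0.98]
[ 0.498 -0.185  0.414] [-0.55  0.14  0.33  1.63  0.32 -1.58] 4e-30 [ 0.27  0.2  -0.94]
[ 0.529 -0.179  0.414] [-0.63  0.19  0.33  1.63  0.53 -1.56] 2e-28 [ 0.35  0.37 -0.86]
[ 0.561 -0.172  0.414] [-0.68  0.24  0.3   1.59  0.73 -1.52] 4e-30 [ 0.44  0.5  -0.74]
```

```bash
python3 -m creep '0.03 -0.01 -0.01 0.15 0.03 0.06 -0.3;0.06 -0.02 -0.02 0.3 0.06 0.12 -0.3;0.085 -0.03 -0.03 0.45 0.1 0.18 -0.3;0.115 -0.04 -0.04 0.62 0.13 0.25 -0.3;0.143 -0.05 -0.049 0.78 0.16 0.25 -0.3;0.17 -0.06 -0.058 0.95 0.2 0.25 -0.3;0.2 -0.07 -0.068 1 0.22 0.2 -0.3;0.23 -0.08 -0.079 1 0.25 0.1 -0.3'; python3 - <<'E'
from fix import *
tcp(); grasp(3,.1,-1);grasp(3,0,-1)
E
```

```text
clock: 60.42
ee_pos: [0.5121, -0.173, 0.3842]
tcp_rot: [0.221, -0.462, 0.857, 0.061]
contact_force: [0.2, 0.3, -1.1]
width: 0.0557
t 60.42 tcp [ 0.5121 -0.173   0.3842] grasp [ 0.506  -0.1789  0.4012] 
x [-0.476 -0.765 -0.434] y [-0.818  0.566 -0.1  ] z [ 0.322  0.308 -0.895] q [-0.59  0.14  0.22  1.54  0.45 -1.56] F [ 0.2  0.3 -1.1] w 0.0557
turn 0.0451 -0.0150 -0.0152  shift 0.8554 0.3339 -0.9123 ang rows 1.7
   ik [-0.47  0.37 -0.08  0.91  0.71 -1.24] 2e-30
turn 0.0451 -0.0150 -0.0152  shift 1.0749 0.5864 -1.2839 ang rows 1.7
   ik [-0.36  0.44 -0.18  0.65  0.68 -1.11] 2e-23
```

```bash
python3 -m creep '0.02 -0.007 -0.007 0.2 0.08 -0.15 -0.3;0.045 -0.015 -0.015 0.4 0.16 -0.35 -0.3;0.045 -0.015 -0.015 0.6 0.25 -0.55 -0.3;0.045 -0.015 -0.015 0.78 0.3 -0.75 -0.3;0.045 -0.015 -0.015 0.85 0.33 -0.9 -0.3;0.045 -0.015 -0.015 0.855 0.334 -0.912 -0.3;0.045 -0.015 -0.015 0.855 0.334 -0.912 -0.3'; python3 two.py k1;  python3 - <<'E'
from fix import *
tcp(); grasp(3,0,-1)
E
```

```text
clock: 61.3
ee_pos: [0.683, -0.1064, 0.2026]
tcp_rot: [0.326, -0.388, 0.849, 0.148]
contact_force: [0.2, 0.3, -0.4]
width: 0.0555
t 61.4 tcp [ 0.6833 -0.1069  0.2036] grasp [ 0.6749 -0.1165  0.2178] 
x [-0.486 -0.562 -0.669] y [-0.755  0.656 -0.002] z [ 0.44   0.504 -0.743] q [-0.47  0.37 -0.08  0.91  0.71 -1.24] F [0.2 0.4 0.2] w 0.0554
turn 0.0002 0.0003 -0.0001  shift 0.2189 0.2559 -0.3812 ang rows 0.0
   ik [-0.36  0.44 -0.18  0.65  0.68 -1.11] 2e-23
```

```bash
python3 -m creep '0 0 0 0.07 0.085 -0.127 -0.3;0 0 0 0.14 0.17 -0.25 -0.3;0 0 0 0.19 0.22 -0.33 -0.2;0 0 0 0.219 0.256 -0.381 -0.2;0 0 0 0.219 0.256 -0.381 -0.2'; python3 two.py k2; python3 -c "
from plan import *;tcp()"
```

```text
clock: 62.02
ee_pos: [0.7268, -0.0556, 0.1275]
tcp_rot: [0.326, -0.388, 0.849, 0.148]
contact_force: [-0.3, 0.9, -0.1]
width: 0.0508
t 62.12 tcp [ 0.727  -0.0561  0.1282] grasp [ 0.7186 -0.0657  0.1423] 
x [-0.486 -0.562 -0.669] y [-0.755  0.656 -0.003] z [ 0.441  0.504 -0.743] q [-0.36  0.44 -0.18  0.65  0.68 -1.11] F [-0.1 -0.4  0.8] w 0.0513
```

```bash
python3 wb.py 255 320 150 340
```

```text
toolx 0.01 n 1662 y -0.0124 z(ahead of TCP) -0.0609  ywid 0.011
toolx 0.03 n 2168 y -0.0103 z(ahead of TCP) -0.0568  ywid 0.011
toolx 0.05 n 2096 y -0.0083 z(ahead of TCP) -0.0488  ywid 0.012
toolx 0.07 n 700 y -0.0074 z(ahead of TCP) -0.0469  ywid 0.039
```

```bash
python3 -m creep '0 0 0 0 0 0 0.1;0 0 0 0 0 0 0.3;0 0 0 0 0 0 0.6;0 0 0 0 0 0 1;0 0 0 0 0 0 1;0 0 0 0 0 0 1' 60; python3 two.py k3; python3 -c "
from plan import *;tcp()";python3 wb.py 255 360 150 340
```

```text
clock: 62.92
ee_pos: [0.7271, -0.0563, 0.1283]
tcp_rot: [0.327, -0.388, 0.849, 0.147]
contact_force: [-0.2, -1.5, 1.3]
width: 0.0129
t 63.02 tcp [ 0.7271 -0.0563  0.1284] grasp [ 0.7187 -0.0658  0.1425] 
x [-0.486 -0.562 -0.67 ] y [-0.755  0.656 -0.003] z [ 0.441  0.504 -0.743] q [-0.36  0.44 -0.18  0.65  0.68 -1.11] F [-0.4 -0.2  1.4] w 0.0126
toolx 0.01 n 1789 y 0.0014 z(ahead of TCP) -0.0615  ywid 0.018
toolx 0.03 n 2185 y 0.0018 z(ahead of TCP) -0.0572  ywid 0.011
toolx 0.05 n 2123 y 0.0018 z(ahead of TCP) -0.0492  ywid 0.011
toolx 0.07 n 886 y 0.0007 z(ahead of TCP) -0.0467  ywid 0.070
```

```bash
cat >> fix.py <<'E'
def put(k,flean,bz,boff,butt,yaw=None,sg=-1,dy=0):
    """frame lean (deg), butt target height/offset; butt = butt centre in tool coords"""
    y=np.radians(BP[k][2] if yaw is None else yaw);u=np.array([np.cos(y),np.sin(y),0]);l=np.radians(flean)
    v=np.sin(l)*u+np.cos(l)*np.array([0,0,1.]);z=np.cos(l)*u-np.sin(l)*np.array([0,0,1.])
    B=np.array([*CR[k],0])+boff*u+np.array([0,0,bz]);Rt=frame(z,sg*v);step(Rt,B-Rt@np.array(butt));return Rt
E
python3 - <<'E'
from fix import *
s=env.observe();b=[.164,.0015,-.032];print('butt now',(s['ee_pos']+Rq(s['tcp_rot'])@b).round(3), (s['ee_pos']+Rq(s['tcp_rot'])@b)[:2]-CR[3])
put(3,30,.06,-.02,b);put(3,30,.06,-.024,b);put(3,30,.0115,-.024,b)
E
```

```text
butt now [ 0.632 -0.164  0.042] [-0.02359849 -0.02426199]
turn 0.0380 -0.0324 0.0001  shift -0.0566 -0.0816 0.2887 ang rows 1.7
   ik [-0.5   0.42 -0.28  0.51  1.01 -1.15] 1e-26
turn 0.0380 -0.0324 0.0001  shift -0.0697 -0.0967 0.2887 ang rows 1.7
   ik [-0.5   0.42 -0.28  0.52  1.01 -1.16] 2e-26
turn 0.0380 -0.0324 0.0001  shift -0.0697 -0.0967 0.0462 ang rows 1.7
   ik [-0.5   0.48 -0.34  0.41  1.01 -1.16] 8e-31
```

```bash
python3 -m creep '0.012 -0.01 0 0 0 0.08 1;0.025 -0.02 0 -0.02 -0.03 0.17 1;0.038 -0.0324 0 -0.05 -0.07 0.27 1;0.038 -0.0324 0 -0.06 -0.085 0.289 1;0.038 -0.0324 0 -0.065 -0.09 0.25 1;0.038 -0.0324 0 -0.07 -0.097 0.17 1;0.038 -0.0324 0 -0.07 -0.097 0.1 1;0.038 -0.0324 0 -0.07 -0.097 0.07 1'; python3 -c "
from plan import *;tcp()"; python3 two.py k4
```

```text
clock: 64.08
ee_pos: [0.7126, -0.0749, 0.1403]
tcp_rot: [0.454, -0.359, 0.788, 0.208]
contact_force: [-0.0, 0.6, -0.1]
width: 0.0128
t 64.08 tcp [ 0.7126 -0.0749  0.1403] grasp [ 0.7018 -0.0873  0.1498] 
x [-0.33  -0.377 -0.866] y [-0.755  0.656  0.002] z [ 0.567  0.654 -0.501] q [-0.5   0.47 -0.33  0.41  1.01 -1.16] F [-0.   0.6 -0.1] w 0.0128
```

```bash
python3 -m creep '0 0 0 0 0 -0.015 1;0 0 0 0 0 -0.03 1;0 0 0 0 0 -0.04 1;0 0 0 0 0 -0.05 1'; python3 -m creep '0 0 0 0 0 -0.01 1;0 0 0 0 0 -0.02 1'
```

```text
clock: 64.68
ee_pos: [0.7128, -0.0752, 0.131]
tcp_rot: [0.455, -0.359, 0.788, 0.208]
contact_force: [0.7, 0.3, -0.3]
width: 0.0126
clock: 64.92
ee_pos: [0.714, -0.0749, 0.1298]
tcp_rot: [0.457, -0.36, 0.787, 0.208]
contact_force: [0.2, 4.3, 16.2]
width: 0.0128
```

```bash
python3 -m creep '0 0 0 0 0 0.003 0.66;0 0 0 0 0 0.003 0.62;0 0 0 0 0 0.003 0.58;0 0 0 0 0 0.003 0.54;0 0 0 0 0 0.003 0.5;0 0 0 0 0 0.003 0.5;0 0 0 0 0 0.003 0.5'; python3 two.py k5; python3 -c "
from plan import *;tcp()"; python3 wb.py 255 360 100 340
```

```text
clock: 65.8
ee_pos: [0.714, -0.0749, 0.1304]
tcp_rot: [0.457, -0.36, 0.787, 0.208]
contact_force: [-0.5, 0.5, 0.2]
width: 0.0211
t 65.9 tcp [ 0.714  -0.0749  0.1304] grasp [ 0.7032 -0.0874  0.1398] 
x [-0.324 -0.376 -0.868] y [-0.755  0.655 -0.001] z [ 0.569  0.655 -0.497] q [-0.5   0.49 -0.35  0.38  1.01 -1.16] F [-0.2 -0.7  0.2] w 0.0214
toolx -0.01 n 15 y 0.0112 z(ahead of TCP) -0.0246  ywid 0.000
toolx 0.01 n 1686 y 0.0005 z(ahead of TCP) -0.0603  ywid 0.012
toolx 0.03 n 2114 y 0.0011 z(ahead of TCP) -0.0572  ywid 0.011
toolx 0.05 n 4567 y 0.0001 z(ahead of TCP) -0.0311  ywid 0.038
toolx 0.07 n 5180 y 0.0008 z(ahead of TCP) -0.0235  ywid 0.039
toolx 0.09 n 781 y -0.0057 z(ahead of TCP) -0.0130  ywid 0.040
```

```bash
python3 -m creep '0 0 0 0 0 0 0.35;0 0 0 0 0 0 0.2;0 0 0 0 0 0 0.2;0 0 0 -0.07 -0.08 0.06 0.2;0 0 0 -0.17 -0.2 0.15 0.1;0 0 0 -0.28 -0.33 0.25 0;0 0 0 -0.35 -0.4 0.4 0;0 0 0 -0.4 -0.45 0.6 0'; python3 two.py k6 scene wrist; cat > chkb.py <<'E'
from tgt import *
import sys
for n in sys.argv[1].split(','):
    d=cam(n);p,uv=pts(d);f=d['frame'][uv[:,1],uv[:,0]].astype(int)
    for k in map(int,sys.argv[2].split(',')):
        c=CR[k]
        m=(p[:,2]>.11)&(p[:,2]<.26)&(p[:,0]>c[0]-.03)&(p[:,0]<c[0]+.16)&(p[:,1]>c[1]-.03)&(p[:,1]<c[1]+.16)&(f.max(1)>50)
        m&=~((f[:,0]>1.8*f[:,1]))
        q=p[m];best=None;rng=np.random.default_rng(0)
        if len(q)<50: continue
        for _ in range(400):
            a,b=q[rng.integers(len(q),size=2)];v=b-a;L=np.linalg.norm(v)
            if L<.05: continue
            v/=L;r=np.linalg.norm(np.cross(q-a,v),axis=1);s=(r<.014).sum()
            if best is None or s>best[0]: best=(s,a,v)
        s,a,v=best;r=np.linalg.norm(np.cross(q-a,v),axis=1);qq=q[r<.022];a=qq.mean(0);v=np.linalg.svd(qq-a,full_matrices=False)[2][0];v*=np.sign(v[2])
        t=(qq-a)@v;top=a+v*np.percentile(t,99);low=top-v*.225
        print(n,k,s,'lean %.1f yaw %.0f'%(np.degrees(np.arccos(v[2])),np.degrees(np.arctan2(v[1],v[0]))),'top',top.round(3),'zmax %.3f'%np.percentile(qq[:,2],99.5),'butt est',low.round(3),'rel',(low[:2]-c).round(3))
E
python3 chkb.py scene,top 1,2,3
```

```text
clock: 66.95
ee_pos: [0.6332, -0.1656, 0.2506]
tcp_rot: [0.456, -0.359, 0.787, 0.208]
contact_force: [0.9, 0.3, -0.6]
width: 0.0428
scene 1 990 lean 51.0 yaw 68 top [0.701 0.213 0.195] zmax 0.196 butt est [0.636 0.05  0.054] rel [-0.014 -0.042]
scene 2 805 lean 49.0 yaw 51 top [0.745 0.082 0.196] zmax 0.196 butt est [ 0.639 -0.051  0.049] rel [-0.026 -0.035]
scene 3 606 lean 32.4 yaw 42 top [ 0.707 -0.081  0.196] zmax 0.202 butt est [ 0.617 -0.161  0.006] rel [-0.038 -0.022]
top 1 712 lean 51.2 yaw 68 top [0.705 0.211 0.197] zmax 0.197 butt est [0.64  0.048 0.056] rel [-0.01  -0.044]
top 2 659 lean 49.3 yaw 49 top [0.751 0.079 0.199] zmax 0.199 butt est [ 0.64  -0.051  0.052] rel [-0.026 -0.034]
top 3 246 lean 32.9 yaw 46 top [ 0.704 -0.084  0.204] zmax 0.207 butt est [ 0.619 -0.173  0.015] rel [-0.037 -0.033]
```

```bash
python3 - <<'E'
from fix import *
tcp(); grasp(2,.1,-1);grasp(2,.05,-1);grasp(2,0,-1)
E
```

```text
t 67.15 tcp [ 0.6342 -0.1655  0.2509] grasp [ 0.6233 -0.1779  0.2603] 
x [-0.324 -0.377 -0.868] y [-0.755  0.656 -0.003] z [ 0.57   0.654 -0.497] q [-0.7   0.4  -0.1   1.05  1.05 -1.55] F [ 0.5  0.4 -0.2] w 0.0428
turn -0.0402 0.0355 -0.0002  shift 0.3103 0.9189 -0.2381 ang rows 1.8
   ik [-0.25  0.29 -0.2   0.71  0.63 -0.99] 1e-30
turn -0.0402 0.0355 -0.0002  shift 0.4177 1.0424 -0.4271 ang rows 1.8
   ik [-0.2   0.34 -0.24  0.59  0.61 -0.93] 8e-29
turn -0.0402 0.0355 -0.0002  shift 0.5251 1.1659 -0.6161 ang rows 1.8
   ik [-0.16  0.39 -0.27  0.48  0.59 -0.88] 1e-28
```

```bash
python3 -m creep '-0.01 0.01 0 0 0.25 0.05 -0.2;-0.02 0.02 0 0.05 0.5 0.05 -0.45;-0.04 0.035 0 0.15 0.75 0 -0.45;-0.04 0.035 0 0.25 0.9 -0.1 -0.45;-0.04 0.035 0 0.31 0.92 -0.238 -0.45;-0.04 0.035 0 0.31 0.92 -0.238 -0.45' && python3 two.py b2pre && cat fix.py two.py wb.py
```

```text
clock: 67.9
ee_pos: [0.6946, 0.0204, 0.1995]
tcp_rot: [0.317, -0.389, 0.852, 0.147]
contact_force: [-0.3, 0.3, 0.5]
width: 0.0618
from pv import *
BP={1:((.7025,.212,.196),51.1,68.5),2:((.749,.079,.1975),49.1,49),3:((.736,-.0455,.1975),48,49)}
def geo(k,s=.168):
    T,l,y=BP[k];T=np.array(T);l=np.radians(l);yr=np.radians(y);u=np.array([np.cos(yr),np.sin(yr),0])
    v=np.sin(l)*u+np.cos(l)*np.array([0,0,1.]);z=np.cos(l)*u-np.sin(l)*np.array([0,0,1.])
    n=-z # toward upper side
    G=T-v*(.225-s)
    return G,v,z,u
def grasp(k,back=0,sg=1,s=.168,off=.043):
    G,v,z,u=geo(k,s);Rt=frame(z,sg*v);step(Rt,G+off*z-back*z);return Rt
def final(k,lean,bz,boff=-.027,sg=1,s=.168,off=.043,yaw=None):
    y=np.radians(BP[k][2] if yaw is None else yaw);u=np.array([np.cos(y),np.sin(y),0]);l=np.radians(lean)
    v=np.sin(l)*u+np.cos(l)*np.array([0,0,1.]);z=np.cos(l)*u-np.sin(l)*np.array([0,0,1.])
    B=np.array([*CR[k],0])+boff*u+np.array([0,0,bz]);Rt=frame(z,sg*v);step(Rt,B+s*v+off*z);return Rt
def put(k,flean,bz,boff,butt,yaw=None,sg=-1,dy=0):
    """frame lean (deg), butt target height/offset; bu
[... 430 characters left out ...]
.resize(cam(c)['frame'],(0,0),fx=.62,fy=.62) if len(cams)>1 else cam(c)['frame'] for c in cams]
cv2.imwrite('pics/%s.png'%n,np.hstack(ims)[:,:,::-1])
from h import *
import sys
d=cam('wrist');u0,u1,v0,v1=map(int,sys.argv[1:5])
m=np.zeros((480,640),bool);m[v0:v1,u0:u1]=1
p,uv=pts(d,m);M=Rq(d['state']['tcp_rot']);g=d['state']['ee_pos']
f=d['frame'][uv[:,1],uv[:,0]].astype(int)
t=(p-g)@M   # tool coords rel TCP
k=(f[:,0]-f[:,2]>25)&(t[:,2]<.12)
t=t[k];p=p[k]
for lo in np.arange(-.02,.1,.02):
    q=t[(t[:,0]>lo)&(t[:,0]<lo+.02)]
    if len(q)>5: print('toolx %.2f n %d y %.4f z(ahead of TCP) %.4f  ywid %.3f'%(lo+.01,len(q),np.median(q[:,1]),np.median(q[:,2]),np.ptp(np.percentile(q[:,1],[3,97]))))
```

View pics/b2pre.png

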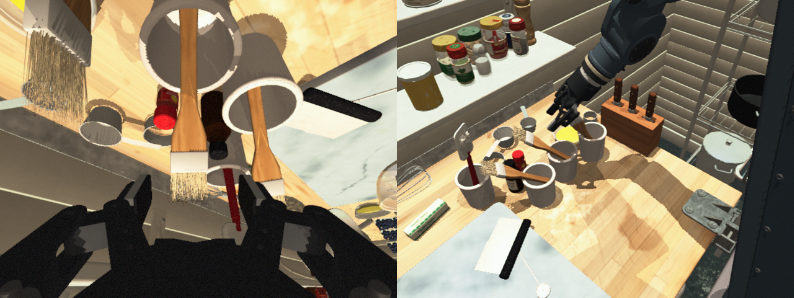

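```bash
python3 wb.py 150 500 0 480; python3 - <<'E'
from fix import *
for b in (.1,.05,0): grasp(2,b,-1)
E
```

```text
toolx -0.01 n 2190 y 0.0073 z(ahead of TCP) 0.0544  ywid 0.125
toolx 0.01 n 2628 y 0.0039 z(ahead of TCP) 0.0559  ywid 0.118
toolx 0.03 n 2821 y 0.0112 z(ahead of TCP) 0.0585  ywid 0.134
toolx 0.05 n 2253 y 0.0401 z(ahead of TCP) 0.0867  ywid 0.133
toolx 0.07 n 3362 y 0.0219 z(ahead of TCP) 0.0675  ywid 0.149
toolx 0.09 n 5258 y 0.0304 z(ahead of TCP) 0.0734  ywid 0.146
turn -0.0002 0.0005 -0.0002  shift 0.0009 0.0007 -0.0018 ang rows 0.0
   ik [-0.25  0.29 -0.2   0.71  0.63 -0.99] 3e-31
turn -0.0002 0.0005 -0.0002  shift 0.1083 0.1242 -0.1908 ang rows 0.0
   ik [-0.2   0.34 -0.24  0.59  0.61 -0.93] 7e-30
turn -0.0002 0.0005 -0.0002  shift 0.2156 0.2477 -0.3797 ang rows 0.0
   ik [-0.16  0.39 -0.27  0.48  0.59 -0.88] 6e-29
```

```bash
python3 wb.py 275 338 120 245;
```

```text
toolx 0.01 n 1489 y -0.0035 z(ahead of TCP) 0.0564  ywid 0.036
toolx 0.03 n 1480 y -0.0034 z(ahead of TCP) 0.0573  ywid 0.032
toolx 0.05 n 1005 y -0.0033 z(ahead of TCP) 0.0580  ywid 0.020
toolx 0.07 n 1340 y -0.0020 z(ahead of TCP) 0.0594  ywid 0.038
toolx 0.09 n 227 y -0.0001 z(ahead of TCP) 0.0712  ywid 0.038
```

```bash
python3 -m creep '0 0 0 0.013 -0.011 0 -0.45;0 0 0 0.07 0.05 -0.1 -0.45;0 0 0 0.12 0.113 -0.19 -0.45;0 0 0 0.175 0.175 -0.285 -0.45;0 0 0 0.229 0.237 -0.38 -0.45;0 0 0 0.229 0.237 -0.38 -0.45' && python3 two.py b2at
```

```text
clock: 68.85
ee_pos: [0.7417, 0.0654, 0.127]
tcp_rot: [0.319, -0.389, 0.852, 0.145]
contact_force: [-0.9, -0.2, -0.0]
width: 0.0617
```

View pics/b2at.png

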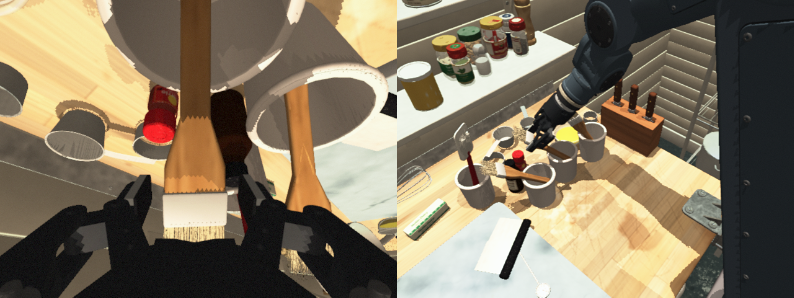

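```bash
python3 -m creep '0 0 0 0 0 0 -0.2;0 0 0 0 0 0 0;0 0 0 0 0 0 0.2;0 0 0 0 0 0 0.3;0 0 0 0 0 0 0.3' 60 && python3 two.py b2cl; python3 wb.py 260 350 0 300
```

```text
clock: 69.58
ee_pos: [0.7426, 0.0645, 0.1295]
tcp_rot: [0.321, -0.389, 0.852, 0.144]
contact_force: [-0.1, -1.6, 3.6]
width: 0.0402
toolx 0.01 n 2653 y -0.0031 z(ahead of TCP) -0.0410  ywid 0.047
toolx 0.03 n 4701 y -0.0031 z(ahead of TCP) -0.0406  ywid 0.046
toolx 0.05 n 3949 y -0.0011 z(ahead of TCP) -0.0401  ywid 0.047
toolx 0.07 n 4436 y -0.0010 z(ahead of TCP) -0.0394  ywid 0.048
toolx 0.09 n 3925 y 0.0017 z(ahead of TCP) -0.0395  ywid 0.031
```

View pics/b2cl.png

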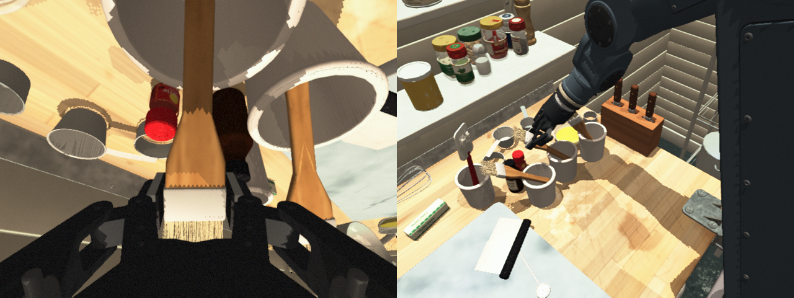

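```bash
python3 - <<'E'
from fix import *
b=(.167,.003,-.032)
for fl,bz,bo in ((49,.07,-.02),(40,.065,-.02),(30,.06,-.02),(30,.03,-.025),(30,.012,-.027)): print(fl,bz,bo);put(2,fl,bz,bo,b)
E
```

```text
49 0.07 -0.02
turn 0.0001 0.0007 -0.0000  shift 0.0433 0.0661 0.1302 ang rows 0.0
   ik [-0.14  0.38 -0.21  0.54  0.58 -0.86] 3e-27
40 0.065 -0.02
turn 0.0189 -0.0157 0.0000  shift -0.0065 0.0089 0.2149 ang rows 0.8
   ik [-0.21  0.35 -0.33  0.37  0.73 -0.86] 1e-31
30 0.06 -0.02
turn 0.0399 -0.0339 0.0001  shift -0.0742 -0.0690 0.2962 ang rows 1.8
   ik [-0.29  0.34 -0.46  0.15  0.91 -0.84] 4e-31
30 0.03 -0.025
turn 0.0399 -0.0339 0.0001  shift -0.0906 -0.0879 0.1462 ang rows 1.8
   ik [-0.3   0.38 -0.5   0.08  0.92 -0.85] 2e-30
30 0.012 -0.027
turn 0.0399 -0.0339 0.0001  shift -0.0972 -0.0954 0.0562 ang rows 1.8
   ik [-0.3   0.41 -0.52  0.04  0.92 -0.85] 1e-30
```

```bash
python3 - <<'E'
from fix import *
b=(.167,.003,-.032)
for fl,bz,bo,y in ((49,.07,-.02,55),(40,.065,-.02,62),(30,.06,-.02,66),(30,.03,-.025,66),(30,.012,-.027,66)):
    print(fl,bz,bo);R=put(2,fl,bz,bo,b,yaw=y)
    B=np.array([*CR[2],0])+bo*np.array([np.cos(np.radians(y)),np.sin(np.radians(y)),0])+[0,0,bz]
    T=B-R@np.array(b); print('tcp',T.round(3),'kn',(T+R@[0,-.06,-.1]).round(3),(T+R@[0,.06,-.1]).round(3))
E
```

```text
49 0.07 -0.02
turn 0.0000 0.0007 0.0166  shift -0.0082 0.1083 0.1302 ang rows 0.6
   ik [-0.14  0.4  -0.16  0.64  0.63 -0.98] 6e-24
tcp [0.741 0.086 0.155] kn [ 0.753 -0.002  0.231] [0.654 0.067 0.231]
40 0.065 -0.02
turn 0.0206 -0.0135 0.0360  shift -0.1089 0.0834 0.2149 ang rows 1.5
   ik [-0.23  0.42 -0.17  0.68  0.83 -1.18] 5e-24
tcp [0.721 0.081 0.172] kn [ 0.738 -0.015  0.237] [0.632 0.042 0.237]
30 0.06 -0.02
turn 0.0446 -0.0277 0.0469  shift -0.1856 0.0072 0.2962 ang rows 2.4
   ik [-0.32  0.48 -0.16  0.76  1.04 -1.37] 2e-29
tcp [0.706 0.066 0.189] kn [ 0.725 -0.038  0.239] [0.616 0.011 0.239]
30 0.03 -0.025
turn 0.0446 -0.0277 0.0469  shift -0.1957 -0.0157 0.1462 ang rows 2.4
   ik [-0.32  0.51 -0.19  0.71  1.04 -1.38] 4e-29
tcp [0.704 0.061 0.159] kn [ 0.723 -0.042  0.209] [0.613 0.007 0.209]
30 0.012 -0.027
turn 0.0446 -0.0277 0.0469  shift -0.1998 -0.0248 0.0562 ang rows 2.4
   ik [-0.33  0.53 -0.21  0.68  1.04 -1.39] 2e-29
tcp [0.703 0.06  0.141] kn [ 0.722 -0.044  0.191] [0.613 0.005 0.191]
```

```bash
python3 -m creep '0 0 0.005 0.02 0.06 0.09 0.4;0 0 0.0166 -0.008 0.108 0.13 0.4;0.01 -0.007 0.026 -0.06 0.1 0.175 0.4;0.02 -0.0135 0.036 -0.109 0.083 0.215 0.4;0.033 -0.02 0.042 -0.15 0.045 0.256 0.4;0.0446 -0.0277 0.047 -0.186 0.007 0.296 0.4;0.0446 -0.0277 0.047 -0.186 0.007 0.296 0.4' && python3 two.py b2up; python3 wb.py 260 350 0 300
```

```text
clock: 70.6
ee_pos: [0.7048, 0.0648, 0.1864]
tcp_rot: [0.418, -0.471, 0.727, 0.273]
contact_force: [0.4, 0.7, -0.3]
width: 0.0404
toolx 0.01 n 2468 y -0.0016 z(ahead of TCP) -0.0407  ywid 0.031
toolx 0.03 n 3947 y -0.0004 z(ahead of TCP) -0.0402  ywid 0.028
toolx 0.05 n 3102 y 0.0015 z(ahead of TCP) -0.0395  ywid 0.022
toolx 0.07 n 3232 y 0.0014 z(ahead of TCP) -0.0387  ywid 0.033
toolx 0.09 n 3667 y 0.0024 z(ahead of TCP) -0.0381  ywid 0.035
```

View pics/b2up.png

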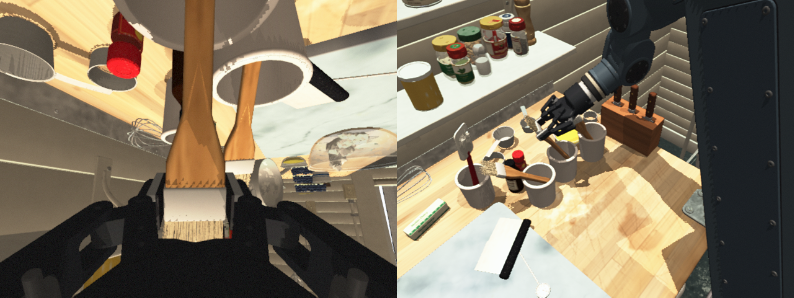

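```bash
python3 - <<'E'
from fix import *
b=(.167,.004,-.030)
for fl,bz,bo,y in ((30,.03,-.025,66),(30,.014,-.027,66),(30,.010,-.027,66)):
    R=put(2,fl,bz,bo,b,yaw=y)
E
```

```text
turn 0.0002 -0.0002 -0.0001  shift -0.0091 -0.0344 -0.1430 ang rows 0.0
   ik [-0.33  0.51 -0.18  0.72  1.04 -1.39] 4e-29
turn 0.0002 -0.0002 -0.0001  shift -0.0132 -0.0435 -0.2230 ang rows 0.0
   ik [-0.33  0.53 -0.2   0.69  1.04 -1.4 ] 2e-29
turn 0.0002 -0.0002 -0.0001  shift -0.0132 -0.0435 -0.2430 ang rows 0.0
   ik [-0.33  0.53 -0.21  0.68  1.04 -1.4 ] 2e-29
```

```bash
python3 -m creep '0 0 0 -0.003 -0.012 -0.05 0.4;0 0 0 -0.006 -0.024 -0.1 0.4;0 0 0 -0.009 -0.034 -0.143 0.4;0 0 0 -0.011 -0.04 -0.185 0.4;0 0 0 -0.013 -0.0435 -0.21 0.4;0 0 0 -0.013 -0.0435 -0.21 0.4'
```

```text
clock: 71.5
ee_pos: [0.7046, 0.058, 0.1485]
tcp_rot: [0.421, -0.473, 0.725, 0.271]
contact_force: [2.4, 3.0, 9.3]
width: 0.0402
```

```bash
python3 -m creep '0 0 0 0.008 0.02 0.005 0.4;0 0 0 0.008 0.02 0.005 0.4;0 0 0 0.008 0.02 -0.02 0.4;0 0 0 0.008 0.02 -0.04 0.4;0 0 0 0.008 0.02 -0.04 0.4'; python3 two.py b2dn;python3 wb.py 260 350 0 300
```

```text
clock: 72.12
ee_pos: [0.7083, 0.0625, 0.144]
tcp_rot: [0.424, -0.475, 0.722, 0.27]
contact_force: [2.9, 4.9, 14.6]
width: 0.0403
toolx 0.01 n 2465 y -0.0016 z(ahead of TCP) -0.0407  ywid 0.031
toolx 0.03 n 4050 y -0.0007 z(ahead of TCP) -0.0402  ywid 0.030
toolx 0.05 n 3170 y 0.0018 z(ahead of TCP) -0.0395  ywid 0.022
toolx 0.07 n 4776 y -0.0014 z(ahead of TCP) -0.0380  ywid 0.033
toolx 0.09 n 4811 y -0.0006 z(ahead of TCP) -0.0376  ywid 0.034
```

View pics/b2dn.png

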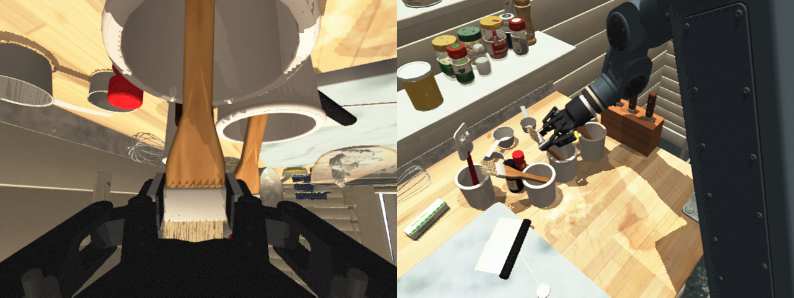

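```bash
cat > bb.py <<'E'
from fix import *
from h import *
import sys
k=int(sys.argv[1]);b=np.array(list(map(float,sys.argv[2:5])))
s=env.observe();R=Rq(s['tcp_rot']);B=s['ee_pos']+R@b;y=np.degrees(np.arctan2(R[1,2],R[0,2]))
u=np.array([np.cos(np.radians(y)),np.sin(np.radians(y))]);d=B[:2]-CR[k]
print('butt',B.round(4),'along u %.4f across %.4f'%(d@u,d@[-u[1],u[0]]),'yaw',y,'framelean',np.degrees(np.arccos(-R[2,0])),'real dir',(R@(np.array([0,0,-.034])-b)).round(3))
E
python3 bb.py 2 .167 .004 -.030
```

```text
butt [ 0.6623 -0.036   0.0138] along u -0.0196 across -0.0050 yaw 65.84527477013718 framelean 29.65096152088002 real dir [0.034 0.072 0.147]
```

```bash
python3 -m creep '0 0 0 0.004 0.008 0.004 0.4;0 0 0 0.004 0.008 0.004 0.4;0 0 0 0.004 0.008 -0.012 0.4;0 0 0 0.004 0.008 -0.025 0.4;0 0 0 0.004 0.008 -0.025 0.4';python3 bb.py 2 .167 .004 -.030
```

```text
clock: 72.9
ee_pos: [0.7104, 0.0645, 0.1415]
tcp_rot: [0.426, -0.476, 0.72, 0.269]
contact_force: [1.9, 3.6, 11.8]
width: 0.0404
butt [ 0.6654 -0.0339  0.0108] along u -0.0164 across -0.0071 yaw 65.7691051202502 framelean 29.458643832520806 real dir [0.033 0.071 0.147]
```

```bash
python3 -m creep '0 0 0 0 0 0.002 0.2;0 0 0 0 0 0.002 0.05;0 0 0 0 0 0.002 0;0 0 0 0 0 0.002 -0.05;0 0 0 0 0 0.002 -0.2;0 0 0 0 0 0.002 -0.35;0 0 0 0 0 0.002 -0.45'; python3 two.py b2rel; cat chkb.py; python3 chkb.py scene,top 1,2,3
```

```text
clock: 73.78
ee_pos: [0.7104, 0.0645, 0.1418]
tcp_rot: [0.426, -0.476, 0.72, 0.269]
contact_force: [0.9, 1.6, 1.2]
width: 0.0618
from tgt import *
import sys
for n in sys.argv[1].split(','):
    d=cam(n);p,uv=pts(d);f=d['frame'][uv[:,1],uv[:,0]].astype(int)
    for k in map(int,sys.argv[2].split(',')):
        c=CR[k]
        m=(p[:,2]>.11)&(p[:,2]<.26)&(p[:,0]>c[0]-.03)&(p[:,0]<c[0]+.16)&(p[:,1]>c[1]-.03)&(p[:,1]<c[1]+.16)&(f.max(1)>50)
        m&=~((f[:,0]>1.8*f[:,1]))
        q=p[m];best=None;rng=np.random.default_rng(0)
        if len(q)<50: continue
        for _ in range(400):
            a,b=q[rng.integers(len(q),size=2)];v=b-a;L=np.linalg.norm(v)
            if L<.05: continue
            v/=L;r=np.linalg.norm(np.cross(q-a,v),axis=1);s=(r<.014).sum()
            if best is None or s>best[0]: best=(s,a,v)
        s,a,v=best;r=np.linalg.norm(np.cross(q-a,v),axis=1);qq=q[r<.022];a=qq.mean(0);v=np.linalg.svd(qq-a,full_matrices=False)[2][0];v*=np.sign(v[2])
        t=(qq-a)@v;top=a+v*np.percentile(t,99);low=top-v*.225
        print(n,k,s,'lean %.1f yaw %.0f'%(np.degrees(np.arccos(v[2])),np.degrees(np.arctan2(v[1],v[0]))),'top',top.round(3),'zmax %.3f'%np.percentile(qq[:,2],99.5),'butt est',low.round(3),'rel',(low[:2]-c).round(3))
scene 1 975 lean 46.0 yaw 46 top [0.756 0.232 0.25 ] zmax 0.259 butt est [0.644 0.116 0.094] rel [-0.006  0.023]
scene 2 481 lean 58.7 yaw -97 top [ 0.646 -0.051  0.232] zmax 0.249 butt est [0.671 0.14  0.116] rel [0.006 0.156]
scene 3 394 lean 50.1 yaw -145 top [ 0.634 -0.058  0.265] zmax 0.260 butt est [0.776 0.04  0.121] rel [0.12 0.18]
top 1 705 lean 51.0 yaw 64 top [0.71  0.209 0.197] zmax 0.198 butt est [0.633 0.052 0.056] rel [-0.017 -0.04 ]
top 2 419 lean 37.1 yaw 70 top [0.705 0.062 0.195] zmax 0.196 butt est [ 0.658 -0.065  0.016] rel [-0.008 -0.049]
top 3 205 lean 87.1 yaw -102 top [ 0.701 -0.12   0.184] zmax 0.201 butt est [0.746 0.101 0.173] rel [0.09 0.24]
```

View pics/b2rel.png

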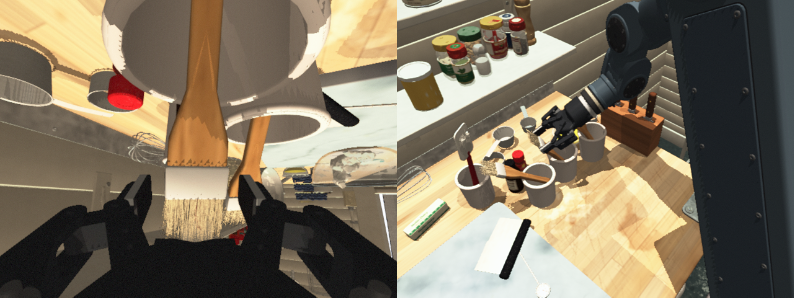

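```bash
python3 -m creep '0 0 0 -0.05 -0.1 0.07 -0.45;0 0 0 -0.1 -0.22 0.16 -0.45;0 0 0 -0.15 -0.34 0.35 -0.45;0 0 0 -0.2 -0.45 0.55 -0.45;0 0 0 -0.25 -0.55 0.75 -0.45;0 0 0 -0.3 -0.6 0.9 -0.45'; python3 two.py b2ret scene top;  python3 chkb.py scene,top 1,2,3
```

```text
clock: 74.72
ee_pos: [0.65, -0.0568, 0.3231]
tcp_rot: [0.426, -0.476, 0.721, 0.269]
contact_force: [1.7, -0.2, -1.0]
width: 0.0617
scene 1 995 lean 50.9 yaw 68 top [0.702 0.212 0.195] zmax 0.196 butt est [0.636 0.051 0.053] rel [-0.014 -0.042]
scene 2 472 lean 34.8 yaw 58 top [0.702 0.062 0.193] zmax 0.194 butt est [ 0.635 -0.048  0.008] rel [-0.031 -0.032]
scene 3 657 lean 34.2 yaw 24 top [ 0.732 -0.109  0.195] zmax 0.199 butt est [ 0.616 -0.161  0.009] rel [-0.039 -0.022]
top 1 711 lean 50.9 yaw 63 top [0.711 0.209 0.199] zmax 0.201 butt est [0.631 0.054 0.056] rel [-0.019 -0.038]
top 2 440 lean 36.0 yaw 67 top [0.704 0.062 0.195] zmax 0.196 butt est [ 0.652 -0.059  0.013] rel [-0.014 -0.043]
top 3 272 lean 35.3 yaw 29 top [ 0.731 -0.106  0.197] zmax 0.200 butt est [ 0.618 -0.169  0.014] rel [-0.038 -0.03 ]
```

View pics/b2ret.png

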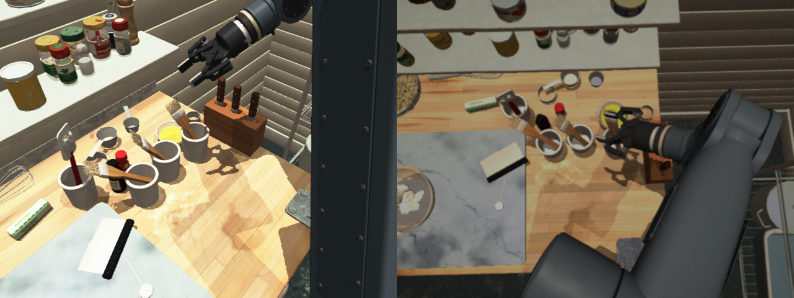

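```bash
python3 - <<'E'
from fix import *
for b in (.1,.05,0):
    R=grasp(1,b,-1); G,v,z,u=geo(1); T=G+.043*z-b*z; print('tcp',T.round(3),'kn',(T+R@[0,-.06,-.1]).round(3),(T+R@[0,.06,-.1]).round(3),'G',G.round(3))
E
```

```text
turn -0.0544 0.0256 0.0055  shift 0.1139 0.9671 -0.5845 ang rows 2.0
   ik [-0.09  0.35 -0.07  0.93  0.65 -1.21] 5e-25
tcp [0.673 0.137 0.205] kn [0.706 0.057 0.282] [0.594 0.101 0.282] G [0.686 0.171 0.16 ]
turn -0.0544 0.0256 0.0055  shift 0.1714 1.1131 -0.7791 ang rows 2.0
   ik [-0.04  0.39 -0.12  0.81  0.64 -1.15] 5e-25
tcp [0.685 0.167 0.166] kn [0.717 0.086 0.243] [0.606 0.13  0.243] G [0.686 0.171 0.16 ]
turn -0.0544 0.0256 0.0055  shift 0.2290 1.2592 -0.9737 ang rows 2.0
   ik [ 0.01  0.43 -0.16  0.69  0.62 -1.09] 2e-29
tcp [0.696 0.196 0.127] kn [0.729 0.115 0.205] [0.617 0.159 0.205] G [0.686 0.171 0.16 ]
```

```bash
python3 -m creep '-0.01 0.005 0.001 0.02 0.25 0 -0.45;-0.02 0.01 0.002 0.04 0.5 -0.05 -0.45;-0.04 0.02 0.004 0.07 0.75 -0.2 -0.45;-0.054 0.0256 0.0055 0.1 0.93 -0.4 -0.45;-0.0544 0.0256 0.0055 0.114 0.967 -0.5845 -0.45;-0.0544 0.0256 0.0055 0.114 0.967 -0.5845 -0.45;-0.0544 0.0256 0.0055 0.114 0.967 -0.5845 -0.45' && python3 two.py b1pre
```

```text
clock: 75.8
ee_pos: [0.6732, 0.1371, 0.2049]
tcp_rot: [0.275, -0.53, 0.78, 0.188]
contact_force: [1.0, 0.0, 0.4]
width: 0.0618
```

View pics/b1pre.png

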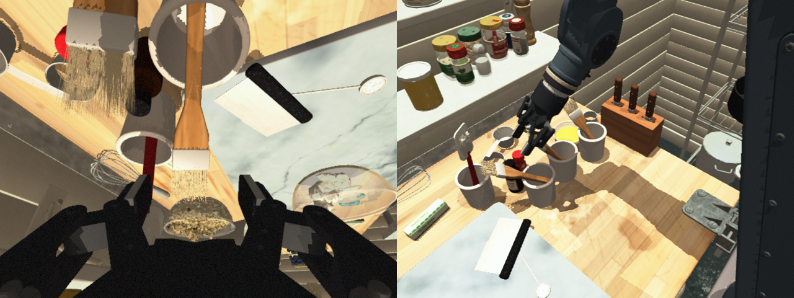

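```bash
python3 wb.py 280 345 120 245; python3 - <<'E'
from h import *
for n in('scene','top','wrist'):
    d=cam(n);p,uv=pts(d);f=d['frame'][uv[:,1],uv[:,0]].astype(int)
    m=(f[:,0]>60)&(f[:,0]>2.2*f[:,1])&(f[:,0]>2.2*f[:,2])&(p[:,0]>.6)&(p[:,0]<.84)&(p[:,1]>.14)&(p[:,1]<.36)&(p[:,2]>.09)&(p[:,2]<.3)
    q=p[m];print(n,len(q))
    for z in np.arange(.09,.3,.03):
        s=q[(q[:,2]>z)&(q[:,2]<z+.03)]
        if len(s)>5: print(round(z+.015,3),np.median(s,0).round(3))
E
```

```text
toolx 0.01 n 1519 y -0.0022 z(ahead of TCP) 0.0573  ywid 0.036
toolx 0.03 n 1488 y -0.0027 z(ahead of TCP) 0.0584  ywid 0.032
toolx 0.05 n 974 y -0.0014 z(ahead of TCP) 0.0592  ywid 0.020
toolx 0.07 n 1336 y -0.0001 z(ahead of TCP) 0.0608  ywid 0.038
toolx 0.09 n 199 y 0.0024 z(ahead of TCP) 0.0624  ywid 0.040
scene 222
0.105 [0.771 0.219 0.105]
0.135 [0.769 0.217 0.133]
0.165 [0.766 0.214 0.166]
0.195 [0.764 0.21  0.185]
top 0
wrist 1066
0.105 [0.773 0.209 0.105]
0.135 [0.771 0.207 0.136]
0.165 [0.766 0.213 0.157]
0.195 [0.763 0.21  0.203]
```

```bash
python3 -m creep '0 0 0 0.01 -0.004 0 -0.45;0 0 0 0.04 0.07 -0.1 -0.45;0 0 0 0.068 0.142 -0.195 -0.45;0 0 0 0.096 0.215 -0.29 -0.45;0 0 0 0.125 0.288 -0.389 -0.45;0 0 0 0.125 0.288 -0.389 -0.45' && python3 two.py b1at
```

```text
clock: 76.85
ee_pos: [0.6977, 0.1948, 0.1261]
tcp_rot: [0.275, -0.53, 0.78, 0.188]
contact_force: [-0.3, -0.2, 0.6]
width: 0.0625
```

View pics/b1at.png

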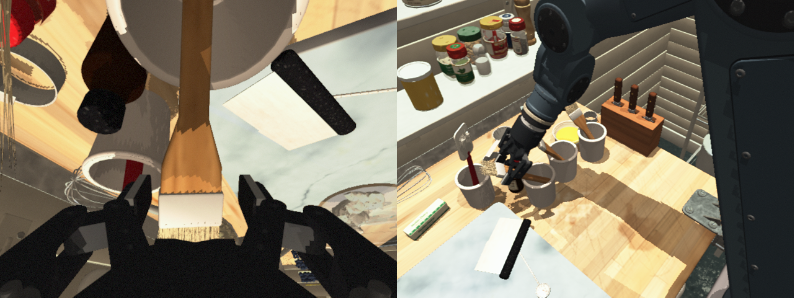

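```bash
python3 -m creep '0 0 0 0 0 0 -0.2;0 0 0 0 0 0 0;0 0 0 0 0 0 0.2;0 0 0 0 0 0 0.3;0 0 0 0 0 0 0.3' 60 && python3 two.py b1cl; python3 wb.py 260 350 0 300; python3 - <<'E'
from fix import *
b=(.167,.003,-.030)
for fl,bz,bo,y in ((49,.07,-.02,66),(40,.065,-.02,62),(30,.06,-.02,58),(30,.03,-.022,58),(30,.011,-.02,58)):
    print(fl,bz,bo);R=put(1,fl,bz,bo,b,yaw=y)
    B=np.array([*CR[1],0])+bo*np.array([np.cos(np.radians(y)),np.sin(np.radians(y)),0])+[0,0,bz]
    T=B-R@np.array(b); print('tcp',T.round(3),'kn',(T+R@[0,-.06,-.1]).round(3),(T+R@[0,.06,-.1]).round(3))
E
```

```text
clock: 77.58
ee_pos: [0.6992, 0.194, 0.1288]
tcp_rot: [0.276, -0.53, 0.779, 0.187]
contact_force: [2.2, -0.8, 3.5]
width: 0.0406
toolx -0.01 n 104 y -0.0321 z(ahead of TCP) 0.0403  ywid 0.004
toolx 0.01 n 2498 y -0.0013 z(ahead of TCP) -0.0408  ywid 0.031
toolx 0.03 n 3946 y -0.0008 z(ahead of TCP) -0.0402  ywid 0.029
toolx 0.05 n 3124 y 0.0014 z(ahead of TCP) -0.0395  ywid 0.029
toolx 0.07 n 4457 y -0.0010 z(ahead of TCP) -0.0382  ywid 0.051
toolx 0.09 n 3605 y 0.0028 z(ahead of TCP) -0.0383  ywid 0.029
49 0.07 -0.02
turn 0.0054 -0.0018 -0.0068  shift 0.0237 0.0596 0.1412 ang rows 0.3
   ik [ 0.02  0.39 -0.17  0.66  0.64 -1.02] 5e-28
tcp [0.704 0.206 0.157] kn [0.732 0.122 0.232] [0.622 0.17  0.232]
40 0.065 -0.02
turn 0.0280 -0.0125 -0.0178  shift 0.0266 -0.0286 0.2248 ang rows 1.2
   ik [-0.06  0.35 -0.31  0.45  0.77 -0.95] 2e-31
tcp [0.704 0.188 0.174] kn [0.721 0.092 0.238] [0.616 0.149 0.238]
30 0.06 -0.02
turn 0.0524 -0.0260 -0.0286  shift 0.0042 -0.1371 0.3047 ang rows 2.2
   ik [-0.13  0.33 -0.49  0.14  0.91 -0.84] 2e-31
tcp [0.7   0.167 0.19 ] kn [0.705 0.061 0.24 ] [0.603 0.125 0.24 ]
30 0.03 -0.022
turn 0.0524 -0.0260 -0.0286  shift -0.0011 -0.1456 0.1547 ang rows 2.2
   ik [-0.14  0.37 -0.53  0.06  0.91 -0.84] 2e-29
tcp [0.699 0.165 0.16 ] kn [0.704 0.06  0.21 ] [0.602 0.123 0.21 ]
30 0.011 -0.02
turn 0.0524 -0.0260 -0.0286  shift 0.0042 -0.1371 0.0597 ang rows 2.2
   ik [-0.13  0.4  -0.55  0.01  0.91 -0.84] 9e-32
tcp [0.7   0.167 0.141] kn [0.705 0.061 0.191] [0.603 0.125 0.191]
```

View pics/b1cl.png

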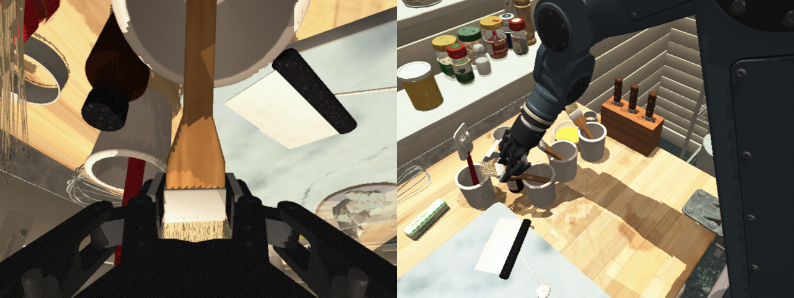

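```bash
cat > fx2.py <<'E'
from fix import *
def fr(yaw,pitch):
    y=np.radians(yaw);u=np.array([np.cos(y),np.sin(y),0]);p=np.radians(pitch);e=np.array([0,0,1.])
    z=np.cos(p)*u-np.sin(p)*e; v=np.sin(p)*u+np.cos(p)*e
    return frame(z,-v),u
def pit(pitch,yaw,G,off=.043):
    R,u=fr(yaw,pitch);step(R,np.array(G)+off*R[:,2]);return R
E
python3 - <<'E'
from fx2 import *
from h import *
s=env.observe();R=Rq(s['tcp_rot']);G=s['ee_pos']-.043*R[:,2];print(G.round(4))
for p in (51.1,60,70,80): print(p);pit(p,68.5,G)
# final poses with p-lean offset
off=30
E
```

```text
[0.6891 0.1689 0.1621]
51.1
turn -0.0000 0.0004 0.0002  shift -0.0006 0.0000 -0.0001 ang rows 0.0
   ik [ 0.    0.43 -0.15  0.7   0.62 -1.1 ] 5e-31
60
turn -0.0230 0.0095 0.0002  shift -0.0107 -0.0256 -0.0190 ang rows 0.8
   ik [ 0.06  0.44 -0.06  0.83  0.47 -1.08] 1e-31
70
turn -0.0489 0.0197 0.0001  shift -0.0231 -0.0572 -0.0349 ang rows 1.8
   ik [ 0.12  0.48  0.06  0.98  0.31 -1.05] 2e-30
80
turn -0.0747 0.0299 0.0001  shift -0.0364 -0.0908 -0.0446 ang rows 2.7
   ik [ 0.18  0.53  0.18  1.14  0.15 -1.01] 1e-28
```

```bash
python3 -m creep '0 0 0 0 0 0 0;0 0 0 0 0 0 -0.25;-0.012 0.005 0 -0.005 -0.013 -0.01 -0.35;-0.023 0.0095 0 -0.0107 -0.0256 -0.019 -0.35;-0.036 0.0145 0 -0.017 -0.041 -0.027 -0.35;-0.049 0.0197 0 -0.023 -0.057 -0.035 -0.35;-0.062 0.025 0 -0.03 -0.074 -0.04 -0.35;-0.0747 0.03 0 -0.0364 -0.091 -0.0446 -0.35' && python3 two.py b1rot
```

```text
clock: 78.72
ee_pos: [0.6914, 0.1756, 0.1194]
tcp_rot: [0.07, -0.56, 0.824, 0.048]
contact_force: [-0.0, 0.3, -0.1]
width: 0.0578
```

View pics/b1rot.png

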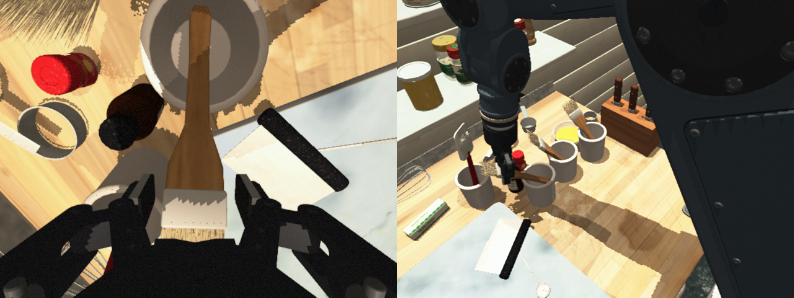

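```bash
python3 -m creep '0 0 0 0 0 0 -0.2;0 0 0 0 0 0 0;0 0 0 0 0 0 0.2;0 0 0 0 0 0 0.3;0 0 0 0 0 0 0.3' 70 && python3 two.py b1cl2; cat bt.py; python3 - <<'E'
from h import *
d=cam('wrist');m=np.zeros((480,640),bool);m[0:310,260:350]=1
p,uv=pts(d,m);R=Rq(d['state']['tcp_rot']);t=(p-d['state']['ee_pos'])@R
f=d['frame'][uv[:,1],uv[:,0]].astype(int);k=(f[:,0]-f[:,2]>25)&(t[:,2]<.1);t=t[k];uv=uv[k]
for v in range(10,310,30):
    q=t[abs(uv[:,1]-v)<8]
    if len(q)>5:print(v,np.median(q,0).round(4),np.ptp(np.percentile(q[:,1],[3,97])).round(3))
E
```

```text
clock: 79.45
ee_pos: [0.6918, 0.1769, 0.1192]
tcp_rot: [0.071, -0.561, 0.823, 0.049]
contact_force: [-1.0, -0.3, -0.8]
width: 0.0402
from h import *
import sys
# line fit of held brush handle in wrist image
d=cam('wrist');p,uv=pts(d);M=Rq(d['state']['tcp_rot']);g=d['state']['ee_pos'];t=(p-g)@M
f=d['frame'][uv[:,1],uv[:,0]].astype(int)
k=(f[:,0]-f[:,2]>25)&(abs(t[:,1])<.02)&(t[:,0]>.013)&(t[:,0]<.13)&(t[:,2]>-.075)&(t[:,2]<.0)
q=t[k];A=np.stack([q[:,0],np.ones(len(q))],1)
s=np.linalg.lstsq(A,q[:,1:],rcond=None)[0]
tip=np.percentile(q[:,0],99.5); T=np.array([tip,*(s[0]*tip+s[1])]);T[2]+=.006
print('n',len(q),'slope y,z per x',np.round(s[0],3),'at x=0',np.round(s[1],4),'butt tool',np.round(T,4),'world',np.round(M@T+g,4))
G=np.array([0,s[1][0],s[1][1]+.006]);print('axis at x0 world',np.round(M@G+g,4))
10 [0.1336 0.0044 0.0371] 0.033
40 [0.1209 0.0033 0.0299] 0.04
70 [ 0.1133 -0.0007  0.0924] 0.05
100 [ 0.0937 -0.0012  0.0711] 0.052
130 [0.0737 0.0016 0.0019] 0.046
160 [ 0.0596 -0.002  -0.0051] 0.037
190 [ 0.0473  0.002  -0.0146] 0.016
220 [ 0.0352  0.0016 -0.022 ] 0.023
250 [ 0.0241 -0.0001 -0.0289] 0.029
280 [ 0.0134 -0.0013 -0.0355] 0.031
```

View pics/b1cl2.png

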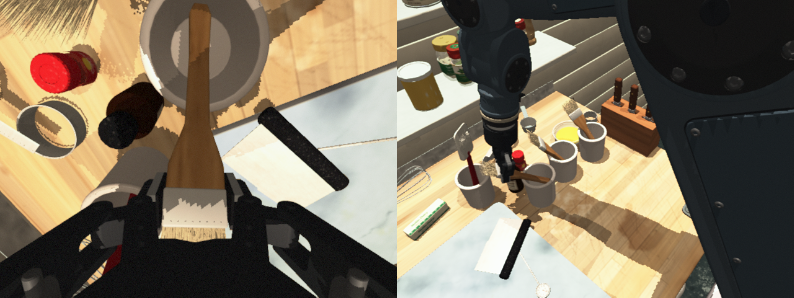

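```bash
python3 bb.py 1 .137 .003 .045; python3 - <<'E'
from fix import *
b=(.137,.003,.045)
for fl,bz,bo,y in ((80,.07,-.02,68),(70,.065,-.02,72),(61,.06,-.02,75),(61,.03,-.02,75),(61,.011,-.02,75)):
    print(fl,bz,bo);R=put(1,fl,bz,bo,b,yaw=y)
    B=np.array([*CR[1],0])+bo*np.array([np.cos(np.radians(y)),np.sin(np.radians(y)),0])+[0,0,bz]
    T=B-R@np.array(b); print('tcp',T.round(3),'kn',(T+R@[0,-.06,-.1]).round(3),(T+R@[0,.06,-.1]).round(3),'low body',(T+R@[.04,-.04,-.1]).round(3),(T+R@[.04,-.04,-.2]).round(3))
E
```

```text
butt [0.6425 0.0597 0.0513] along u -0.0331 across -0.0047 yaw 68.93488816711123 framelean 80.10426044281299 real dir [0.047 0.112 0.101]
80 0.07 -0.02
turn 0.0002 -0.0003 -0.0016  shift 0.0052 0.0673 0.0946 ang rows 0.1
   ik [ 0.2   0.52  0.23  1.18  0.15 -0.98] 3e-27
tcp [0.693 0.19  0.138] kn [0.742 0.152 0.237] [0.631 0.197 0.237] low body [0.709 0.123 0.23 ] [0.702 0.107 0.328]
70 0.065 -0.02
turn 0.0264 -0.0096 0.0095  shift -0.0509 0.0156 0.1748 ang rows 1.0
   ik [ 0.11  0.45  0.1   1.08  0.32 -1.12] 4e-30
tcp [0.682 0.18  0.154] kn [0.728 0.129 0.248] [0.614 0.166 0.248] low body [0.698 0.1   0.234] [0.687 0.067 0.328]
61 0.06 -0.02
turn 0.0504 -0.0168 0.0177  shift -0.0939 -0.0508 0.2330 ang rows 1.9
   ik [ 0.02  0.42  0.03  1.03  0.48 -1.25] 3e-30
tcp [0.673 0.167 0.166] kn [0.718 0.105 0.253] [0.603 0.136 0.253] low body [0.69  0.076 0.234] [0.678 0.029 0.321]
61 0.03 -0.02
turn 0.0504 -0.0168 0.0177  shift -0.0939 -0.0508 0.0830 ang rows 1.9
   ik [ 0.02  0.44 -0.02  0.96  0.48 -1.25] 1e-30
tcp [0.673 0.167 0.136] kn [0.718 0.105 0.223] [0.603 0.136 0.223] low body [0.69  0.076 0.204] [0.678 0.029 0.291]
61 0.011 -0.02
turn 0.0504 -0.0168 0.0177  shift -0.0939 -0.0508 -0.0120 ang rows 1.9
   ik [ 0.02  0.45 -0.05  0.92  0.48 -1.25] 3e-29
tcp [0.673 0.167 0.117] kn [0.718 0.105 0.204] [0.603 0.136 0.204] low body [0.69  0.076 0.185] [0.678 0.029 0.272]
```

```bash
python3 - <<'E'
from fix import *
from h import *
print(cam('wrist')['hand_eye'].round(3))
b=(.137,.003,.045)
for fl,bz,bo,y in ((80,.07,-.02,68),(75,.068,-.02,80),(70,.065,-.02,90),(65,.06,-.02,97),(61,.06,-.02,100),(61,.03,-.02,100),(61,.011,-.018,100)):
    print(fl,bz,bo);R=put(1,fl,bz,bo,b,yaw=y)
    B=np.array([*CR[1],0])+bo*np.array([np.cos(np.radians(y)),np.sin(np.radians(y)),0])+[0,0,bz]
    T=B-R@np.array(b); print('tcp',T.round(3),'kn',(T+R@[0,-.06,-.1]).round(3),'low body',(T+R@[.04,-.04,-.1]).round(3),(T+R@[.04,-.04,-.2]).round(3),'cam',(T+R@[.08,-.02,-.1]).round(3))
E
```

```text
[[-0.001  0.966  0.259  0.065]
 [ 1.     0.001  0.002  0.001]
 [ 0.002  0.259 -0.966 -0.163]
 [ 0.     0.     0.     1.   ]]
80 0.07 -0.02
turn 0.0002 -0.0003 -0.0016  shift 0.0048 0.0672 0.0946 ang rows 0.1
   ik [ 0.2   0.52  0.23  1.18  0.15 -0.98] 3e-27
tcp [0.693 0.19  0.138] kn [0.742 0.152 0.237] low body [0.709 0.123 0.23 ] [0.702 0.107 0.328] cam [0.675 0.094 0.223]
75 0.068 -0.02
turn 0.0136 -0.0040 0.0317  shift -0.1075 0.0694 0.1387 ang rows 1.2
   ik [ 0.16  0.49  0.17  1.17  0.25 -1.22] 5e-30
tcp [0.67  0.191 0.147] kn [0.725 0.155 0.244] low body [0.699 0.12  0.233] [0.694 0.095 0.33 ] cam [0.672 0.086 0.223]
70 0.065 -0.02
turn 0.0277 -0.0054 0.0594  shift -0.1947 0.0430 0.1748 ang rows 2.2
   ik [ 0.11  0.49  0.17  1.21  0.35 -1.45] 2e-30
tcp [0.653 0.186 0.154] kn [0.713 0.151 0.248] low body [0.693 0.114 0.234] [0.693 0.08  0.328] cam [0.673 0.076 0.221]
65 0.06 -0.02
turn 0.0420 -0.0055 0.0785  shift -0.2467 0.0006 0.1975 ang rows 3.0
   ik [ 0.06  0.51  0.2   1.28  0.44 -1.64] 4e-30
tcp [0.643 0.177 0.159] kn [0.707 0.143 0.249] low body [0.692 0.104 0.232] [0.697 0.062 0.323] cam [0.676 0.066 0.216]
61 0.06 -0.02
turn 0.0535 -0.0055 0.0865  shift -0.2626 -0.0370 0.2329 ang rows 3.4
   ik [ 0.02  0.54  0.23  1.35  0.5  -1.75] 2e-29
tcp [0.639 0.17  0.166] kn [0.707 0.132 0.253] low body [0.693 0.094 0.234] [0.702 0.047 0.321] cam [0.68  0.056 0.214]
61 0.03 -0.02
turn 0.0535 -0.0055 0.0865  shift -0.2626 -0.0370 0.0829 ang rows 3.4
   ik [ 0.02  0.55  0.18  1.28  0.5  -1.75] 1e-29
tcp [0.639 0.17  0.136] kn [0.707 0.132 0.223] low body [0.693 0.094 0.204] [0.702 0.047 0.291] cam [0.68  0.056 0.184]
61 0.011 -0.018
turn 0.0535 -0.0055 0.0865  shift -0.2644 -0.0272 -0.0121 ang rows 3.4
   ik [ 0.02  0.56  0.15  1.24  0.5  -1.74] 2e-29
tcp [0.639 0.172 0.117] kn [0.707 0.134 0.204] low body [0.693 0.096 0.185] [0.701 0.049 0.272] cam [0.679 0.058 0.165]
```

```bash
python3 -m creep '0 0 -0.001 0 0.04 0.06 0.45;0 0 -0.0016 0.005 0.067 0.095 0.45;0.007 -0.002 0.015 -0.05 0.068 0.117 0.45;0.0136 -0.004 0.0317 -0.1075 0.069 0.139 0.45;0.021 -0.005 0.046 -0.15 0.056 0.157 0.45;0.0277 -0.0054 0.0594 -0.195 0.043 0.175 0.45;0.035 -0.0055 0.069 -0.22 0.022 0.186 0.45;0.042 -0.0055 0.0785 -0.2467 0 0.198 0.45' && python3 two.py b1up
```

```text
clock: 80.65
ee_pos: [0.6428, 0.1774, 0.1598]
tcp_rot: [-0.144, 0.732, -0.646, -0.162]
contact_force: [-1.2, 0.3, -0.0]
width: 0.04
```

View pics/b1up.png

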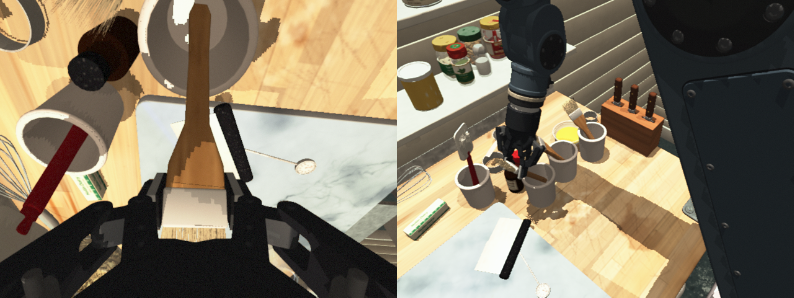

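```bash
python3 - <<'E'
from fix import *
b=(.137,.003,.045)
for fl,bz,bo,y in ((61,.05,-.02,100),(61,.03,-.019,100),(61,.016,-.018,100),(61,.010,-.016,100)): put(1,fl,bz,bo,b,yaw=y)
E
```

```text
turn 0.0110 0.0017 0.0084  shift -0.0183 -0.0338 -0.0160 ang rows 0.5
   ik [ 0.02  0.54  0.21  1.33  0.5  -1.75] 1e-29
turn 0.0110 0.0017 0.0084  shift -0.0192 -0.0289 -0.1160 ang rows 0.5
   ik [ 0.02  0.55  0.18  1.28  0.5  -1.75] 2e-29
turn 0.0110 0.0017 0.0084  shift -0.0200 -0.0239 -0.1860 ang rows 0.5
   ik [ 0.02  0.56  0.16  1.25  0.5  -1.74] 6e-30
turn 0.0110 0.0017 0.0084  shift -0.0218 -0.0141 -0.2160 ang rows 0.5
   ik [ 0.03  0.56  0.15  1.23  0.5  -1.74] 7e-30
```

```bash
python3 -m creep '0.011 0.0017 0.0084 -0.018 -0.034 -0.016 0.45;0.011 0.0017 0.0084 -0.019 -0.031 -0.066 0.45;0.011 0.0017 0.0084 -0.019 -0.029 -0.116 0.45;0.011 0.0017 0.0084 -0.02 -0.026 -0.15 0.45;0.011 0.0017 0.0084 -0.02 -0.024 -0.17 0.45;0.011 0.0017 0.0084 -0.02 -0.022 -0.186 0.45;0.011 0.0017 0.0084 -0.02 -0.022 -0.186 0.45' ; python3 bb.py 1 .137 .003 .045
```

```text
clock: 81.62
ee_pos: [0.6396, 0.1716, 0.122]
tcp_rot: [-0.161, 0.742, -0.622, -0.191]
contact_force: [1.7, -4.1, 0.9]
width: 0.0401
butt [0.6537 0.0745 0.0163] along u -0.0182 across -0.0006 yaw 99.89574219718962 framelean 61.05831785612698 real dir [-0.011  0.081  0.135]
```

```bash
python3 -m creep '0 0 0 0.001 -0.012 -0.005 0.45;0 0 0 0.001 -0.012 -0.015 0.45;0 0 0 0.001 -0.012 -0.025 0.45;0 0 0 0.001 -0.012 -0.025 0.45' ; python3 bb.py 1 .137 .003 .045
```

```text
clock: 82.12
ee_pos: [0.6402, 0.1688, 0.117]
tcp_rot: [-0.161, 0.742, -0.623, -0.191]
contact_force: [1.6, -4.8, 4.8]
width: 0.0401
butt [0.6544 0.0716 0.0114] along u -0.0211 across -0.0008 yaw 99.81020539763799 framelean 61.102452694458684 real dir [-0.011  0.081  0.135]
```

```bash
python3 -m creep '0 0 0 0 -0.005 -0.005 0.45;0 0 0 0 -0.005 -0.012 0.45;0 0 0 0 -0.005 -0.02 0.45;0 0 0 0 -0.005 -0.02 0.45' ; python3 bb.py 1 .137 .003 .045; python3 two.py b1dn
```

```text
clock: 82.62
ee_pos: [0.6408, 0.1673, 0.1134]
tcp_rot: [-0.161, 0.742, -0.623, -0.19]
contact_force: [1.9, -4.7, 6.9]
width: 0.0405
butt [0.6551 0.0701 0.0079] along u -0.0228 across -0.0013 yaw 99.64271405274154 framelean 61.14655494625106 real dir [-0.012  0.081  0.135]
```

View pics/b1dn.png

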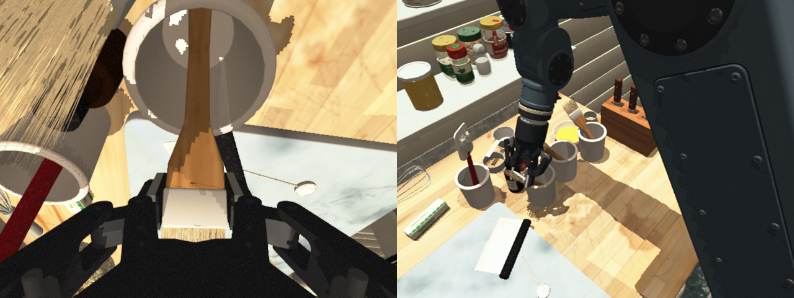

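```bash
python3 -m creep '0 0 0 0 -0.003 -0.008 0.45;0 0 0 0 -0.005 -0.016 0.45;0 0 0 0 -0.005 -0.016 0.45' ; python3 bb.py 1 .137 .003 .045
```

```text
clock: 83.1
ee_pos: [0.6415, 0.1659, 0.1111]
tcp_rot: [-0.162, 0.742, -0.623, -0.189]
contact_force: [1.3, -5.6, 8.4]
width: 0.0407
butt [0.6559 0.0686 0.0056] along u -0.0244 across -0.0020 yaw 99.42575867411524 framelean 61.178618336677 real dir [-0.012  0.081  0.135]
```

```bash
python3 -m creep '0 0 0 0 0 0.002 0.2;0 0 0 0 0 0.002 0.05;0 0 0 0 0 0.002 0;0 0 0 0 0 0.002 -0.1;0 0 0 0 0 0.002 -0.2;0 0 0 0 0 0.002 -0.3;0 0 0 0 0 0.002 -0.3'; python3 two.py b1rel;python3 chkb.py scene,top 1,2
```

```text
clock: 83.98
ee_pos: [0.6415, 0.1659, 0.1114]
tcp_rot: [-0.162, 0.742, -0.623, -0.189]
contact_force: [-0.2, -0.7, -0.3]
width: 0.0554
scene 1 456 lean 16.4 yaw 145 top [0.749 0.221 0.259] zmax 0.260 butt est [0.801 0.184 0.044] rel [0.151 0.092]
scene 2 283 lean 47.4 yaw 77 top [0.704 0.127 0.228] zmax 0.230 butt est [ 0.668 -0.034  0.076] rel [ 0.002 -0.018]
top 1 271 lean 60.4 yaw 15 top [0.772 0.199 0.254] zmax 0.259 butt est [0.582 0.149 0.143] rel [-0.068  0.057]
```

View pics/b1rel.png

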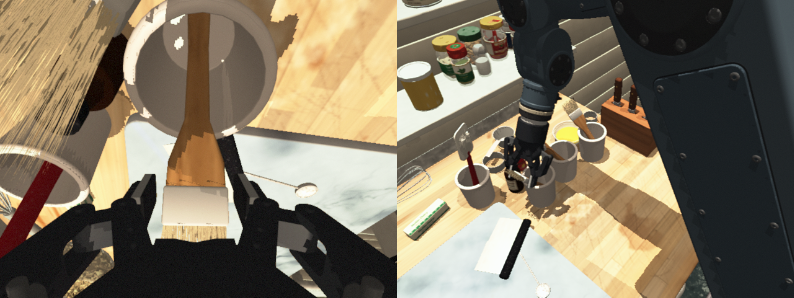

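```bash
python3 -m creep '0 0 0 0.003 -0.03 0.08 -0.35;0 0 0 0.006 -0.05 0.2 -0.35;0 0 0 0.006 -0.06 0.4 -0.35;0 0 0 0 -0.06 0.65 -0.35;0 0 0 -0.1 -0.06 0.9 -0.35;0 0 0 -0.35 -0.06 1 -0.35;0 0 0 -0.6 -0.06 1 -0.35;0 0 0 -0.8 -0.06 1 -0.35'; python3 two.py b1ret scene top;  python3 chkb.py scene,top 1,2,3
```

```text
clock: 85.18
ee_pos: [0.4797, 0.1539, 0.312]
tcp_rot: [-0.162, 0.742, -0.623, -0.189]
contact_force: [-0.1, 0.4, 0.7]
width: 0.0579
scene 1 484 lean 13.2 yaw 152 top [0.749 0.222 0.259] zmax 0.260 butt est [0.794 0.198 0.04 ] rel [0.144 0.106]
scene 2 430 lean 34.5 yaw 52 top [0.704 0.061 0.194] zmax 0.194 butt est [ 0.625 -0.039  0.009] rel [-0.041 -0.023]
top 1 132 lean 12.7 yaw -102 top [0.766 0.191 0.259] zmax 0.259 butt est [0.776 0.239 0.04 ] rel [0.126 0.147]
top 3 400 lean 29.7 yaw 15 top [ 0.73  -0.118  0.201] zmax 0.204 butt est [ 0.622 -0.146  0.005] rel [-0.034 -0.007]
```

View pics/b1ret.png

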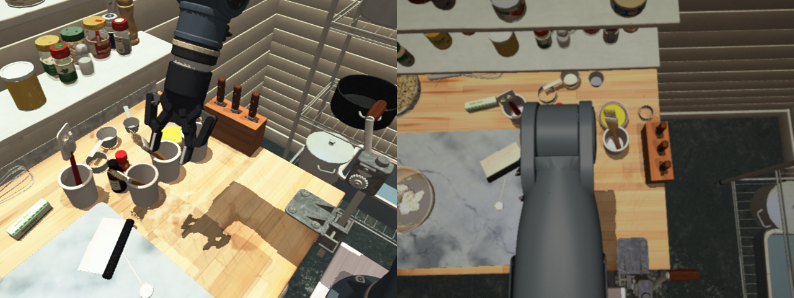

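```bash
python3 -m creep '0 0 0 -0.2 -0.2 0.1 -0.35;0 0 0 -0.4 -0.5 0.1 -0.35;0 0 0 -0.6 -0.8 0.1 -0.35;0 0 0 -0.7 -1 0.1 -0.35;0 0 0 -0.7 -1 0.1 -0.35;0 0 0 -0.7 -1 0.1 -0.35;0 0 0 -0.7 -1 0.1 -0.35'; python3 - <<'E'
from h import *
a=cam('scene')['frame'][180:360,60:360];b=cam('top')['frame'][110:290,140:440]
cv2.imwrite('pics/fin1.png',np.vstack([cv2.resize(a,None,fx=1.6,fy=1.6,interpolation=2),cv2.resize(b,None,fx=1.6,fy=1.6,interpolation=2)])[:,:,::-1])
E
python3 chkb.py scene,top 1,2,3
```

```text
clock: 86.25
ee_pos: [0.3422, -0.0454, 0.3321]
tcp_rot: [-0.162, 0.743, -0.622, -0.189]
contact_force: [-0.1, -0.3, -0.0]
width: 0.0578
scene 1 476 lean 14.2 yaw 149 top [0.749 0.222 0.259] zmax 0.260 butt est [0.796 0.193 0.041] rel [0.146 0.101]
scene 2 446 lean 34.9 yaw 56 top [0.703 0.062 0.194] zmax 0.194 butt est [ 0.631 -0.045  0.009] rel [-0.035 -0.029]
scene 3 656 lean 33.0 yaw 21 top [ 0.732 -0.112  0.196] zmax 0.200 butt est [ 0.617 -0.156  0.008] rel [-0.038 -0.016]
top 1 422 lean 36.0 yaw 101 top [0.637 0.176 0.194] zmax 0.195 butt est [0.661 0.046 0.012] rel [ 0.011 -0.046]
top 2 456 lean 36.0 yaw 67 top [0.704 0.062 0.195] zmax 0.194 butt est [ 0.652 -0.06   0.013] rel [-0.014 -0.044]
top 3 397 lean 29.4 yaw 14 top [ 0.729 -0.118  0.201] zmax 0.204 butt est [ 0.622 -0.145  0.005] rel [-0.034 -0.006]
```

View pics/fin1.png

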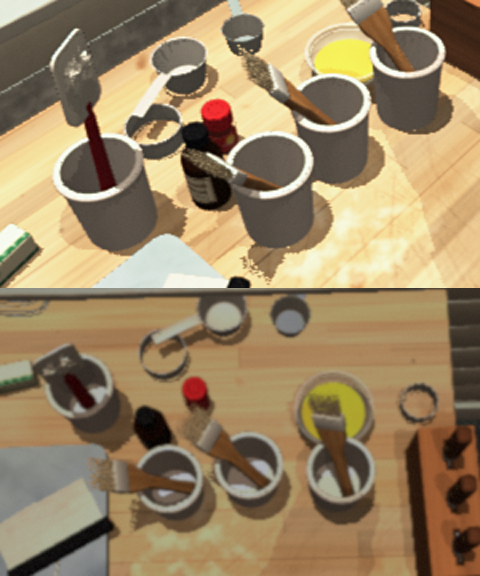

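```bash
python3 - <<'E'
from h import *
d=cam('top');p,uv=pts(d);f=d['frame'][uv[:,1],uv[:,0]].astype(int)
y=(f[:,0]>150)&(f[:,1]>130)&(f[:,2]<60)&(p[:,2]<.06)&(p[:,0]>.65);q=p[y];print('bowl yolk',len(q),((q.min(0)+q.max(0))/2).round(3))
y=(p[:,2]>.095)&(p[:,2]<.13)&(f.max(1)<60)&(abs(p[:,0]-.727)<.05)&(abs(p[:,1]-.118)<.05);print('vanilla top',y.sum(),p[y].mean(0).round(3))
y=(p[:,2]>.15)&(p[:,2]<.3)&(p[:,1]<-.18)&(p[:,1]>-.42)&(p[:,0]>.55)&(p[:,0]<.85);q=p[y]
for a in np.unique(np.round(q[:,0]/.062)): s=q[np.round(q[:,0]/.062)==a];print('knife',len(s),s.mean(0).round(3),'zmax %.3f'%np.percentile(s[:,2],98))
print(env.observe()['clock'])
E
```

```text
bowl yolk 533 [ 0.765 -0.138  0.024]
vanilla top 133 [0.733 0.121 0.118]
knife 43 [ 0.553 -0.281  0.211] zmax 0.228
knife 232 [ 0.606 -0.278  0.203] zmax 0.228
knife 240 [ 0.666 -0.277  0.203] zmax 0.227
knife 369 [ 0.843 -0.224  0.272] zmax 0.279
86.5
```

```bash
python3 -c "
from cell import env
print(env.job_done())"
```

```text
the job is handed in; nothing more can be done
None
```

I turned all three brushes end for end; each stands handle down and bristles up in its own crock. Both palette knives are in their slots in the block, and I handed the job in at about 86 s.

**Brushes:** On the first drop each one jammed at about 50° with its handle end 45–50 mm above the floor. I re-gripped all three and pushed them down. The last pictures give leans of about 29–36° and handle ends about 5–13 mm up, against a crock floor at 7 mm. The scene-camera fit for brush 1 locked onto the spatula instead, so its figure rests on the top camera and the picture. Brush 3 also swung sideways after I had seated it, from a heading of about 49° to about 15–25°; I saw it when checking brush 2, and it is still seated.

**Knives:** Both handle tops read about 0.227 m, level with the fixed knife's, so they are fully home.

**Bowl and bottle:** I saw no sign that either moved. The final readings were 6–11 mm off my earlier ones, (0.765, -0.138) for the bowl and (0.733, 0.121) for the bottle. Both are rough, because each is partly hidden or only partly visible from the top camera.

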